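Stow the closer tubes in the glazed locker

TASK

Lay all the loose closer tubes on the bench in the wooden tray, then carry the tray level by its middle handle into the open bench locker and set it down inside. Take the window pole from its rest, hook it into the ring on the raised hatch and pull the hatch down until it is fully shut, keeping the gripper off the hatch, then lay the pole back in its rest. Leave the other things on the bench where they are.

Things in the scene. Friction and masses are not known exactly. Their poses are not given: they have to be found in the camera images.
- tube1_center (a point): loose closer tube, there or absent from start to start: bare aluminium barrel 25 mm in diameter with a square brass block (30 x 30 x 14 mm) at each end and a 10 mm brass stub; 88 mm long over all, 0.1 kg, lies on the flats of its blocks and does not roll. This point is at the middle of the barrel, 15 mm above what it lies on; x runs along the tube, z up as it lies
- tube2_center (a point): loose closer tube, there or absent from start to start: bare aluminium barrel 25 mm in diameter with a square brass block (30 x 30 x 14 mm) at each end and a 10 mm brass stub; 88 mm long over all, 0.1 kg, lies on the flats of its blocks and does not roll. This point is at the middle of the barrel, 15 mm above what it lies on; x runs along the tube, z up as it lies
- tube3_center (a point): loose closer tube, there or absent from start to start: bare aluminium barrel 25 mm in diameter with a square brass block (30 x 30 x 14 mm) at each end and a 10 mm brass stub; 88 mm long over all, 0.1 kg, lies on the flats of its blocks and does not roll. This point is at the middle of the barrel, 15 mm above what it lies on; x runs along the tube, z up as it lies
- tube4_center (a point): loose closer tube, there or absent from start to start: bare aluminium barrel 25 mm in diameter with a square brass block (30 x 30 x 14 mm) at each end and a 10 mm brass stub; 88 mm long over all, 0.1 kg, lies on the flats of its blocks and does not roll. This point is at the middle of the barrel, 15 mm above what it lies on; x runs along the tube, z up as it lies
- tray_center (a point): centre of the loose plywood tray, 36 mm above its underside, z up. 230 (x) x 176 (y) mm, 0.35 kg; floor and rim 6 mm thick, rim and middle rib (12 mm thick, along x) 20 mm high. On the rib's middle stands the handle: a tab 44 mm long (x), 12 mm thick, top 72 mm above the underside. Either side of the rib a bay 76 mm wide (y), 218 mm long (x), centred at y = +-44 mm, takes two tubes end to end (near x = +-58 mm)
- locker: low open-topped wooden locker fixed to the bench, 276 (x) x 214 (y) mm, 84 mm high, walls 7 mm, floor 6 mm thick, 262 x 200 mm inside: the tray goes in with its x along the locker's x, either way round. Origin: centre of its underside, z up. The hatch is hinged along the top of its +y wall
- hatch_hinge (a point): middle of the hatch's hinge line, which runs along the locker's x axis: at the locker's (0, 107, 84) mm
- hatch (a joint): angle of the glazed hatch, rad: 0 shut (flat on the locker), 1.57 upright; starts at 1.7 to 1.85, leaning back beyond the +y wall. It reaches 216 mm from the hinge, is 276 mm wide and 8 mm thick. A stiff hinge (0.3 N m) holds it wherever it is left; 1 to 3 N at the ring moves it, and it must be drawn all the way to 0
- hatch_ring (a point): centre of the brass ring at the middle of the hatch's free edge: bar 7 mm, hole 48 mm. Hatch shut, it lies 238 mm to the locker's -y from the hinge and 22 mm below it, and the ring slopes 50 degrees down towards -y. With the hatch at angle a the ring rises towards -y at a - 50 degrees, so a hook pointing down enters it from above and pulls on its -y side
- pole_mid (a point): middle of the window pole, on the shaft's axis, where it is gripped from above; 0.15 kg. Light wood shaft 220 mm along y, 18 mm wide (x), 20 mm high (z). From its +y end a brass rod 7 mm thick runs straight on to y = 145 mm, then turns 45 mm down (rod centre from z = 0 to -45 mm): the hook
- pole_hook (a point): a point on the pole's hook: on the axis of the down-turned rod, 28 mm below the shaft's axis and 17 mm above the rod's end; at (0, 145, -28) mm from pole_mid
- pole_rest: fixed wooden rest for the pole: base 80 x 190 x 12 mm and two forked posts 150 mm apart along its y, slots about 28 mm wide, slightly flared, whose bottoms are 60 mm above the bench. Origin: centre of its underside; the pole lies along its y, middle over middle, its hook towards +y, pole_mid 70 mm above the origin
- doorstop: bystander: small waisted brass door stop, 34 mm across, 42 mm tall
- tape: bystander: roll of blue tape, 100 mm across, 25 mm tall
- mug: bystander: white mug, 80 mm across, 90 mm tall
- oil: bystander: amber bottle with a black cap, 60 mm across, 150 mm tall
- wax: bystander: low round steel tin, 84 mm across, 45 mm tall
- driver: bystander: screwdriver with a wooden handle, lying
Not all that is in view belongs to the job. What is shaped like the pole_rest but pink or red is not meant.

How it is judged:
By the outcome, as a careful person would: the job done as asked, in the order asked, and still so for the second after the job is handed in, with the robot touching nothing.
Of tube1, tube2, tube3, tube4 only 2 to 4 are there at a start; the rules pass over those that are not, and their reading is None.
At some moment in a run one of tube1, tube2, tube3, tube4 may be knocked a few centimetres aside while the robot is not near it.
It also fails if it takes over 210 s, if anything falls off the work surface, if the arm or the gripper's body presses on something with over 40 N, if the wrist force passes 120 N, or if a joint passes its speed limit or range.

ROBOT

A 7-joint arm with a two-finger parallel gripper is mounted at the origin on the work surface. World frame = base frame: x ahead of the robot, y to its left, z up, the work surface at z = 0. Lengths are in mm, angles in rad, forces in N, time in s.
With the tool pointing down it reaches from about 400 to 900 mm from the base axis. Payload 5.5 kg.
Tool frame: the origin (TCP) lies at the very end of the fingers, on their centre line; the grasp point (between the pads) lies 19 mm behind it; z points along the fingers, y is the direction in which the jaws open and shut (so a half turn about z gives the same grasp; the last joint's range is limited). The gripper opens to 92 mm and grips with 3 to 60 N. Pads are 19 mm wide; open, the fingers measure 130 mm over their backs; the gripper's body (75 mm by 190 mm) begins 47 mm behind the grasp point.
Start: joints at [-1.051, 0.501, -0.427, 1.55, 0.221, 1.138, -0.21], TCP at [165.052, 628.696, 204.429] pointing down, gripper open.
Joint ranges: [-2.88, 2.88], [-0.31, 2.03], [-1.54, 1.56], [0.2, 2.42], [-1.41, 4.55], [0.19, 2.02], [-2.57, 2.57]. Speed limits (rad/s): [2.57, 2.57, 3.14, 3.14, 3.14, 3.14, 3.14].

INTERFACE

Orientations are given as a rotation vector (axis times angle).
In Python, from plant import monitor, cams, manip gives the robot as it stands.
- The arm moves only by the shell command python3 -m creep 'ROWS' [FORCE]. ROWS is JSON, a list of rows, each a list of 7 numbers: the shift along the tool's x, y, z each as a share of 0.08 m, from -1 to 1, then the turn, a rotation vector about the tool's x, y, z each as a share of 45 degrees, from -1 to 1, then the opening, from 0 (shut) to 1 (fully open). In form: [[dx, dy, dz, wx, wy, wz, hand], ...]. A call has 1 to 12 rows; each row is the pose to reach, as a shift and turn from the pose measured when the call began, along the tool's axes at that moment; what a row does not reach only later rows make up. A row lasts 1/12 s, in which the tool goes at most 41.7 mm and 7.16 degrees, less where a joint would pass 70% of its speed; a pose out of reach is approached as far as the arm can. A call with a number of a shift or a turn outside -1 to 1 is refused whole. A call with a gripper value outside its range is refused whole. The fingers move at their own pace and stop on an object; FORCE is the grip in N (left out, the last holds). Time passes only in rows, so rows that repeat a pose let the fingers close. It gives the time, the measured TCP pose, the force and the opening at its end, in the units of the state.
- monitor.read_state(): the state, without advancing time (a new reading comes with each control period).
- cams.snapshot(name): name is "scene" or "top" or "wrist"; returns a dict with "image" (420x560x3 uint8, red, green, blue), "fovy" (degrees; the focal length in pixels is half the picture's height over the tangent of half this angle, whatever the lens; pixels are square), "cx", "cy" (the principal point, pixels), "R" (3x3) and "t" (3): a world point X has camera coordinates R X + t. Camera axes: x right, y down, z forward; pixel columns grow to the right and rows downward; lengths in mm; the calibration is good to about 2 mm. The wrist camera is an equidistant fisheye: a pixel r from the principal point sees the ray r / f radians off the axis. A picture is of the moment at which its call begins. There is no depth.
- manip.close_job(): hands the job in, once; it reports no verdict.
The state is a dict: "t": time; "joint_positions": joint angles; "qvel": joint speeds; "joint_efforts": joint torques, N m; "tool_pos": TCP position; "ee_rot": TCP orientation; "force": force on the tool from outside, world axes, zero at the start; "wrist_torque": the same for the moment, N m; "opening": finger opening in mm.
Only numpy, scipy, OpenCV 4.12 (cv2) and the standard library are available. Lean on these libraries where they do the work, as an engineer would, in place of code of your own. Each camera call takes 0.05 s, during which the arm holds its last target.

## Working session

There is one attempt and no reset: what is moved stays moved. The work goes in short steps, Python scripts to look and compute and a shell command to move; the robot and the scene stay as the last step left them, time stands still between calls to the robot, and variables do not carry over. Pictures are saved under pics/ and viewed, and the job is handed in when it is done.

```bash
ls -la; mkdir -p pics
cat > h.py <<'E'
import numpy as np, cv2
from plant import monitor, cams, manip
from scipy.spatial.transform import Rotation as Ro
def snap(name, fn=None):
    d=cams.snapshot(name)
    if fn: cv2.imwrite('pics/'+fn+'.png', cv2.cvtColor(np.ascontiguousarray(d['image']),cv2.COLOR_RGB2BGR))
    return d
def foc(d): return 420/2/np.tan(np.radians(d['fovy'])/2)
def ray(d,u,v,fish=False):
    f=foc(d); x=(u-d['cx']); y=(v-d['cy'])
    if fish:
        r=np.hypot(x,y); th=r/f; c=np.array([x/r*np.sin(th) if r else 0,y/r*np.sin(th) if r else 0,np.cos(th)])
    else: c=np.array([x/f,y/f,1.])
    R=np.array(d['R']); t=np.array(d['t'])
    return -R.T@t, R.T@c
def onz(d,u,v,z,fish=False):
    o,r=ray(d,u,v,fish); return o+r*(z-o[2])/r[2]
def tri(d1,p1,d2,p2,f1=False,f2=False):
    o1,r1=ray(d1,*p1,f1); o2,r2=ray(d2,*p2,f2)
    A=np.stack([r1,-r2],1); s=np.linalg.lstsq(A,o2-o1,rcond=None)[0]
    a=o1+s[0]*r1; b=o2+s[1]*r2; return (a+b)/2, np.linalg.norm(a-b)
def proj(d,X,fish=False):
    c=np.array(d['R'])@np.array(X,float)+np.array(d['t']); f=foc(d)
    if fish:
        r=np.hypot(c[0],c[1]); th=np.arctan2(r,c[2]); return d['cx']+f*th*c[0]/r, d['cy']+f*th*c[1]/r
    return d['cx']+f*c[0]/c[2], d['cy']+f*c[1]/c[2]
E
python3 - <<'E'
from h import *
for n in ['scene','top','wrist']:
    d=snap(n,n+'0'); print(n,d['fovy'],d['cx'],d['cy'],-np.array(d['R']).T@np.array(d['t']),np.round(d['R'],2).tolist())
s=monitor.read_state(); print(s)
E
```

```text
total 12
drwxr-xr-x  3 agent agent 4096 Dec  7 14:04 .
drwxr-xr-x 23 root  root  4096 Dec  7 14:04 ..
drwxr-xr-x  2 agent agent 4096 Dec  7 14:04 pics
scene 56.68807758476901 282.8663941582739 213.9409140873682 [ 922.7769433  -333.75185555  891.71213989] [[0.57, 0.82, -0.01], [0.7, -0.49, -0.53], [-0.44, 0.3, -0.85]]
top 43.670245714359 285.6639609223445 207.92575846021316 [ 240.79428648  -53.21540172 1685.6222278 ] [[-0.02, -1.0, -0.01], [-0.99, 0.02, -0.17], [0.17, 0.0, -0.99]]
wrist 65.70646984690485 280.64466547961575 207.84918971679744 [ 94.13030613 647.36921939 384.05223205] [[0.25, 0.97, -0.0], [0.93, -0.24, 0.27], [0.26, -0.07, -0.96]]
{'t': 0.15, 'joint_positions': array([-1.0508    ,  0.50166309, -0.42682286,  1.5511708 ,  0.22079524,
        1.13830422, -0.21028891]), 'qvel': array([-4.16823208e-05, -3.87938774e-03,  3.94214063e-04, -2.96499629e-03,
       -1.25119215e-03,  3.68481954e-04,  8.04428935e-04]), 'joint_efforts': array([-6.35239427e-03, -5.67108357e+01, -5.82491219e+00, -2.79453099e+01,
       -6.85267802e-02,  2.65753880e-02,  1.22043198e-04]), 'tool_pos': array([164.97860154, 628.13663472, 203.61318813]), 'ee_rot': array([-4.02177745e-01, -3.11548143e+00,  2.31996932e-03]), 'force': array([-1.05486309, -0.22504408,  0.19514909]), 'wrist_torque': array([ 0.02126002, -0.02804704, -0.03397912]), 'opening': 91.56585518329496}
```

View pics/scene0.png

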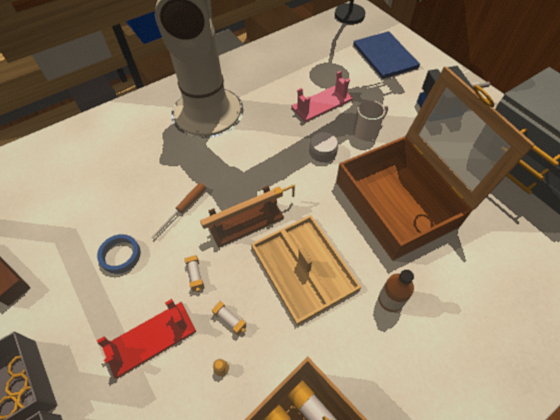

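View pics/top0.png

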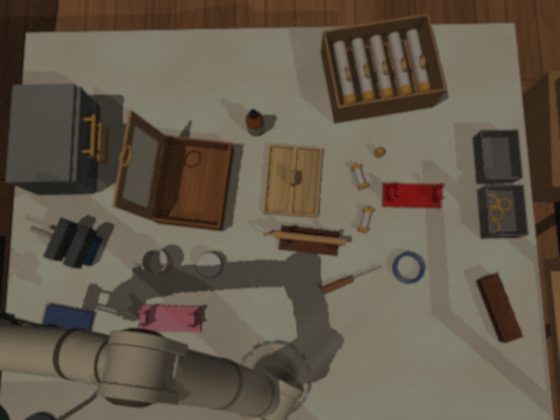

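View pics/wrist0.png

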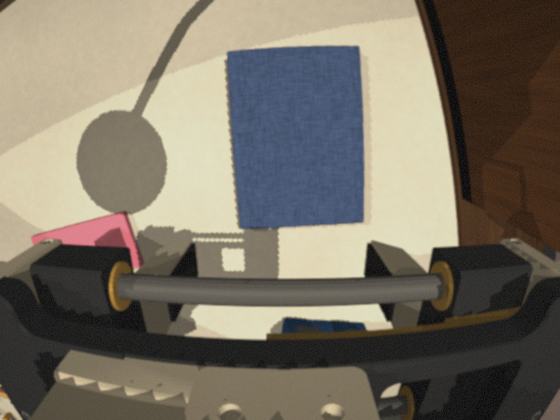

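Run:
```python
import cv2
s=cv2.imread('pics/scene0.png'); t=cv2.imread('pics/top0.png')
def c(im,u0,v0,w,h,k,f): cv2.imwrite('pics/'+f+'.png',cv2.resize(im[v0:v0+h,u0:u0+w],None,fx=k,fy=k,interpolation=cv2.INTER_CUBIC))
c(t,250,130,200,140,4,'tc1'); c(t,100,95,160,145,4,'tc2'); c(s,140,170,230,180,3.3,'sc1')
```

```text
(no output)
```

View pics/tc1.png

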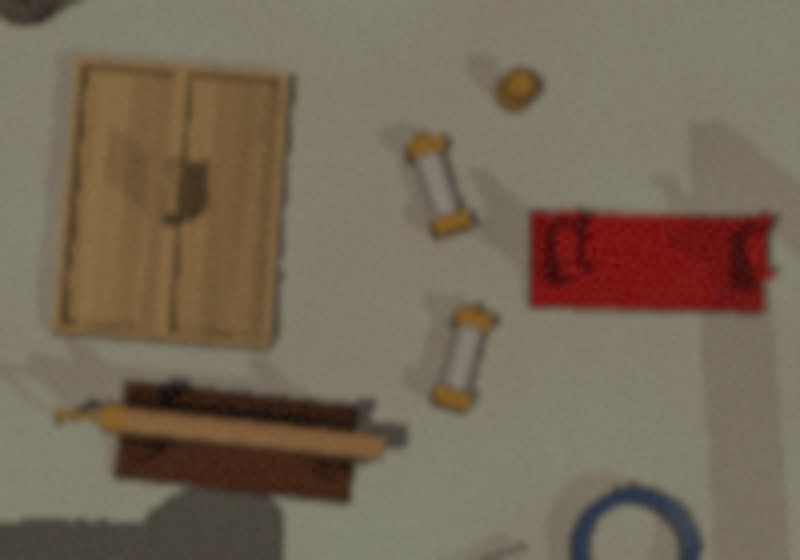

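View pics/tc2.png

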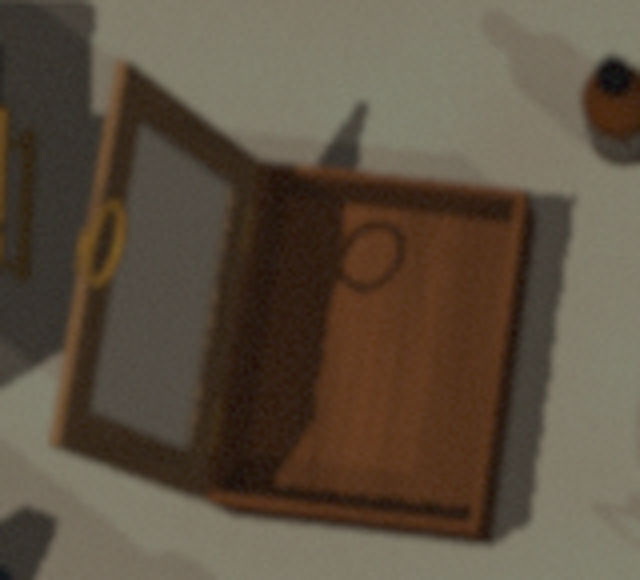

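View pics/sc1.png

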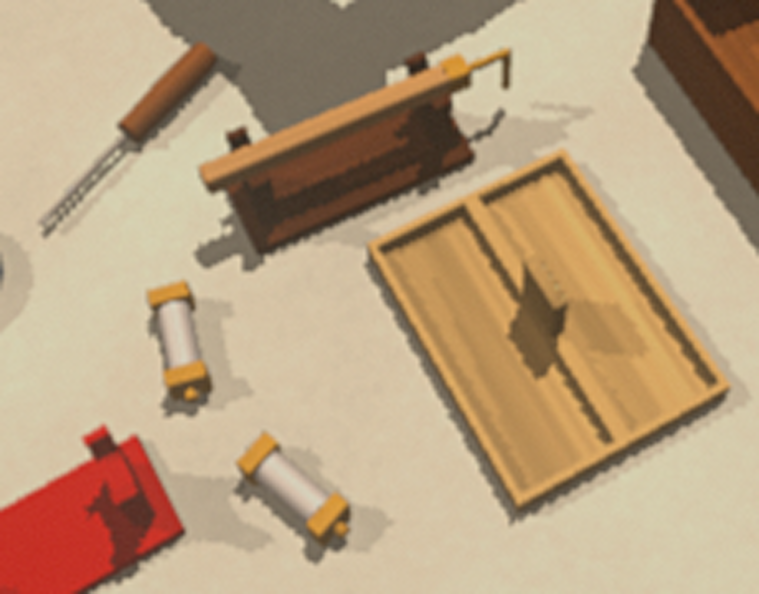

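```bash
python3 - <<'E'
from h import *
T=snap('top'); S=snap('scene')
a=lambda p:(250+p[0]/4,130+p[1]/4); b=lambda p:(100+p[0]/4,95+p[1]/4); c=lambda p:(140+p[0]/3.3,170+p[1]/3.3)
P=lambda n,x:print(n,np.round(x,1).tolist())
tr=[onz(T,*a(p),22) for p in [(75,62),(292,72),(270,347),(57,333)]]
P('tray',tr); m=np.mean(tr,0); P('c',m)
for i in range(4): print(np.linalg.norm(tr[i]-tr[i-1]), np.degrees(np.arctan2(*(tr[i]-tr[i-1])[[1,0]])))
tr=[onz(S,*c(p),22) for p in [(370,247),(563,152),(728,385),(517,505)]]
P('trayS',tr); P('c',np.mean(tr,0))
for i in range(4): print(np.linalg.norm(tr[i]-tr[i-1]), np.degrees(np.arctan2(*(tr[i]-tr[i-1])[[1,0]])))
lo=[onz(T,*b(p),84) for p in [(528,190),(490,540),(212,498),(258,165)]]
P('lock',lo); P('c',np.mean(lo,0))
for i in range(4): print(np.linalg.norm(lo[i]-lo[i-1]), np.degrees(np.arctan2(*(lo[i]-lo[i-1])[[1,0]])))
for n,p,q in [('t1',(430,145),(453,225)),('t2',(475,316),(455,398))]:
    A,B=onz(T,*a(p),28),onz(T,*a(q),28); P(n,[(A+B)/2]); print(np.linalg.norm(A-B),np.degrees(np.arctan2(*(A-B)[[1,0]])))
for n,p,q in [('t1S',(262,453),(330,517)),('t2S',(170,295),(186,378))]:
    A,B=onz(S,*c(p),25),onz(S,*c(q),25); P(n,[(A+B)/2]); print(np.linalg.norm(A-B),np.degrees(np.arctan2(*(A-B)[[1,0]])))
A,B=onz(T,*a((122,418)),80),onz(T,*a((383,447)),80);P('pole',[A,B,(A+B)/2]);print(np.linalg.norm(A-B),np.degrees(np.arctan2(*(A-B)[[1,0]])))
A,B=onz(S,*c((467,68)),80),onz(S,*c((208,172)),80);P('poleS',[A,B,(A+B)/2]);print(np.linalg.norm(A-B),np.degrees(np.arctan2(*(A-B)[[1,0]])))
P('hooktop',onz(T,*a((58,416)),73)); P('ring tri', tri(T,b((102,245)),S,(484,95))[0])
print(tri(T,b((102,245)),S,(484,95))[1])
E
python3 - <<'E'
import cv2
s=cv2.imread('pics/scene0.png')
cv2.imwrite('pics/sc2.png',cv2.resize(s[50:270,330:540],None,fx=2.7,fy=2.7,interpolation=cv2.INTER_CUBIC))
E
```

```text
tray [[736.6, 5.5, 22.0], [724.5, -172.5, 22.0], [496.5, -148.1, 22.0], [511.1, 22.8, 22.0]]
c [617.2, -73.1, 22.0]
226.09039729852196 -4.372133094083958
178.46355723285038 -93.86780152817117
229.3072734427159 173.88006976096332
171.46966219859385 85.1134987000623
trayS [[505.4, -145.2, 22.0], [521.4, 26.0, 22.0], [745.0, 5.5, 22.0], [728.9, -168.3, 22.0]]
c [625.2, -70.5, 22.0]
224.65166023142578 174.08854876363446
171.93963777565287 84.68235446147293
224.5673620621835 -5.238484652599185
174.57813673802144 -95.2938685104445
lock [[730.3, 119.8, 84.0], [451.2, 149.2, 84.0], [488.0, 364.5, 84.0], [755.2, 334.6, 84.0]]
c [606.2, 242.0, 84.0]
216.28074780416782 -96.60887832403061
280.590769287325 173.98913155031647
218.44955456429588 80.31399164582423
268.85121044960925 -6.379844959031211
t1 [[625.8, -290.2, 28.0]]
68.60635333104827 13.336537724164439
t2 [[484.7, -303.1, 28.0]]
68.49263033736747 -15.97040300311759
t1S [[632.0, -284.9, 25.0]]
66.56099406460153 -166.38910601655937
t2S [[488.3, -299.6, 25.0]]
68.10697321890653 162.0234865838721
pole [[434.4, -29.2, 80.0], [408.3, -229.3, 80.0], [421.4, -129.3, 80.0]]
201.77026044319604 82.56112382114
poleS [[444.6, -13.1, 80.0], [412.7, -222.5, 80.0], [428.7, -117.8, 80.0]]
211.83347840439473 81.33104758830504
hooktop [437.8, 20.4, 73.0]
ring tri [626.9, 382.8, 321.0]
4.444784682299666
```

View pics/sc2.png

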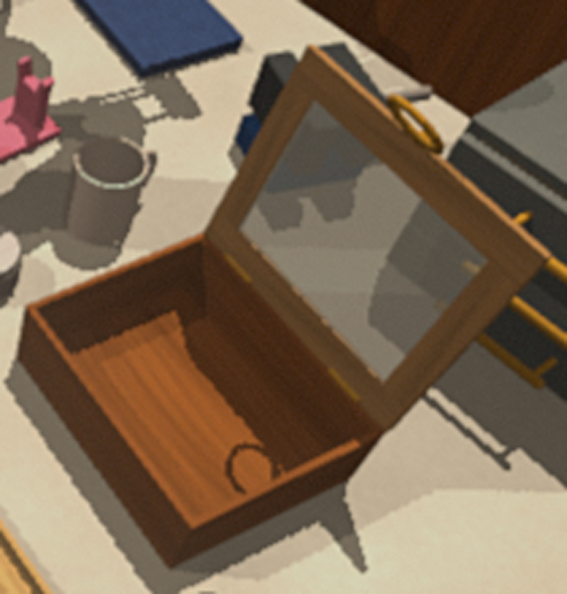

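```bash
cat >> h.py <<'E'
def plan(p,yaw=None,n=1):
    """yaw = world angle (deg) of tool y axis (mod 180), tool straight down"""
    s=monitor.read_state(); R=Ro.from_rotvec(s['ee_rot']); t=np.array(s['tool_pos'])
    d=R.inv().apply(np.array(p,float)-t)/80
    o=''
    if yaw is not None:
        y=np.radians(yaw); best=None
        for k in (0,np.pi):
            yy=np.array([np.cos(y+k),np.sin(y+k),0]); z=np.array([0,0,-1.]); x=np.cross(yy,z)
            w=(R.inv()*Ro.from_matrix(np.stack([x,yy,z],1))).as_rotvec()/np.radians(45)
            if best is None or np.linalg.norm(w)<np.linalg.norm(best): best=w
        o=np.round(best,3).tolist()
    print('t',round(s['t'],2),'pos',np.round(t,1),'shift',np.round(d,3).tolist(),'turn',o,'F',np.round(s['force'],1),'op',round(s['opening'],1),'q',np.round(s['joint_positions'],2).tolist())
E
for i in 1 2 3 4; do python3 -m creep '[[-0.38,-0.43,0,0,0,0,1],[-0.76,-0.86,0,0,0,0,1],[-0.76,-0.86,0,0,0,0,1]]'; done
python3 -c "
from h import *
plan((629,-287,150),103.5)"
```

```text
t: 0.5
tool_pos: [210.7, 540.1, 202.7]
ee_rot: [0.41, 3.112, -0.011]
force: [1.5, -0.3, -0.7]
opening: 91.8
t: 0.75
tool_pos: [254.8, 452.4, 202.8]
ee_rot: [0.417, 3.109, -0.017]
force: [0.0, -1.0, -1.0]
opening: 91.5
t: 1.0
tool_pos: [298.2, 364.3, 203.6]
ee_rot: [0.425, 3.106, -0.023]
force: [-0.1, -1.0, -0.5]
opening: 91.6
t: 1.25
tool_pos: [340.5, 276.1, 204.9]
ee_rot: [0.434, 3.104, -0.027]
force: [0.4, -0.2, -0.2]
opening: 91.8
t 1.25 pos [340.5 276.1 204.9] shift [-5.391, -5.768, 0.83] turn [-0.023, 0.007, -0.654] F [ 0.4 -0.2 -0.2] op 91.8 q [-0.48, 0.1, -0.29, 2.05, 0.05, 1.0, 0.49]
```

```bash
for i in 1 2 3 4 5; do python3 -m creep '[[-0.45,-0.48,0,0,0,0,1],[-0.9,-0.96,0,0,0,0,1],[-0.9,-0.96,0,0,0,0,1]]' | grep pos; done
python3 -c "
from h import *
plan((600,-287,180),103.5)"
```

```text
tool_pos: [390.0, 179.0, 207.2]
tool_pos: [439.5, 81.1, 209.7]
tool_pos: [488.5, -17.2, 212.5]
tool_pos: [537.0, -115.8, 215.4]
tool_pos: [584.8, -214.7, 218.3]
t 2.5 pos [ 584.8 -214.7  218.3] shift [-0.434, -0.799, 0.504] turn [-0.033, 0.015, -0.673] F [ 0.9  0.2 -0.4] op 91.7 q [0.19, 0.39, 0.13, 1.64, -0.03, 1.09, 1.61]
```

```bash
python3 -m creep '[[-0.2,-0.4,0.2,-0.03,0.01,-0.15,1],[-0.43,-0.8,0.5,-0.03,0.01,-0.3,1],[-0.43,-0.8,0.5,-0.03,0.01,-0.45,1],[-0.43,-0.8,0.5,-0.03,0.01,-0.6,1],[-0.43,-0.8,0.5,-0.03,0.01,-0.67,1],[-0.43,-0.8,0.5,-0.03,0.01,-0.67,1]]'
python3 - <<'E'
from h import *
plan((629,-287,150),103.5)
snap('wrist','w1')
E
```

```text
t: 3.0
tool_pos: [599.4, -287.3, 179.6]
ee_rot: [-0.367, 3.117, -0.003]
force: [-0.5, -0.2, -0.3]
opening: 91.7
t 3.0 pos [ 599.4 -287.3  179.6] shift [-0.36, -0.081, 0.371] turn [-0.003, 0.003, -0.002] F [-0.5 -0.2 -0.3] op 91.7 q [0.38, 0.51, 0.04, 1.55, -0.02, 1.08, 2.23]
```

View pics/w1.png

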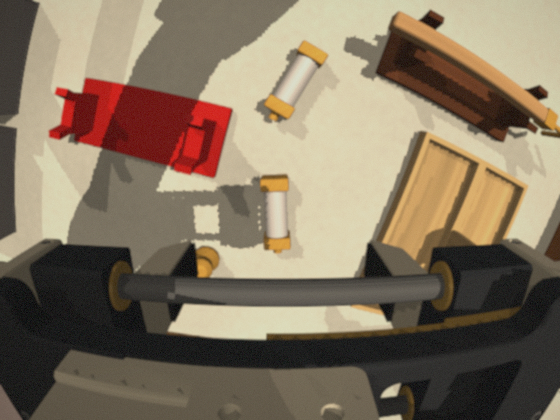

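Run:
```python
from h import *
d=snap('wrist')
for n,p,q in [('t1',(274,184),(278,243)),('t2',(313,52),(280,106))]:
    A,B=onz(d,*p,28,True),onz(d,*q,28,True); print(n,(A+B)/2,np.linalg.norm(A-B),np.degrees(np.arctan2(*(A-B)[[1,0]])))
print(onz(d,207,255,40,True))
```

```text
t1 [ 628.69882918 -285.06847896   28.        ] 66.30564157558024 -163.28587603591797
t2 [ 485.60194969 -297.28724606   28.        ] 65.61196566782114 162.83507239766624
[ 688.1599266  -349.04072436   40.        ]
```

```bash
python3 -m creep '[[-0.2,-0.1,0.5,0,0,0,0.65],[-0.36,-0.1,1,0,0,0.02,0.65],[-0.36,-0.1,1,0,0,0.02,0.65]]' 20
python3 -c "
from h import *
plan((629,-285.5,50),104.5)"
```

```text
t: 3.35
tool_pos: [626.8, -284.3, 91.5]
ee_rot: [0.336, -3.117, -0.006]
force: [-1.3, 1.1, -2.3]
opening: 76.0
t 3.35 pos [ 626.8 -284.3   91.5] shift [-0.027, -0.023, 0.518] turn [0.006, -0.007, -0.049] F [-1.3  1.1 -2.3] op 76.0 q [0.36, 0.65, 0.04, 1.54, -0.03, 0.96, 2.19]
```

```bash
python3 -m creep '[[-0.03,-0.02,0.4,0,0,-0.05,0.65],[-0.03,-0.02,0.7,0,0,-0.05,0.65],[-0.03,-0.02,0.7,0,0,-0.05,0.65]]' 20
python3 -c "
from h import *
plan((629,-285.5,6),104.5); snap('wrist','w2'); snap('scene','s2')"
```

```text
t: 3.6
tool_pos: [624.9, -282.8, 30.5]
ee_rot: [0.396, -3.102, -0.014]
force: [-1.4, -0.3, -0.8]
opening: 61.0
t 3.6 pos [ 624.9 -282.8   30.5] shift [-0.045, -0.049, 0.306] turn [0.014, -0.017, 0.001] F [-1.4 -0.3 -0.8] op 61.0 q [0.37, 0.73, 0.02, 1.56, -0.02, 0.87, 2.23]
```

View pics/w2.png

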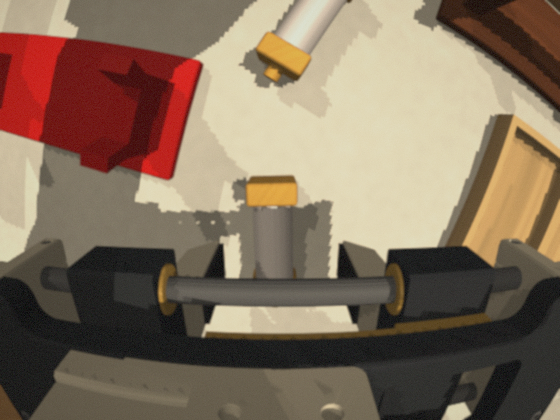

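View pics/s2.png

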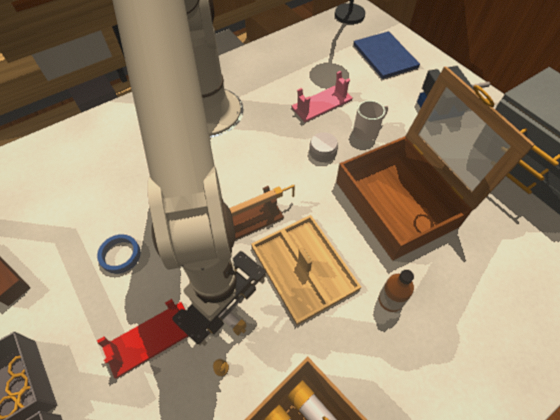

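```bash
python3 -m creep '[[-0.045,-0.05,0.15,0.014,-0.017,0,0.65],[-0.045,-0.05,0.3,0.014,-0.017,0,0.65],[-0.045,-0.05,0.3,0.014,-0.017,0,0.65],[-0.045,-0.05,0.3,0.014,-0.017,0,0],[-0.045,-0.05,0.3,0.014,-0.017,0,0],[-0.045,-0.05,0.3,0.014,-0.017,0,0],[-0.045,-0.05,0.3,0.014,-0.017,0,0],[-0.045,-0.05,0.3,0.014,-0.017,0,0],[-0.045,-0.05,0.3,0.014,-0.017,0,0],[-0.045,-0.05,0.3,0.014,-0.017,0,0]]' 20
python3 -c "
from h import *
plan((629,-285.5,126),95)"
```

```text
t: 4.53
tool_pos: [633.1, -287.9, 12.2]
ee_rot: [-0.396, 3.109, -0.008]
force: [-0.2, -0.7, 0.1]
opening: 17.6
t 4.53 pos [ 633.1 -287.9   12.2] shift [0.033, 0.034, -1.423] turn [-0.007, 0.009, 0.212] F [-0.2 -0.7  0.1] op 17.6 q [0.37, 0.75, 0.02, 1.56, -0.02, 0.82, 2.23]
```

```bash
python3 -c "
from h import *
plan((629,-285.5,6),104.5); snap('wrist','w3'); snap('scene','s3')
import cv2
cv2.imwrite('pics/s3c.png',cv2.resize(cv2.imread('pics/s3.png')[230:390,150:350],None,fx=3,fy=3))"
```

```text
t 4.53 pos [ 633.1 -287.9   12.2] shift [0.043, 0.042, 0.077] turn [-0.007, 0.009, 0.001] F [-0.2 -0.7  0.1] op 17.6 q [0.37, 0.75, 0.02, 1.56, -0.02, 0.82, 2.23]
```

View pics/w3.png

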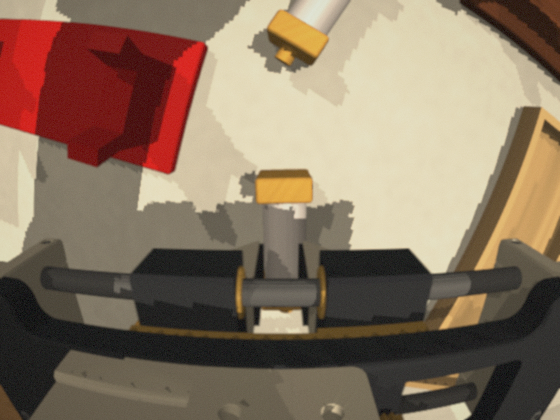

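View pics/s3c.png

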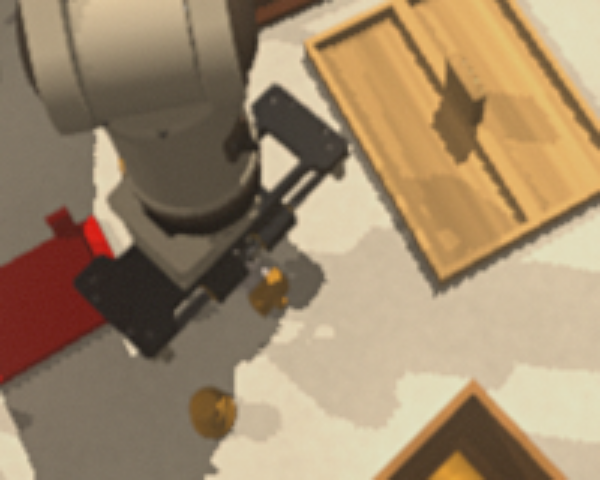

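```bash
python3 -m creep '[[0,0,0,0,0,0,0],[0,0,0,0,0,0,0],[0,0,0,0,0,0,0]]' 20
python3 -m creep '[[0,0,-0.25,0,0,0,0],[0,0,-0.5,0,0,0,0],[0,0,-0.5,0,0,0,0],[0,0,-0.5,0,0,0,0]]' 20
python3 -c "
from h import *
plan((629,-285.5,6),104.5); snap('wrist','w4'); snap('scene','s4')
import cv2
cv2.imwrite('pics/s4c.png',cv2.resize(cv2.imread('pics/s4.png')[230:390,150:350],None,fx=3,fy=3))"
```

```text
t: 4.88
tool_pos: [633.0, -287.9, 12.0]
ee_rot: [-0.396, 3.109, -0.007]
force: [1.1, -0.7, -0.3]
opening: -0.1
t: 5.22
tool_pos: [634.0, -288.3, 53.6]
ee_rot: [-0.396, 3.106, -0.01]
force: [0.3, -0.8, -0.8]
opening: 0.5
t 5.22 pos [ 634.  -288.3   53.6] shift [0.057, 0.054, 0.594] turn [-0.01, 0.012, 0.001] F [ 0.3 -0.8 -0.8] op 0.5 q [0.37, 0.7, 0.03, 1.55, -0.02, 0.88, 2.23]
```

View pics/w4.png

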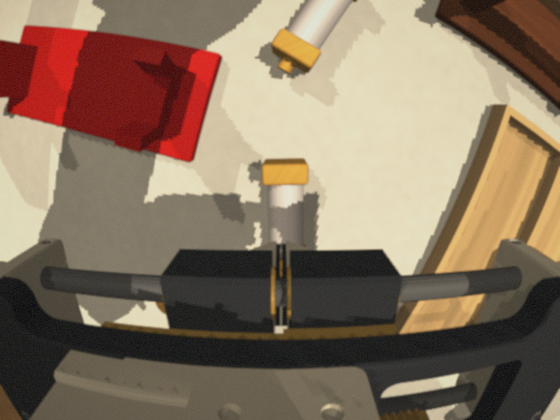

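View pics/s4c.png

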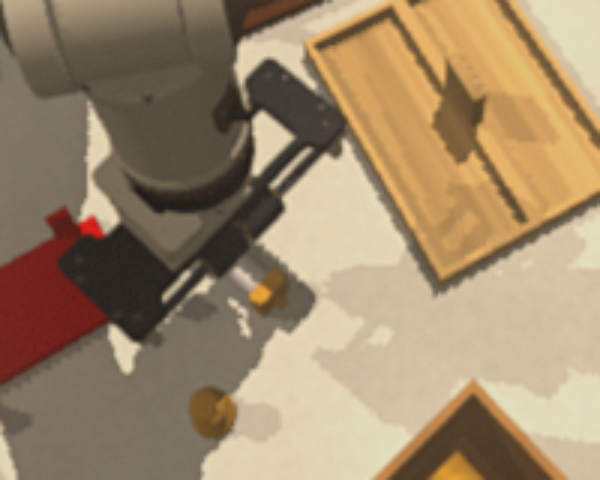

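```bash
python3 -m creep '[[0,0,-0.5,0,0,0,0],[0,0,-1,0,0,0,0],[0,0,-1,0,0,0,0],[0,0,-1,0,0,0,0]]' 20
python3 - <<'E'
from h import *
plan((629,-285.5,6),104.5); d=snap('scene','s5'); t=monitor.read_state()['tool_pos']
u,v=proj(d,t); print(u,v)
import cv2
im=cv2.imread('pics/s5.png'); im=cv2.resize(im[200:380,140:360],None,fx=3.5,fy=3.5); cv2.circle(im,(int((u-140+.5)*3.5),int((v-200+.5)*3.5)),4,(0,0,255),1)
cv2.imwrite('pics/s5c.png',im)
E
```

```text
t: 5.65
tool_pos: [633.4, -288.0, 133.8]
ee_rot: [-0.396, 3.106, -0.01]
force: [-0.1, 0.0, -1.3]
opening: 0.3
t 5.65 pos [ 633.4 -288.   133.8] shift [0.061, 0.057, 1.597] turn [-0.01, 0.013, 0.0] F [-0.1  0.  -1.3] op 0.3 q [0.37, 0.6, 0.03, 1.51, -0.02, 1.02, 2.23]
222.08720597937207 301.3645336394766
```

View pics/s5c.png

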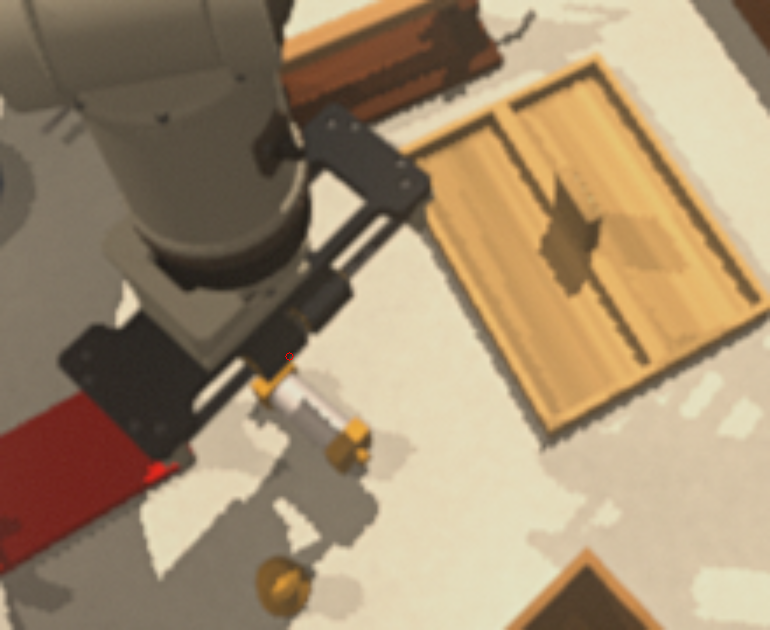

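Run:
```python
from h import *
d=snap('wrist','w5'); s=monitor.read_state(); t=s['tool_pos']; R=Ro.from_rotvec(s['ee_rot'])
for k in (0,-20,-40,-66,20): print(k,np.round(proj(d,t+R.apply([0,0,k]),True),1))
cc=-np.array(d['R']).T@np.array(d['t']); print(R.inv().apply(cc-t), (np.array(d['R'])@R.as_matrix()).round(3))
im=cv2.imread('pics/w5.png'); cv2.imwrite('pics/w5c.png',cv2.resize(im[130:350,180:380],None,fx=3,fy=3))
```

```text
0 [281.2 241. ]
-20 [281.3 254.7]
-40 [281.3 271.4]
-66 [281.4 299.7]
20 [281.2 229.8]
[  72.80473682   -0.21858598 -181.81730862] [[-0.     1.     0.001]
 [-0.961 -0.    -0.275]
 [-0.275 -0.001  0.961]]
```

View pics/w5c.png

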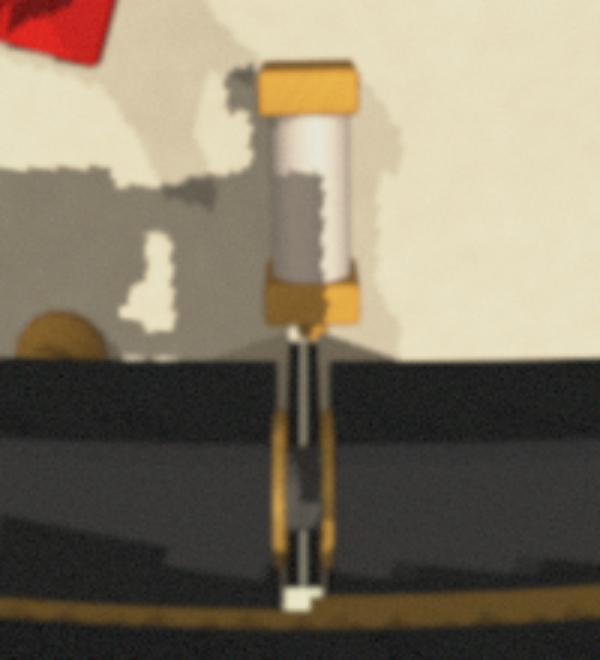

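Run:
```python
from h import *
d=snap('wrist')
for z in (10,28,45):
  A,B=onz(d,282.7,160,z,True),onz(d,284,231,z,True); print(z,(A+B)/2,np.linalg.norm(A-B))
  # block width: crop 258..357 at row 95
  A,B=onz(d,180+258/3,130+92/3,z,True),onz(d,180+357/3,130+92/3,z,True); print(np.linalg.norm(A-B))
print(proj(d,[629,-285.5,28],True))
```

```text
10 [ 631.41593545 -283.79918768   10.        ] 69.9527748729129
30.680278396822207
28 [ 627.06472411 -285.03791943   28.        ] 65.76034611158339
28.841539593535096
45 [ 622.95524674 -286.20783276   45.        ] 61.800830059216764
27.104952945986195
(np.float64(282.3352250723271), np.float64(198.37003935404968))
```

Run:
```python
import cv2
im=cv2.imread('pics/w3.png'); cv2.imwrite('pics/w3c.png',cv2.resize(im[150:350,180:380],None,fx=3,fy=3))
```

```text
(no output)
```

View pics/w3c.png

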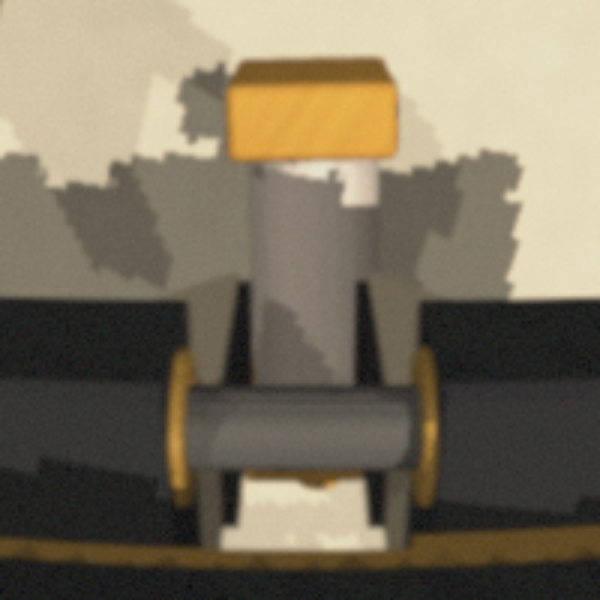

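```bash
python3 -m creep '[[0.06,0.02,0.5,-0.01,0.013,0,0.6],[0.06,0.02,1,-0.01,0.013,0,0.6],[0.06,0.02,1,-0.01,0.013,0,0.6],[0.06,0.02,1,-0.01,0.013,0,0.6],[0.06,0.02,1,-0.01,0.013,0,0.6],[0.06,0.02,1,-0.01,0.013,0,0.6],[0.06,0.02,1,-0.01,0.013,0,0.6],[0.06,0.02,1,-0.01,0.013,0,0.6],[0.06,0.02,1,-0.01,0.013,0,0.6]]' 20
python3 -c "
from h import *
plan((629,-285.5,6),104.5)"
```

```text
t: 6.55
tool_pos: [626.6, -286.8, 51.2]
ee_rot: [0.397, -3.111, -0.004]
force: [0.5, -0.1, -1.0]
opening: 53.6
t 6.55 pos [ 626.6 -286.8   51.2] shift [-0.036, 0.006, 0.565] turn [0.004, -0.006, 0.001] F [ 0.5 -0.1 -1. ] op 53.6 q [0.37, 0.7, 0.03, 1.55, -0.02, 0.89, 2.23]
```

```bash
python3 -m creep '[[-0.03,0,0.25,0,0,0,0.6],[-0.03,0,0.5,0,0,0,0.6],[-0.03,0,0.5,0,0,0,0.6],[-0.03,0,0.5,0,0,0,0.6],[-0.03,0,0.5,0,0,0,0.6]]' 20
python3 -c "
from h import *
plan((629,-285.5,6),104.5)"
python3 -m creep '[[0,0,0.05,0,0,0,0.6],[0,0,0.1,0,0,0,0.6],[0,0,0.1,0,0,0,0.6],[0,0,0.1,0,0,0,0.6]]' 20
python3 -c "
from h import *
plan((629,-285.5,6),104.5);snap('wrist','w6')
cv2.imwrite('pics/w6c.png',cv2.resize(cv2.imread('pics/w6.png')[150:350,140:420],None,fx=2.5,fy=2.5))"
```

```text
t: 6.97
tool_pos: [629.2, -286.4, 12.2]
ee_rot: [0.397, -3.112, -0.003]
force: [-0.5, 0.1, -1.2]
opening: 55.0
t 6.97 pos [ 629.2 -286.4   12.2] shift [-0.001, 0.012, 0.078] turn [0.003, -0.005, 0.001] F [-0.5  0.1 -1.2] op 55.0 q [0.37, 0.75, 0.02, 1.56, -0.02, 0.83, 2.23]
t: 7.3
tool_pos: [629.0, -286.4, 4.3]
ee_rot: [0.397, -3.112, -0.003]
force: [-0.3, 0.4, -0.4]
opening: 55.0
t 7.3 pos [ 629.  -286.4    4.3] shift [-0.002, 0.011, -0.021] turn [0.003, -0.005, 0.001] F [-0.3  0.4 -0.4] op 55.0 q [0.37, 0.76, 0.02, 1.56, -0.02, 0.82, 2.23]
```

View pics/w6c.png

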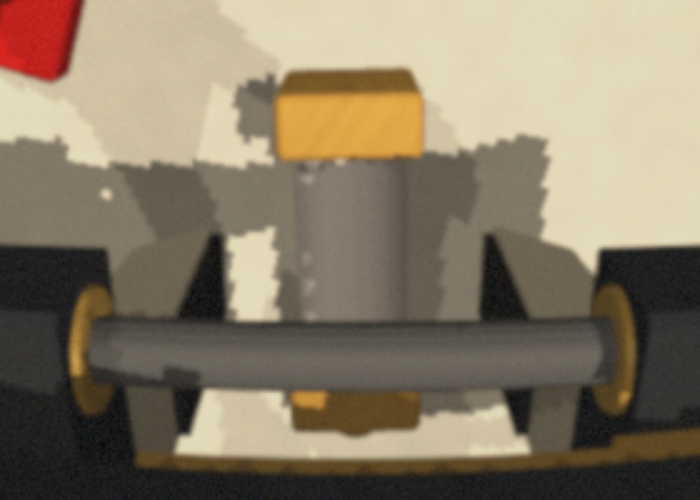

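```bash
python3 -m creep '[[0,0,0.05,0,0,0,0.6],[0,0,0.05,0,0,0,0.6],[0,0,0.05,0,0,0,0.6]]' 20
python3 -m creep '[[0,0,0.04,0,0,0,0.6],[0,0,0.04,0,0,0,0.6],[0,0,0.04,0,0,0,0.6]]' 20
```

```text
t: 7.6
tool_pos: [628.9, -286.3, 0.0]
ee_rot: [0.397, -3.112, -0.004]
force: [-0.3, -0.3, 0.3]
opening: 55.2
t: 7.85
tool_pos: [628.6, -286.2, -3.5]
ee_rot: [0.396, -3.111, -0.004]
force: [-0.5, -0.9, 0.1]
opening: 55.2
```

```bash
for i in 1 2 3; do python3 -m creep '[[0,0,0.04,0,0,0,0.6],[0,0,0.04,0,0,0,0.6],[0,0,0.04,0,0,0,0.6]]' 20 | egrep 'pos|force'; done
```

```text
tool_pos: [628.3, -286.0, -7.1]
force: [0.3, 0.5, -0.7]
tool_pos: [628.0, -285.9, -10.6]
force: [-0.6, 0.0, -0.4]
tool_pos: [627.7, -285.8, -14.1]
force: [0.2, 0.4, -0.6]
```

```bash
for i in 1 2 3; do python3 -m creep '[[0,0,0.03,0,0,0,0.6],[0,0,0.03,0,0,0,0.6],[0,0,0.03,0,0,0,0.6]]' 20 | egrep 'pos|force'; done
```

```text
tool_pos: [627.5, -285.7, -16.8]
force: [-0.3, 0.6, 0.3]
tool_pos: [627.3, -285.6, -19.4]
force: [0.5, -0.0, -0.4]
tool_pos: [627.5, -285.7, -21.7]
force: [0.1, -1.1, 0.4]
```

```bash
python3 -c "
from h import *
plan((629,-285.5,6),104.5);snap('wrist','w7')
cv2.imwrite('pics/w7c.png',cv2.resize(cv2.imread('pics/w7.png')[150:350,140:420],None,fx=2.5,fy=2.5))"
```

```text
t 9.35 pos [ 627.5 -285.7  -21.7] shift [-0.016, -0.0, -0.346] turn [0.006, -0.008, 0.001] F [ 0.1 -1.1  0.4] op 54.8 q [0.37, 0.8, 0.02, 1.57, -0.02, 0.79, 2.23]
```

View pics/w7c.png

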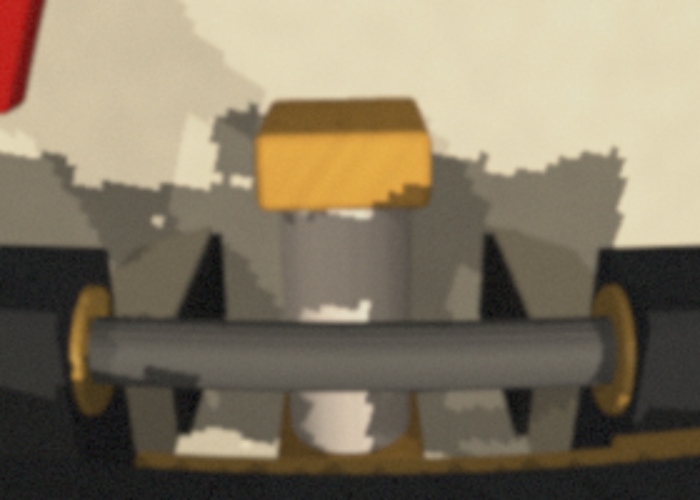

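```bash
python3 -m creep '[[0,0,0,0,0,0,0],[0,0,0,0,0,0,0],[0,0,0,0,0,0,0],[0,0,0,0,0,0,0],[0,0,0,0,0,0,0],[0,0,0,0,0,0,0],[0,0,0,0,0,0,0],[0,0,0,0,0,0,0]]' 20
python3 -m creep '[[0,0,-0.05,0,0,0,0],[0,0,-0.1,0,0,0,0],[0,0,-0.2,0,0,0,0],[0,0,-0.5,0,0,0,0],[0,0,-0.5,0,0,0,0]]' 20
python3 -c "
from h import *
plan((629,-285.5,6),104.5);snap('wrist','w8')
cv2.imwrite('pics/w8c.png',cv2.resize(cv2.imread('pics/w8.png')[150:350,140:420],None,fx=2.5,fy=2.5))"
```

```text
t: 10.07
tool_pos: [627.4, -285.8, -21.7]
ee_rot: [0.396, -3.109, -0.006]
force: [0.2, -1.2, 0.1]
opening: 24.3
t: 10.48
tool_pos: [630.7, -287.1, 23.0]
ee_rot: [0.397, -3.115, -0.001]
force: [2.5, -0.7, 0.0]
opening: 24.3
t 10.48 pos [ 630.7 -287.1   23. ] shift [0.016, 0.025, 0.212] turn [0.001, -0.002, 0.001] F [ 2.5 -0.7  0. ] op 24.3 q [0.37, 0.74, 0.02, 1.56, -0.02, 0.85, 2.23]
```

View pics/w8.png

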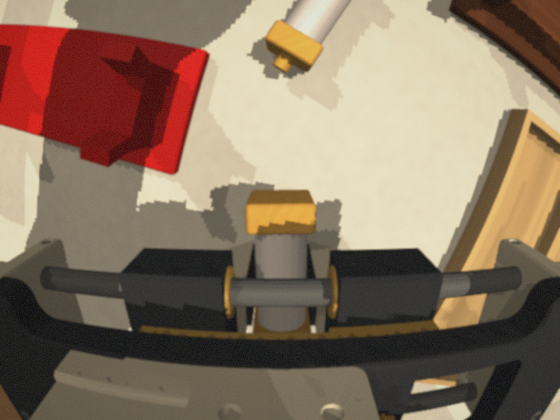

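```bash
python3 -m creep '[[0,0,-0.3,0,0,0,0],[0,0,-0.6,0,0,0,0],[0,0,-0.95,0,0,0.1,0],[0,0,-0.95,0,0,0.2,0],[0,0,-0.95,0,0,0.3,0],[0,0,-0.95,0,0,0.44,0],[0,0,-0.95,0,0,0.44,0],[0,0,-0.95,0,0,0.44,0]]' 20
python3 -c "
from h import *
plan((640,-130,100),84.7)"
```

```text
t: 11.2
tool_pos: [630.2, -286.7, 97.2]
ee_rot: [-0.139, -3.136, -0.001]
force: [0.2, -0.4, -1.7]
opening: 24.5
t 11.2 pos [ 630.2 -286.7   97.2] shift [0.052, 1.961, -0.035] turn [0.0, -0.004, 0.005] F [ 0.2 -0.4 -1.7] op 24.5 q [0.31, 0.65, 0.11, 1.53, -0.08, 0.97, 1.93]
```

```bash
python3 -m creep '[[0,0.3,0,0,0,0,0],[0,0.7,0,0,0,0,0],[0,1,0,0,0,0,0],[0,1,0,0,0,0,0]]' 20
python3 -m creep '[[0,0.3,0,0,0,0,0],[0,0.7,0,0,0,0,0],[0,0.95,0,0,0,0,0],[0,0.95,0,0,0,0,0],[0,0.95,0,0,0,0,0]]' 20
python3 -c "
from h import *
plan((674.7,-121.2,50),84.7);snap('wrist','w9')"
```

```text
t: 11.53
tool_pos: [638.8, -197.8, 96.5]
ee_rot: [-0.121, -3.136, -0.01]
force: [0.5, 1.5, -1.2]
opening: 24.6
t: 11.95
tool_pos: [644.9, -119.6, 96.6]
ee_rot: [-0.111, -3.136, -0.011]
force: [-0.0, -0.7, -0.7]
opening: 24.5
t 11.95 pos [ 644.9 -119.6   96.6] shift [-0.376, 0.002, 0.581] turn [0.009, -0.005, 0.028] F [-0.  -0.7 -0.7] op 24.5 q [0.09, 0.59, 0.08, 1.63, -0.07, 0.93, 1.7]
```

View pics/w9.png

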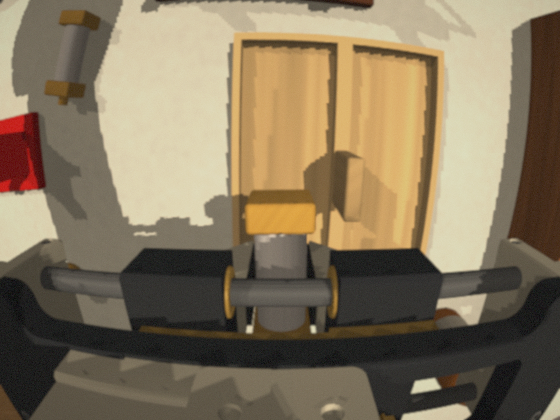

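Run:
```python
from h import *
d=snap('wrist')
cv2.imwrite('pics/w9c.png',cv2.resize(cv2.imread('pics/w9.png')[20:240,220:460],None,fx=3.3,fy=2.7))
for z in (20,26):
  A,B=onz(d,237,38,z,True),onz(d,442,53,z,True); print(z,A,B,np.linalg.norm(A-B),np.degrees(np.arctan2(*(B-A)[[1,0]])))
```

```text
20 [ 503.31546797 -144.85268593   20.        ] [517.99974284  26.04710444  20.        ] 171.52949097583698 85.08901915900817
26 [ 504.91616435 -144.21241304   26.        ] [519.25837248  22.70630678  26.        ] 167.5337517082236 85.08901915900817
```

View pics/w9c.png

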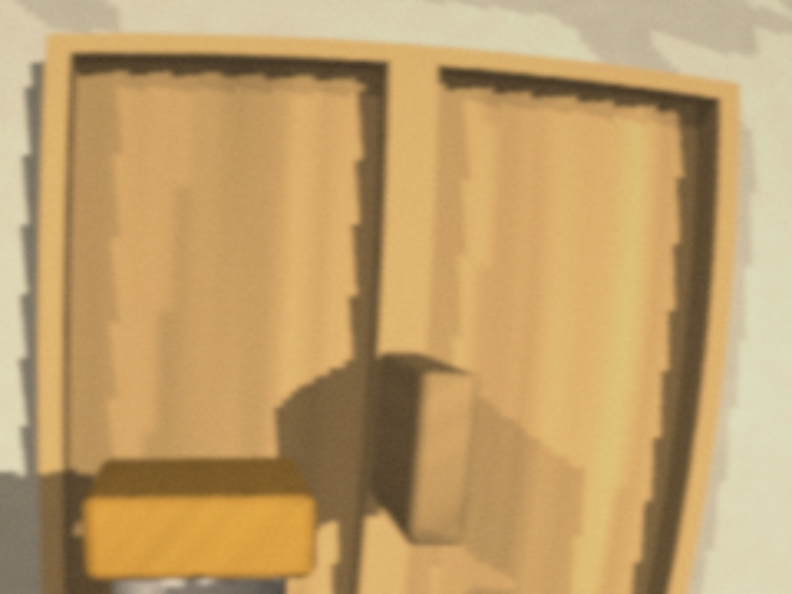

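Run:
```python
from h import *
d=snap('wrist')
f=lambda x,y:(220+x/3.3,20+y/2.7)
for z in (66,72):
  q=[onz(d,*f(*p),z,True) for p in [(420,372),(472,375),(462,540),(412,545)]]
  print(z,np.mean(q,0), [round(float(np.linalg.norm(q[i]-q[i-1])),1) for i in range(4)])
T=snap('top'); S=snap('scene')
# handle top in first scene pic guess
print(proj(T,[621,-72,72]),proj(S,[621,-72,72]))
```

```text
66 [622.48940589 -71.1923308   66.        ] [44.5, 10.9, 42.8, 10.9]
72 [621.05371431 -72.53442124  72.        ] [43.3, 10.6, 41.6, 10.6]
(np.float64(293.1362234312228), np.float64(175.81728400742242)) (np.float64(303.70162841926924), np.float64(255.25823342517361))
```

```bash
python3 -m creep '[[-0.2,0,0.2,0.01,0,0.03,0],[-0.39,0,0.4,0.01,0,0.03,0],[-0.39,0,0.6,0.01,0,0.03,0],[-0.39,0,0.6,0.01,0,0.03,0],[-0.39,0,0.6,0.01,0,0.03,0]]' 20
python3 -c "
from h import *
plan((676.5,-121,20),85);snap('wrist','w10');snap('scene','s10')
cv2.imwrite('pics/s10c.png',cv2.resize(cv2.imread('pics/s10.png')[190:370,200:400],None,fx=3.5,fy=3.3))"
```

```text
t: 12.62
tool_pos: [673.6, -127.4, 47.4]
ee_rot: [-0.162, -3.13, 0.004]
force: [0.2, 0.1, -0.0]
opening: 24.4
t 12.62 pos [ 673.6 -127.4   47.4] shift [-0.03, 0.084, 0.342] turn [-0.004, -0.009, -0.021] F [ 0.2  0.1 -0. ] op 24.4 q [0.08, 0.7, 0.09, 1.57, -0.07, 0.89, 1.67]
```

View pics/w10.png

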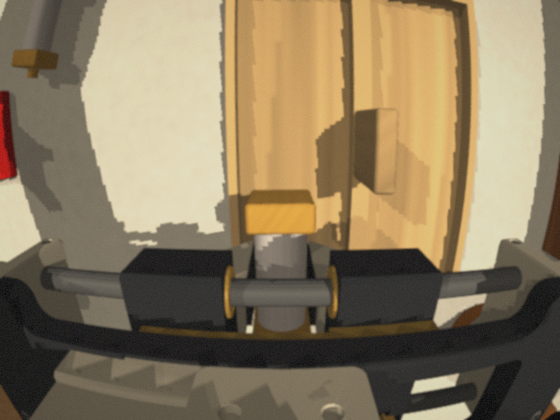

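View pics/s10c.png

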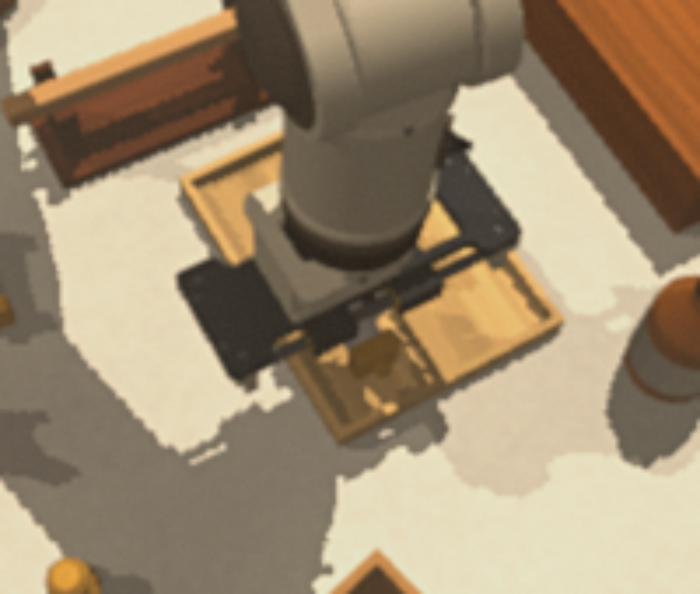

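```bash
python3 -m creep '[[-0.04,0.09,0.1,0,-0.01,-0.02,0],[-0.04,0.09,0.2,0,-0.01,-0.02,0],[-0.04,0.09,0.34,0,-0.01,-0.02,0],[-0.04,0.09,0.34,0,-0.01,-0.02,0],[-0.04,0.09,0.34,0,-0.01,-0.02,0]]' 20
python3 -c "
from h import *
plan((676.5,-121,-2),85)"
```

```text
t: 13.13
tool_pos: [677.7, -120.4, 20.8]
ee_rot: [0.138, 3.137, -0.005]
force: [-0.8, 0.1, -0.9]
opening: 24.7
t 13.13 pos [ 677.7 -120.4   20.8] shift [0.015, -0.008, 0.285] turn [-0.004, 0.002, -0.001] F [-0.8  0.1 -0.9] op 24.7 q [0.08, 0.73, 0.08, 1.58, -0.07, 0.83, 1.67]
```

```bash
python3 -m creep '[[0.01,-0.01,0.1,0,0,0,0],[0.01,-0.01,0.2,0,0,0,0],[0.01,-0.01,0.2,0,0,0,0],[0.01,-0.01,0.2,0,0,0,0]]' 20 | egrep 'pos|force'
python3 -m creep '[[0.0,0,0.06,0,0,0,0],[0,0,0.12,0,0,0,0],[0,0,0.12,0,0,0,0],[0,0,0.12,0,0,0,0]]' 20 | egrep 'pos|force'
python3 -c "
from h import *
snap('wrist','w11');snap('scene','s11')
cv2.imwrite('pics/s11c.png',cv2.resize(cv2.imread('pics/s11.png')[190:370,200:400],None,fx=3.5,fy=3.3))"
```

```text
tool_pos: [676.0, -121.2, 3.8]
force: [0.8, 1.1, -1.0]
tool_pos: [675.6, -121.1, -6.3]
force: [0.4, 0.3, -0.9]
```

View pics/w11.png

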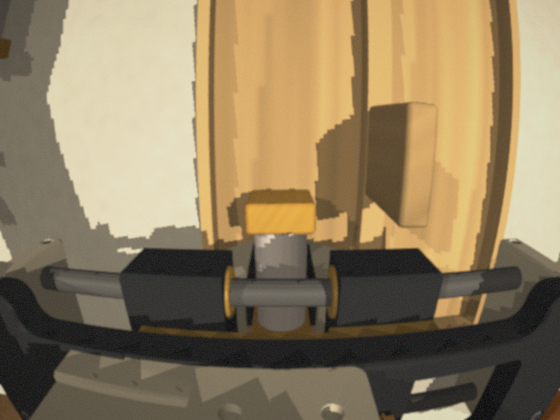

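View pics/s11c.png

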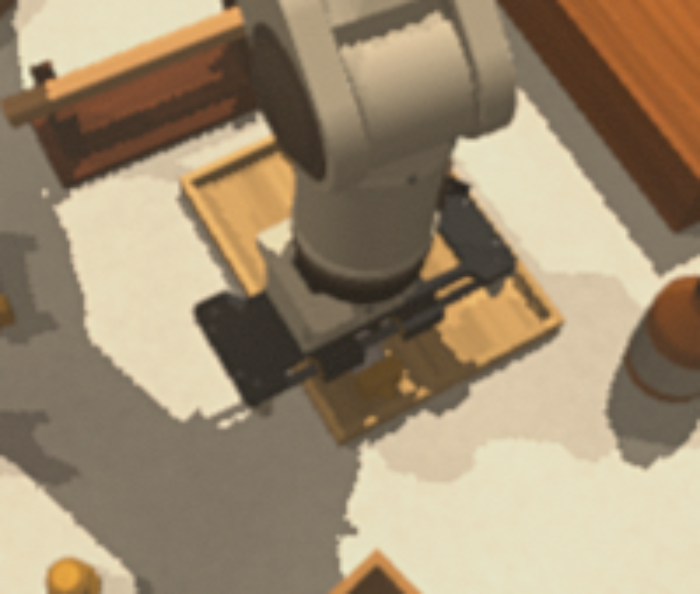

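```bash
python3 -m creep '[[0.0,0.03,0.04,0,0,0,0],[0,0.03,0.08,0,0,0,0],[0,0.03,0.08,0,0,0,0],[0,0.03,0.08,0,0,0,0]]' 20 | egrep 'pos|force'
python3 -m creep '[[0.0,0,0.03,0,0,0,0],[0,0,0.03,0,0,0,0],[0,0,0.03,0,0,0,0]]' 20 | egrep 'pos|force'
```

```text
tool_pos: [676.0, -118.6, -12.5]
force: [0.5, -0.3, -1.2]
tool_pos: [675.8, -118.7, -15.2]
force: [-0.5, -0.1, -1.1]
```

```bash
python3 -m creep '[[0.0,0,0.02,0,0,0,0],[0,0,0.02,0,0,0,0],[0,0,0.02,0,0,0,0]]' 20 | egrep 'pos|force'
python3 -m creep '[[0.0,0,0,0,0,0,0.36],[0,0,0,0,0,0,0.36],[0,0,0,0,0,0,0.36],[0,0,0,0,0,0,0.36],[0,0,0,0,0,0,0.36]]' 20 | egrep 'pos|force|open'
python3 -m creep '[[0.0,0,-0.1,0,0,0,0.36],[0,0,-0.3,0,0,0,0.36],[0,0,-0.7,0,0,0,0.36],[0,0,-0.7,0,0,0,0.36],[0,0,-0.7,0,0,0,0.36]]' 20 | egrep 'pos|force'
python3 -c "
from h import *
snap('wrist','w12');plan((600,-200,100),73)"
```

```text
tool_pos: [676.2, -118.8, -15.7]
force: [-2.1, 0.9, 4.7]
tool_pos: [676.3, -118.9, -15.8]
force: [0.0, -0.1, 0.6]
opening: 33.0
tool_pos: [679.3, -119.2, 44.4]
force: [-0.6, 0.7, -1.0]
t 15.62 pos [ 677.7 -118.9   42.6] shift [0.876, -1.097, -0.717] turn [-0.004, 0.005, 0.266] F [-0.1 -0.4 -0. ] op 33.3 q [0.07, 0.7, 0.09, 1.57, -0.07, 0.86, 1.67]
```

View pics/w12.png

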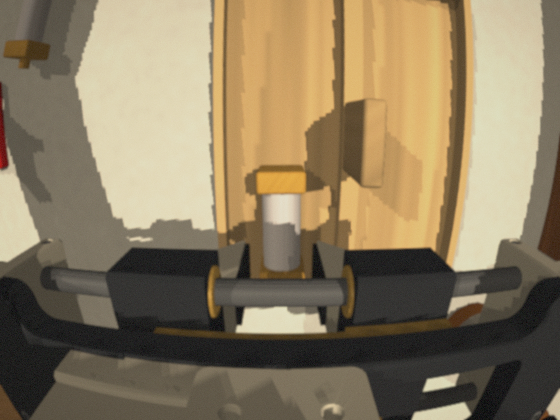

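```bash
python3 -m creep '[[0,0,-0.4,0,0,0,0.6],[0.3,-0.3,-0.7,0,0,0,0.6],[0.6,-0.6,-0.7,0,0,0,0.6],[0.9,-0.9,-0.7,0,0,0,0.6],[0.9,-0.9,-0.7,0,0,0,0.6]]' 20 | egrep 'pos|force'
python3 -m creep '[[0.3,-0.3,0,0,0,0.1,0.6],[0.8,-0.8,0,0,0,0.2,0.6],[0.9,-1,0,0,0,0.27,0.6],[0.9,-1,0,0,0,0.27,0.6],[0.9,-1,0,0,0,0.27,0.6]]' 20 | egrep 'pos|force'
python3 -c "
from h import *
plan((486,-299,100),73);d=snap('wrist','w13')"
```

```text
tool_pos: [592.6, -191.6, 98.4]
force: [-0.1, -1.9, -0.4]
tool_pos: [510.7, -266.6, 98.8]
force: [0.6, 0.7, -0.4]
t 16.45 pos [ 510.7 -266.6   98.8] shift [0.168, -0.48, -0.01] turn [-0.011, -0.003, -0.022] F [ 0.6  0.7 -0.4] op 55.0 q [0.29, 0.47, 0.18, 1.85, -0.1, 0.84, 1.77]
```

View pics/w13.png

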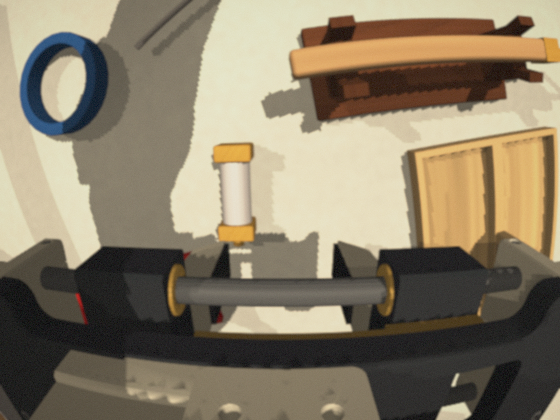

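Run:
```python
from h import *
d=snap('wrist')
A,B=onz(d,234,153,28,True),onz(d,237,231,28,True); print((A+B)/2,np.linalg.norm(A-B),np.degrees(np.arctan2(*(A-B)[[1,0]])))
A,B=onz(d,294,63,80,True),onz(d,546,50,80,True); print(A,B,(A+B)/2,np.linalg.norm(A-B),np.degrees(np.arctan2(*(B-A)[[1,0]])))
plan((486,-299,40),73)
```

```text
[ 487.68574204 -294.54602191   28.        ] 64.35661988499021 162.46086781818957
[ 412.63664372 -223.61178651   80.        ] [437.9114804  -24.05047025  80.        ] [ 425.27406206 -123.83112838   80.        ] 201.15550282317054 82.78180713607625
t 16.55 pos [ 513.6 -263.3   98.9] shift [0.193, -0.525, 0.739] turn [-0.008, -0.001, -0.014] F [0.2 1.1 0.4] op 55.1 q [0.29, 0.47, 0.17, 1.84, -0.1, 0.84, 1.77]
```

```bash
python3 -m creep '[[0.1,-0.25,0.2,0,0,-0.015,0.6],[0.18,-0.48,0.4,0,0,-0.015,0.6],[0.18,-0.48,0.7,0,0,-0.015,0.6],[0.18,-0.48,0.7,0,0,-0.015,0.6],[0.18,-0.48,0.7,0,0,-0.015,0.6]]' 20 | egrep 'pos|force'
python3 -c "
from h import *
plan((487,-297,-20),72.5);d=snap('wrist','w14')"
```

```text
tool_pos: [488.2, -293.5, 41.9]
force: [0.5, 1.3, 0.4]
t 16.97 pos [ 488.2 -293.5   41.9] shift [-0.002, -0.043, 0.773] turn [-0.006, -0.005, 0.015] F [0.5 1.3 0.4] op 54.9 q [0.36, 0.54, 0.16, 1.89, -0.12, 0.73, 1.87]
```

View pics/w14.png

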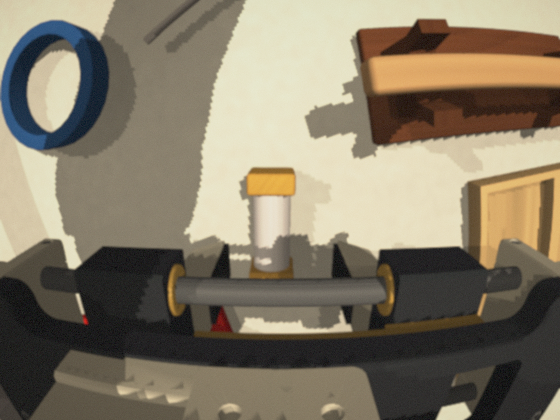

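```bash
python3 -m creep '[[0,-0.06,0.3,0,0,0.015,0.6],[0,-0.06,0.5,0,0,0.015,0.6],[0,-0.06,0.5,0,0,0.015,0.6],[0,-0.06,0.5,0,0,0.015,0.6]]' 20 | egrep 'pos|force'
python3 -c "
from h import *
plan((487,-297,-20),72.5);d=snap('wrist','w15')"
```

```text
tool_pos: [488.8, -297.6, 3.6]
force: [0.6, -0.6, 0.4]
t 17.35 pos [ 488.8 -297.6    3.6] shift [0.024, 0.002, 0.295] turn [-0.006, -0.002, 0.003] F [ 0.6 -0.6  0.4] op 55.2 q [0.38, 0.61, 0.15, 1.89, -0.13, 0.65, 1.88]
```

View pics/w15.png

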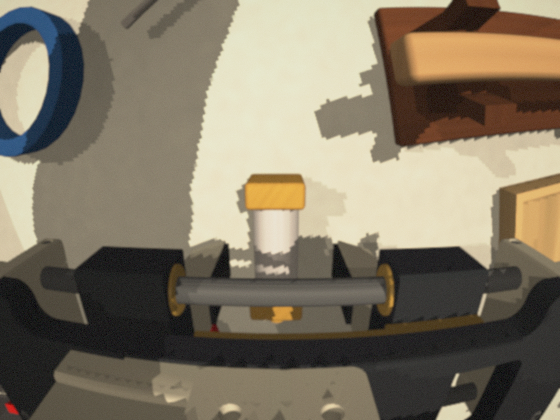

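```bash
python3 -m creep '[[0,-0.03,0.15,0,0,0,0.6],[0,-0.03,0.29,0,0,0,0.6],[0,-0.03,0.29,0,0,0,0.6],[0,-0.03,0.29,0,0,0,0.6],[0,-0.03,0.29,0,0,0,0],[0,-0.03,0.29,0,0,0,0],[0,-0.03,0.29,0,0,0,0],[0,-0.03,0.29,0,0,0,0],[0,-0.03,0.29,0,0,0,0],[0,-0.03,0.29,0,0,0,0],[0,-0.03,0.29,0,0,0,0],[0,-0.03,0.29,0,0,0,0]]' 20 
python3 -m creep '[[0,0,-0.2,0,0,0,0],[0,0,-0.6,0,0,0,0],[0,0,-1,0,0,0,0],[0,0,-1,0,0,0,0]]' 20
python3 -m creep '[[0,0,-0.2,0,0,0,0],[0,0,-0.5,0,0,0,0],[0,0,-0.5,0,0,0,0]]' 20
python3 -c "
from h import *
plan((560,-22,100),85);d=snap('scene','s16')"
```

```text
t: 18.4
tool_pos: [488.8, -300.7, -18.6]
ee_rot: [-0.474, -3.105, 0.008]
force: [-0.5, 1.3, 2.6]
opening: 24.1
t: 18.73
tool_pos: [492.6, -302.7, 67.0]
ee_rot: [0.473, 3.097, -0.013]
force: [0.4, -1.0, -0.3]
opening: 24.2
t: 18.98
tool_pos: [494.9, -304.0, 111.0]
ee_rot: [0.473, 3.091, -0.016]
force: [0.9, -1.0, -1.2]
opening: 24.4
t 18.98 pos [ 494.9 -304.   111. ] shift [0.279, 3.608, 0.103] turn [-0.013, 0.019, -0.275] F [ 0.9 -1.  -1.2] op 24.4 q [0.36, 0.45, 0.18, 1.84, -0.1, 0.84, 1.85]
```

View pics/s16.png

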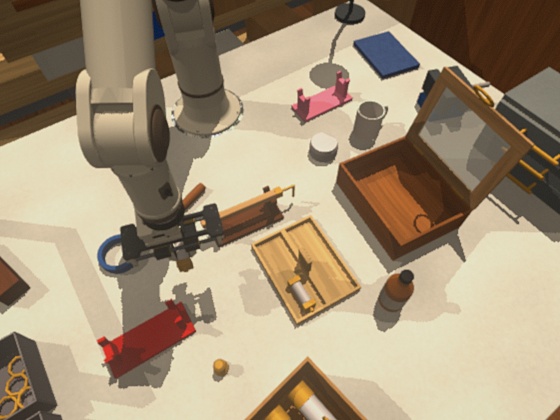

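```bash
python3 -m creep '[[0,0.3,0,0,0,0,0],[0.07,0.6,0,0,0,0,0],[0.07,0.9,0,0,0,0,0],[0.07,0.9,0,0,0,0,0]]' 20 | egrep 'pos|force'
python3 -m creep '[[0,0.3,0,0,0,0,0],[0.07,0.6,0,0,0,0,0],[0.07,0.9,0,0,0,0,0],[0.07,0.9,0,0,0,0,0]]' 20 | egrep 'pos|force'
python3 -m creep '[[0,0.3,0,0,0,-0.1,0],[0.07,0.6,0,0,0,-0.2,0],[0.07,0.9,0,0,0,-0.27,0],[0.07,0.9,0,0,0,-0.27,0],[0.07,0.9,0,0,0,-0.27,0]]' 20 | egrep 'pos|force'
python3 -c "
from h import *
plan((561.5,-20.5,60),85)"
```

```text
tool_pos: [511.1, -226.0, 106.7]
force: [0.1, -0.2, -1.8]
tool_pos: [527.5, -149.0, 104.8]
force: [1.0, 1.6, -1.1]
tool_pos: [542.3, -76.9, 103.6]
force: [-0.2, 0.3, -0.8]
t 20.12 pos [542.3 -76.9 103.6] shift [-0.183, 0.722, 0.545] turn [-0.002, 0.009, 0.016] F [-0.2  0.3 -0.8] op 24.3 q [0.03, 0.41, 0.07, 1.92, -0.04, 0.81, 1.62]
```

```bash
python3 -m creep '[[-0.1,0.3,0,0,0,0,0],[-0.18,0.6,0.2,0,0,0,0],[-0.18,0.72,0.4,0,0.01,0.01,0],[-0.18,0.72,0.54,0,0.01,0.01,0],[-0.18,0.72,0.54,0,0.01,0.01,0],[-0.18,0.72,0.54,0,0.01,0.01,0]]' 20 | egrep 'pos|force'
python3 -c "
from h import *
plan((561.5,-20.5,0),85);snap('wrist','w17')"
```

```text
tool_pos: [559.8, -23.3, 59.3]
force: [0.3, -0.4, -0.9]
t 20.62 pos [559.8 -23.3  59.3] shift [-0.021, 0.039, 0.741] turn [-0.005, -0.005, 0.003] F [ 0.3 -0.4 -0.9] op 24.5 q [-0.06, 0.5, 0.06, 1.9, -0.04, 0.75, 1.51]
```

View pics/w17.png

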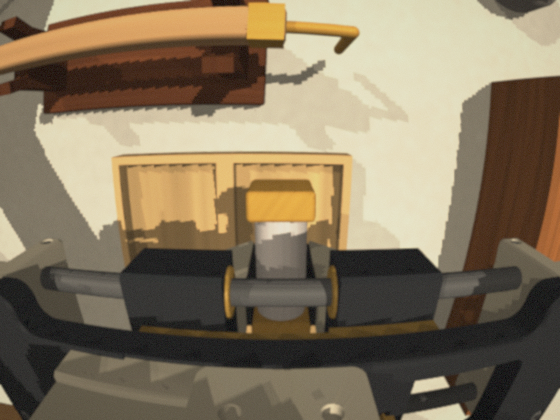

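```bash
python3 -m creep '[[-0.02,0.06,0.3,0,0,0,0],[-0.02,0.06,0.6,0,0,0,0],[-0.02,0.06,0.6,0,0,0,0],[-0.02,0.06,0.6,0,0,0,0]]' 20 | egrep 'pos|force'
python3 -c "
from h import *
plan((561.5,-18.5,0),85);snap('wrist','w18')"
```

```text
tool_pos: [561.5, -20.5, 12.0]
force: [-0.1, -0.9, -1.1]
t 21.0 pos [561.5 -20.5  12. ] shift [0.001, 0.025, 0.15] turn [-0.006, -0.005, -0.0] F [-0.1 -0.9 -1.1] op 24.3 q [-0.06, 0.58, 0.05, 1.91, -0.04, 0.66, 1.5]
```

View pics/w18.png

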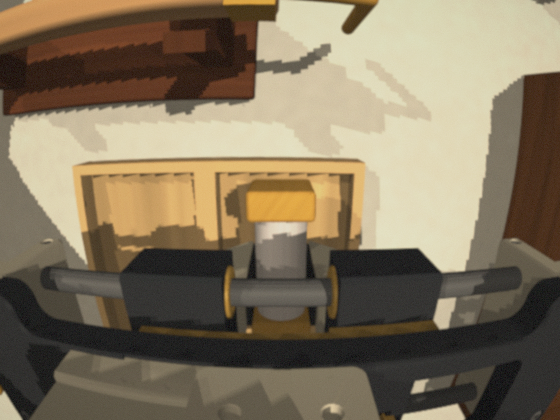

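```bash
python3 -m creep '[[0,0.035,0.1,0,0,0,0],[0,0.035,0.2,0,0,0,0],[0,0.035,0.28,0,0,0,0],[0,0.035,0.28,0,0,0,0],[0,0.035,0.28,0,0,0,0]]' 20 | egrep 'pos|force'
python3 -m creep '[[0,0,0.03,0,0,0,0],[0,0,0.03,0,0,0,0],[0,0,0.03,0,0,0,0]]' 20 | egrep 'pos|force'
```

```text
tool_pos: [562.4, -17.5, -9.8]
force: [-0.4, -0.3, -1.0]
tool_pos: [562.4, -17.5, -12.2]
force: [-0.2, -0.4, -1.5]
```

```bash
python3 -m creep '[[0,0,0.02,0,0,0,0],[0,0,0.02,0,0,0,0],[0,0,0.02,0,0,0,0]]' 20 | egrep 'pos|force'
python3 -m creep '[[0.0,0,0,0,0,0,0.36],[0,0,0,0,0,0,0.36],[0,0,0,0,0,0,0.36],[0,0,0,0,0,0,0.36],[0,0,0,0,0,0,0.36]]' 20 | egrep 'pos|force|open'
python3 -m creep '[[0.0,0,-0.1,0,0,0,0.36],[0,0,-0.3,0,0,0,0.36],[0,0,-0.7,0,0,0,0.36],[0,0,-0.9,0,0,0,0.36],[0,0,-0.9,0,0,0,0.36]]' 20 | egrep 'pos|force'
python3 -m creep '[[0.2,0,-0.3,0,0,0,0.36],[0.5,0,-0.5,0,0,0,0.36],[0.7,0,-0.5,0,0,0,0.36],[0.7,0,-0.5,0,0,0,0.36]]' 20 | egrep 'pos|force'
python3 -c "
from h import *
snap('scene','s19');snap('wrist','w19');plan((621.5,-70,100),85)"
```

```text
tool_pos: [562.7, -17.5, -12.7]
force: [-2.6, 0.1, 8.1]
tool_pos: [562.7, -17.4, -12.8]
force: [-0.0, -0.6, 0.3]
opening: 32.8
tool_pos: [566.3, -17.2, 63.6]
force: [0.0, -0.1, 0.1]
tool_pos: [507.2, -12.0, 103.6]
force: [-1.0, -0.4, -0.3]
t 23.23 pos [510.3 -12.2 103.4] shift [-1.448, -0.599, 0.052] turn [-0.004, 0.007, 0.0] F [-0.2 -0.5 -0. ] op 32.9 q [-0.08, 0.35, 0.06, 2.0, -0.03, 0.78, 1.48]
```

View pics/s19.png

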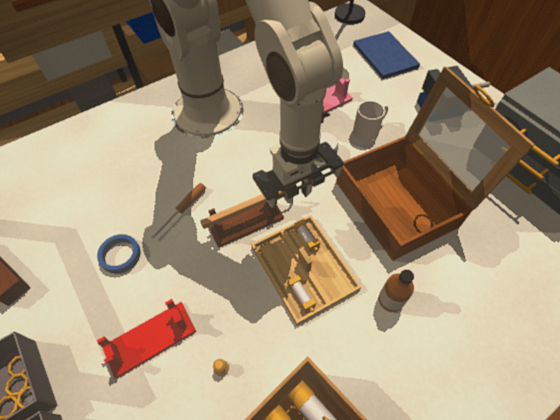

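View pics/w19.png

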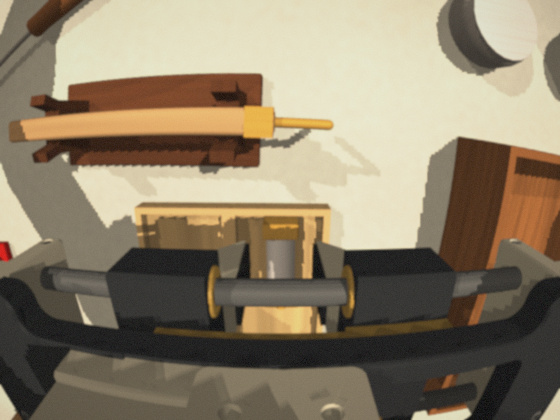

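Run:
```python
from h import *
S=snap('scene'); c=lambda p:(330+p[0]/2.7,50+p[1]/2.7)
lo=[onz(S,*c(p),84) for p in [(32,308),(188,528),(375,440),(207,237)]]
print(np.round(lo,1),np.mean(lo,0))
for i in range(4): print(np.linalg.norm(lo[i]-lo[i-1]), np.degrees(np.arctan2(*(lo[i]-lo[i-1])[[1,0]])))
snap('top','t20'); plan((640,150,180),85)
```

```text
[[467.6 165.5  84. ]
 [732.5 121.7  84. ]
 [763.6 322.4  84. ]
 [498.  372.1  84. ]] [615.43536768 245.435017    84.        ]
208.86341406327227 -98.35653129703998
268.464997602838 -9.387797331037675
203.12775111998835 81.202953375416
270.19020174518977 169.40070831436213
t 23.33 pos [511.1 -12.3 103.1] shift [-1.434, 2.158, -0.961] turn [-0.004, 0.007, 0.0] F [ 0.8  0.9 -0.2] op 33.0 q [-0.08, 0.35, 0.06, 2.0, -0.03, 0.78, 1.48]
```

View pics/t20.png

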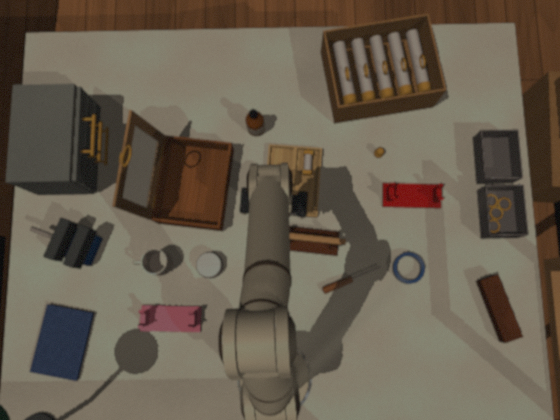

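```bash
python3 -m creep '[[0,0,-0.3,0,0,0,0.36],[-0.3,0.4,-0.7,0,0,0,0.36],[-0.6,0.7,-0.95,0,0,0,0.36],[-0.7,1,-0.95,0,0,0,0.36],[-0.7,1,-0.95,0,0,0,0.36]]' 20 | egrep 'pos|force'
python3 -m creep '[[-0.3,0.4,0,0,0,0,0.36],[-0.7,0.8,0,0,0,0,0.36],[-0.9,1,0,0,0,0,0.36],[-0.9,1,0,0,0,0,0.36],[-0.9,1,0,0,0,0,0.36]]' 20 | egrep 'pos|force'
python3 -c "
from h import *
snap('wrist','w21');plan((640,150,180),85)"
```

```text
tool_pos: [578.7, 70.6, 181.1]
force: [-0.1, 1.5, -0.2]
tool_pos: [657.4, 146.8, 179.9]
force: [-0.0, -1.0, -0.1]
t 24.22 pos [656.6 144.7 180.1] shift [0.212, 0.05, -0.0] turn [0.001, 0.012, 0.01] F [-0.8 -0.4 -0.4] op 33.3 q [-0.27, 0.52, 0.02, 1.53, -0.01, 1.08, 1.24]
```

View pics/w21.png

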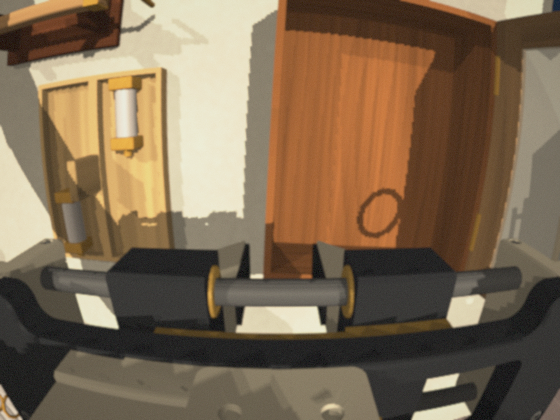

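```bash
python3 -m creep '[[0.3,0.2,-0.3,0,0,0,0.36],[0.7,0.4,-0.7,0,0,0,0.36],[0.7,0.4,-0.7,0,0,0,0.36],[0.7,0.4,-0.7,0,0,0,0.36]]' 20 | egrep 'pos|force'
python3 -c "
from h import *
snap('wrist','w22')"
```

```text
tool_pos: [602.3, 182.3, 238.3]
force: [0.2, -0.5, -0.9]
```

View pics/w22.png

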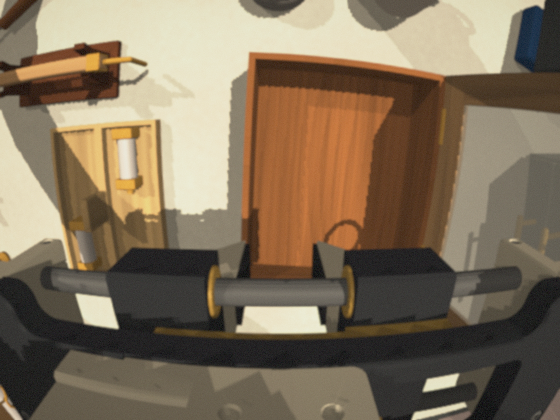

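Run:
```python
from h import *
d=snap('wrist')
cv2.imwrite('pics/w22c.png',cv2.resize(cv2.imread('pics/w22.png')[40:300,220:470],None,fx=3,fy=2.3))
def f(*p): return onz(d,*p,84,True)
A,B=f(248,54),f(442,78); print(A,B,np.linalg.norm(A-B),np.degrees(np.arctan2(*(B-A)[[1,0]])))
for v in (100,150,200,240): print(v,f(246,v)[:2])
print(f(255,281),f(310,281))
```

```text
[462.46055826 159.45525774  84.        ] [492.74927098 366.43835268  84.        ] 209.18749415997274 81.67475517882463
100 [509.98713662 153.53602003]
150 [561.22927313 148.80528206]
200 [614.20920785 143.33165826]
240 [659.73560746 138.18862177]
[712.10151514 142.46560924  84.        ] [717.34289342 206.41745732  84.        ]
```

View pics/w22c.png

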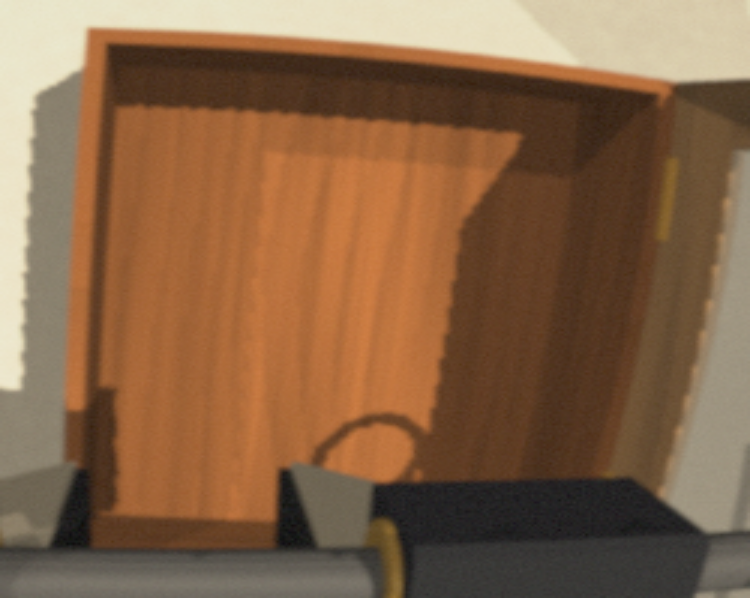

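Run:
```python
from h import *
d=snap('wrist')
def f(*p): return onz(d,*p,84,True)
P=[f(249.3,53),f(246,127),f(242,214)]; B=f(444,77); A=P[0]
print(np.round(P,1),B)
print(np.degrees(np.arctan2(*(P[2]-P[0])[[1,0]])),np.linalg.norm(A-B),np.degrees(np.arctan2(*(B-A)[[1,0]])))
for th in (-8,-8.5):
  t=np.radians(th);x=np.array([np.cos(t),np.sin(t)]);y=np.array([-x[1],x[0]])
  print(th,A[:2]+138*x+107*y,B[:2]+138*x-107*y)
```

```text
[[461.6 159.8  84. ]
 [537.4 149.9  84. ]
 [628.9 136.   84. ]] [491.84807575 367.2557923   84.        ]
-8.071123965099162 209.68373563576057 81.71135392735992
-8 [613.16856057 246.51512959] [613.61354743 242.09122101]
-8.5 [613.91984141 245.18933282] [612.5166579  241.03339618]
```

```bash
python3 -m creep '[[0,-0.4,0,0,0,0,0.5],[0,-0.8,0,0,0,0,0.5],[0,-1,0,0,0,0,0.5],[0,-1,0,0,0,0,0.5]]' 20 | egrep 'pos|force'
python3 -m creep '[[0,-0.4,0,0,0,0,0.5],[0,-0.8,0.3,0,0,0,0.5],[0,-1,0.8,0,0,0,0.5],[0,-1,0.8,0,0,0,0.5]]' 20 | egrep 'pos|force'
python3 -c "
from h import *
plan((621.5,-70,100),85)"
```

```text
tool_pos: [596.4, 90.1, 233.4]
force: [-1.3, -0.6, 0.3]
tool_pos: [584.4, 2.8, 162.5]
force: [-1.2, -0.2, -1.2]
t 25.37 pos [584.4   2.8 162.5] shift [-0.556, -0.85, 0.788] turn [-0.014, -0.005, -0.016] F [-1.2 -0.2 -1.2] op 46.0 q [-0.12, 0.4, 0.08, 1.77, -0.02, 0.98, 1.44]
```

```bash
python3 -m creep '[[-0.2,-0.4,0.3,0,0,0,0.5],[-0.55,-0.8,0.5,-0.01,0,-0.02,0.5],[-0.55,-0.85,0.79,-0.01,0,-0.02,0.5],[-0.55,-0.85,0.79,-0.01,0,-0.02,0.5],[-0.55,-0.85,0.79,-0.01,0,-0.02,0.5]]' 20 | egrep 'pos|force'
python3 -c "
from h import *
snap('wrist','w23');plan((621.5,-70,60),85)"
```

```text
tool_pos: [619.4, -71.1, 97.1]
force: [0.2, 0.2, 0.9]
t 25.83 pos [620.6 -69.4  98.7] shift [-0.015, -0.006, 0.484] turn [-0.003, -0.008, 0.003] F [ 0.2 -0.1  0.8] op 46.1 q [0.0, 0.54, 0.08, 1.71, -0.05, 0.9, 1.6]
```

View pics/w23.png

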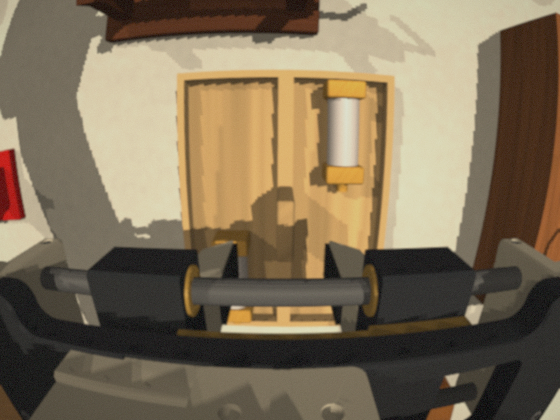

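Run:
```python
from h import *
d=snap('wrist')
for X in ([599,-68,72],[643,-72,72],[621.5,-70,72]): print(proj(d,X,True))
cv2.imwrite('pics/w23c.png',cv2.resize(cv2.imread('pics/w23.png')[170:270,220:350],None,fx=5,fy=5))
```

```text
(np.float64(279.1826285205061), np.float64(197.68204984556314))
(np.float64(278.94181894888055), np.float64(259.18248733762505))
(np.float64(279.1179420093203), np.float64(230.13877739521325))
```

View pics/w23c.png

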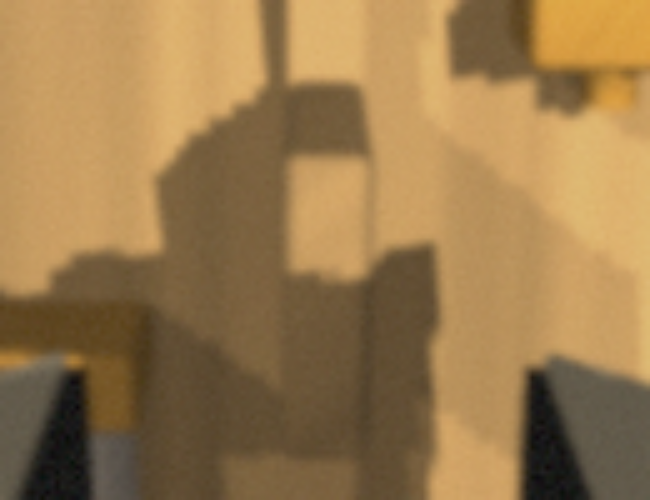

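```bash
python3 -m creep '[[-0.03,0.04,0.2,0,-0.01,0,0.5],[-0.03,0.04,0.4,0,-0.01,0,0.5],[-0.03,0.04,0.6,0,-0.01,0,0.5],[-0.03,0.04,0.6,0,-0.01,0,0.5],[-0.03,0.04,0.6,0,-0.01,0,0.5]]' 20 | egrep 'pos|force'
python3 -c "
from h import *
snap('wrist','w24');plan((623,-66,10),85)
cv2.imwrite('pics/w24c.png',cv2.resize(cv2.imread('pics/w24.png')[150:350,200:370],None,fx=4,fy=3))"
```

```text
tool_pos: [624.0, -63.6, 52.6]
force: [1.0, -0.7, -0.1]
t 26.35 pos [624.9 -64.1  53.4] shift [0.024, -0.025, 0.542] turn [-0.001, 0.007, 0.007] F [0.7 0.4 0.5] op 46.1 q [0.0, 0.6, 0.08, 1.74, -0.06, 0.8, 1.59]
```

View pics/w24c.png

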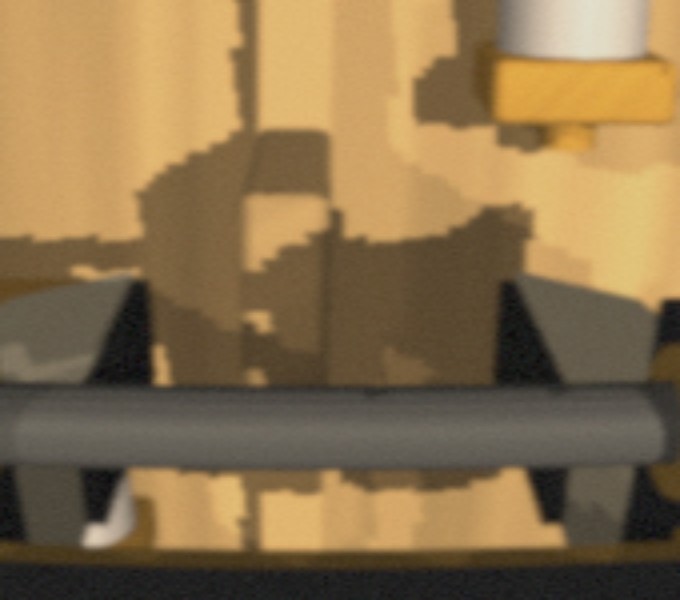

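```bash
python3 -m creep '[[0.015,-0.05,0.1,0,0,0,0.5],[0.015,-0.05,0.2,0,0,0,0.5],[0.015,-0.05,0.3,0,0,0,0.5],[0.015,-0.05,0.3,0,0,0,0.5],[0.015,-0.05,0.3,0,0,0,0.5]]' 20 | egrep 'pos|force'
python3 -c "
from h import *
snap('wrist','w25');plan((623,-68,10),85)
cv2.imwrite('pics/w25c.png',cv2.resize(cv2.imread('pics/w25.png')[150:350,200:370],None,fx=4,fy=3))"
```

```text
tool_pos: [622.6, -68.1, 28.5]
force: [-0.2, -0.8, -0.0]
t 26.82 pos [623.1 -68.1  29. ] shift [0.003, 0.001, 0.237] turn [-0.001, 0.006, 0.007] F [-0.5 -1.1  0.1] op 45.8 q [0.01, 0.63, 0.07, 1.75, -0.06, 0.76, 1.6]
```

View pics/w25c.png

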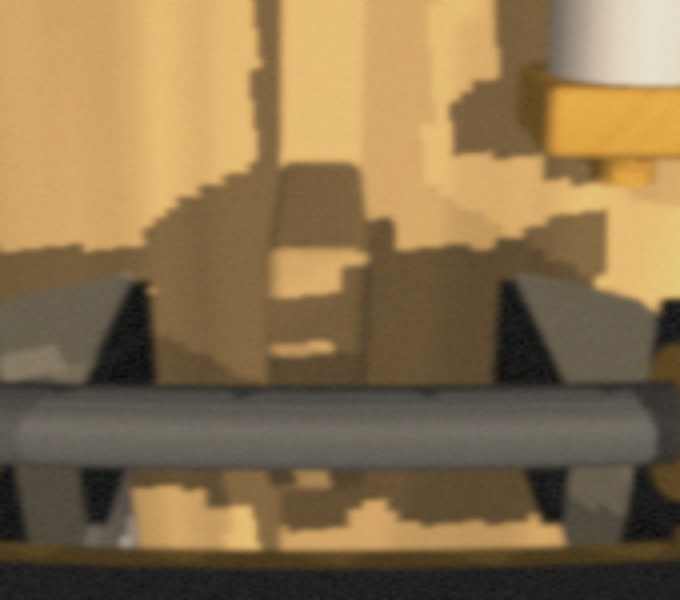

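```bash
python3 -m creep '[[0,-0.01,0.12,0,0,0,0.5],[0,-0.01,0.23,0,0,0,0.5],[0,-0.01,0.23,0,0,0,0.5],[0,-0.01,0.23,0,0,0,0.5],[0,-0.01,0.23,0,0,0,0],[0,-0.01,0.23,0,0,0,0],[0,-0.01,0.23,0,0,0,0],[0,-0.01,0.23,0,0,0,0],[0,-0.01,0.23,0,0,0,0],[0,-0.01,0.23,0,0,0,0],[0,-0.01,0.23,0,0,0,0],[0,-0.01,0.23,0,0,0,0]]' 50
python3 -c "
from h import *
snap('wrist','w26');plan((623,-68,130),85)"
```

```text
t: 27.82
tool_pos: [623.3, -69.0, 10.8]
ee_rot: [0.129, 3.134, -0.002]
force: [-0.1, -0.4, 1.1]
opening: 11.7
t 27.87 pos [623.3 -68.9  10.8] shift [-0.002, 0.01, -1.49] turn [-0.001, 0.006, 0.007] F [0.2 0.3 1.4] op 11.4 q [0.01, 0.66, 0.07, 1.75, -0.06, 0.73, 1.61]
```

View pics/w26.png

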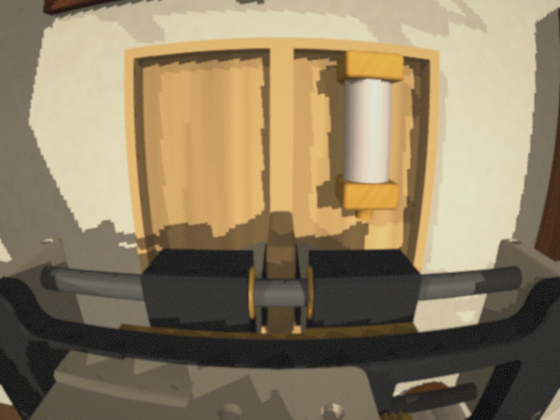

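```bash
python3 -m creep '[[0,0,-0.1,0,0,0,0],[0,0,-0.3,0,0,0,0],[0,0,-0.5,0,0,0,0],[0,0,-0.75,0,0,0,0],[0,0,-0.75,0,0,0,0],[0,0,-0.75,0,0,0,0]]' 55 
python3 -m creep '[[0,0,-0.2,0,0,0,0],[0,0,-0.5,0,0,0,0],[0,0,-0.8,0,0,0,0],[0,0,-0.8,0,0,0,0],[0,0,-0.8,0,0,0,0]]' 55 
python3 -c "
from h import *
snap('wrist','w27');snap('scene','s27');plan((612.5,243.5,130),81.8)"
```

```text
t: 28.37
tool_pos: [623.6, -68.9, 71.5]
ee_rot: [0.128, 3.132, -0.002]
force: [0.8, -0.5, -4.7]
opening: 11.9
t: 28.78
tool_pos: [623.5, -68.8, 135.2]
ee_rot: [0.128, 3.131, -0.002]
force: [-0.5, -0.8, -5.7]
opening: 11.8
t 28.88 pos [621.4 -68.5 133. ] shift [0.43, 3.878, 0.033] turn [-0.001, 0.003, 0.078] F [ 0.2  0.  -5.2] op 12.0 q [0.0, 0.49, 0.09, 1.7, -0.05, 0.95, 1.6]
```

View pics/s27.png

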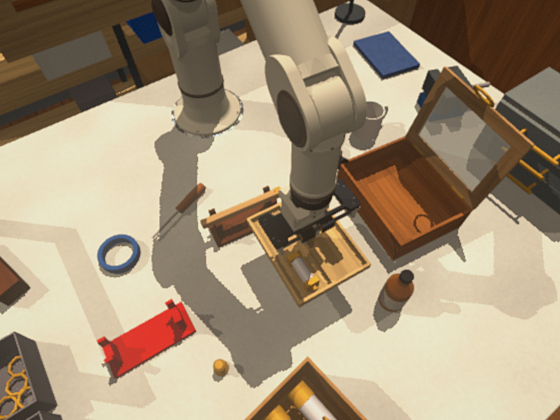

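View pics/w27.png

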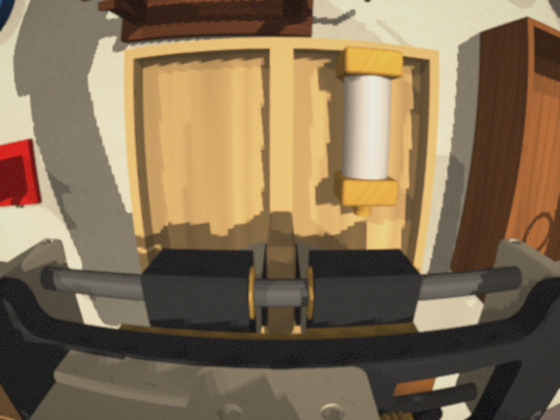

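Run:
```python
from h import *
T=snap('top');S=snap('scene')
print(onz(T,254,113,150),onz(S,407,276,150),onz(S,393,300,10), tri(T,(254,113),S,(407,276)))
```

```text
[802.68778197  45.04986019 150.        ] [807.55413743  48.17847616 150.        ] [810.87943662  50.84004752  10.        ] (array([805.58740165,  47.20184093, 147.39528386]), np.float64(5.333457857976716))
```

```bash
python3 -m creep '[[0,0.2,-0.1,0,0,0,0],[0.05,0.5,-0.1,0,0,0,0],[0.1,0.8,-0.1,0,0,0,0],[0.1,0.97,-0.1,0,0,0,0],[0.1,0.97,-0.1,0,0,0,0]]' 55 |egrep 'pos|rot'
python3 -m creep '[[0,0.2,0,0,0,0,0],[0.05,0.5,0,0,0,0,0],[0.1,0.8,0,0,0,0,0],[0.1,0.97,0,0,0,0,0],[0.1,0.97,0,0,0,0,0]]' 55 |egrep 'pos|rot'
python3 -m creep '[[0,0.2,0,0,0,0,0],[0.05,0.5,0,0,0,0,0],[0.1,0.8,0,0,0,0,0],[0.1,0.97,0,0,0,0,0],[0.1,0.97,0,0,0,0,0]]' 55 |egrep 'pos|rot'
python3 -c "
from h import *
plan((612.5,243.5,130),81.8)"
```

```text
tool_pos: [618.9, 15.4, 139.4]
ee_rot: [-0.118, -3.139, -0.003]
tool_pos: [616.4, 98.3, 138.8]
ee_rot: [-0.109, -3.139, -0.007]
tool_pos: [613.5, 180.9, 138.8]
ee_rot: [-0.101, -3.139, -0.01]
t 30.23 pos [613.5 180.9 138.8] shift [0.063, 0.78, 0.115] turn [0.008, -0.002, 0.1] F [-0.5  1.  -4. ] op 11.8 q [-0.34, 0.51, 0.03, 1.65, -0.02, 0.98, 1.2]
```

```bash
python3 -m creep '[[0,0.2,0,0,0,0.05,0],[0.03,0.5,0,0,0,0.1,0],[0.05,0.75,0,0.01,0,0.1,0],[0.06,0.78,0,0.01,0,0.1,0],[0.06,0.78,0,0.01,0,0.1,0],[0.06,0.78,0,0.01,0,0.1,0]]' 55 |egrep 'pos|rot'
python3 -c "
from h import *
plan((612.5,243.5,80),81.8);snap('wrist','w28');snap('scene','s28');snap('top','t28')
cv2.imwrite('pics/s28c.png',cv2.resize(cv2.imread('pics/s28.png')[50:290,300:540],None,fx=2.5,fy=2.5))
cv2.imwrite('pics/t28c.png',cv2.resize(cv2.imread('pics/t28.png')[95:240,100:260],None,fx=4,fy=4))"
```

```text
tool_pos: [613.2, 241.3, 138.7]
ee_rot: [-0.225, -3.132, 0.005]
t 30.73 pos [613.2 241.3 138.7] shift [0.011, 0.028, 0.733] turn [-0.005, -0.002, -0.001] F [ 0.5 -1.8 -4.6] op 11.6 q [-0.44, 0.55, 0.04, 1.59, -0.02, 1.0, 1.03]
```

View pics/w28.png

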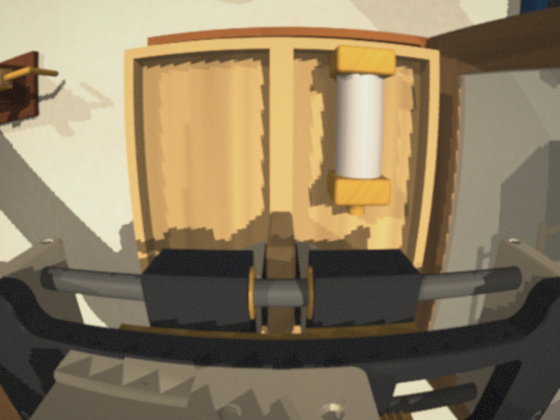

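View pics/s28c.png

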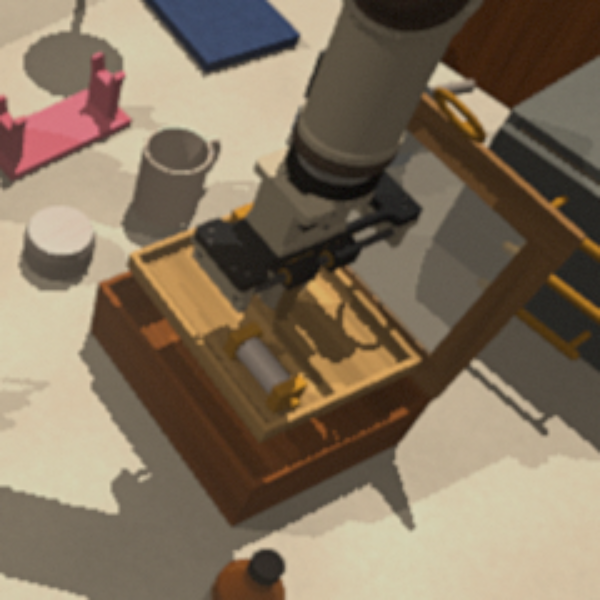

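View pics/t28c.png

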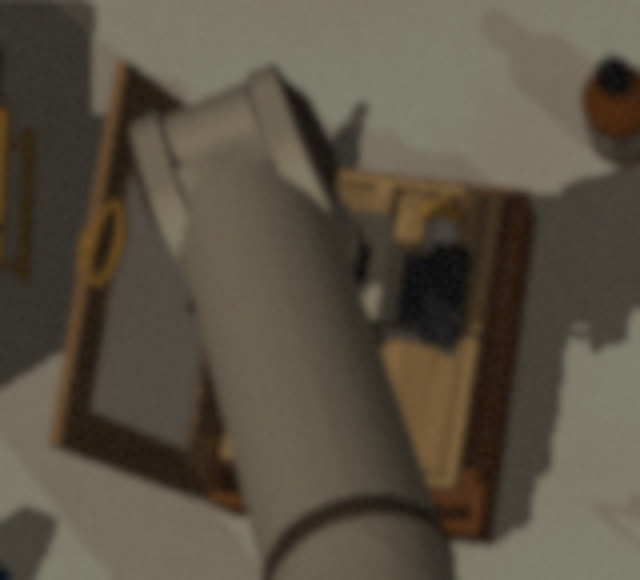

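Run:
```python
from h import *
d=snap('wrist');S=snap('scene')
t=np.radians(-8.2);x=np.array([np.cos(t),np.sin(t)]);y=np.array([-x[1],x[0]]);c=np.array([612.5,243.5])
for a,b in ((-138,-107),(-138,107),(138,-107),(138,107)):
    p=[*(c+a*x+b*y),84]; print(a,b,np.round(proj(d,p,True)), np.round((np.array(proj(S,p))-[300,50])*2.5))
print(monitor.read_state()['tool_pos'])
```

```text
-138 -107 [142.  40.] [ 94. 284.]
-138 107 [424.  40.] [260. 217.]
138 -107 [173. 350.] [247. 492.]
138 107 [393. 349.] [428. 404.]
[613.2185803  241.52676643 139.16576427]
```

```bash
python3 -m creep '[[0.01,0.05,0.1,0,0,0,0],[0.01,0.065,0.3,0,0,0,0],[0.01,0.065,0.45,0,0,0,0],[0.01,0.065,0.45,0,0,0,0],[0.01,0.065,0.45,0,0,0,0]]' 55
python3 -c "
from h import *
plan((612.5,246.5,80),81.8);snap('wrist','w29');snap('scene','s29')
cv2.imwrite('pics/s29c.png',cv2.resize(cv2.imread('pics/s29.png')[50:290,300:540],None,fx=2.5,fy=2.5))"
```

```text
t: 31.4
tool_pos: [611.9, 246.0, 101.6]
ee_rot: [-0.228, -3.129, 0.006]
force: [0.2, -1.0, -4.6]
opening: 11.6
t 31.4 pos [611.9 246.  101.6] shift [-0.007, 0.008, 0.27] turn [-0.005, -0.005, -0.003] F [ 0.2 -1.  -4.6] op 11.6 q [-0.45, 0.59, 0.03, 1.61, -0.02, 0.94, 1.02]
```

View pics/w29.png

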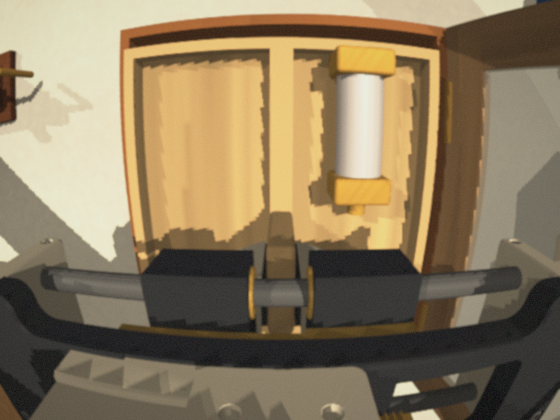

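View pics/s29c.png

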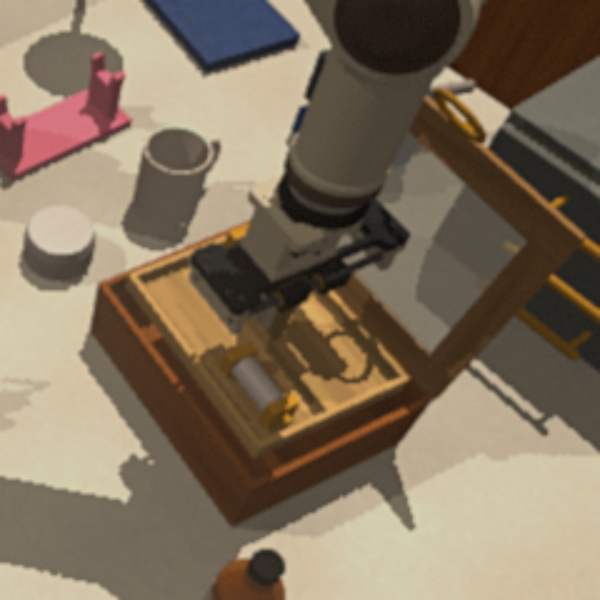

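```bash
python3 -m creep '[[0,0,0.1,0,0,0,0],[0,0,0.25,0,0,0,0],[0,0,0.4,0,0,0,0],[0,0,0.4,0,0,0,0],[0,0,0.4,0,0,0,0]]' 55
python3 -c "
from h import *
plan((612.5,246.5,17),81.8);snap('wrist','w30')"
```

```text
t: 31.92
tool_pos: [612.0, 246.0, 69.5]
ee_rot: [-0.228, -3.129, 0.006]
force: [0.2, 0.1, -4.9]
opening: 11.3
t 31.92 pos [612.  246.   69.5] shift [-0.009, 0.01, 0.656] turn [-0.005, -0.005, -0.003] F [ 0.2  0.1 -4.9] op 11.3 q [-0.45, 0.63, 0.03, 1.63, -0.02, 0.89, 1.02]
```

View pics/w30.png

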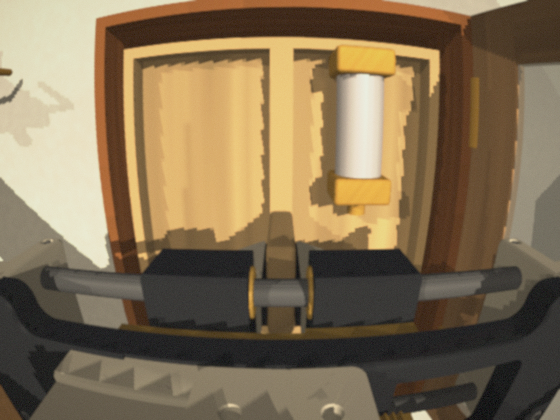

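```bash
python3 -m creep '[[0,0,0.1,0,0,0,0],[0,0,0.25,0,0,0,0],[0,0,0.4,0,0,0,0],[0,0,0.5,0,0,0,0],[0,0,0.5,0,0,0,0],[0,0,0.5,0,0,0,0]]' 55|egrep 'pos|force'
python3 -m creep '[[0,0,0.05,0,0,0,0],[0,0,0.1,0,0,0,0],[0,0,0.1,0,0,0,0],[0,0,0.1,0,0,0,0]]' 55|egrep 'pos|force'
```

```text
tool_pos: [611.8, 245.8, 29.1]
force: [1.0, 0.2, -4.3]
tool_pos: [611.6, 245.7, 21.0]
force: [0.9, -0.1, -5.1]
```

```bash
python3 -m creep '[[0,0,0.03,0,0,0,0],[0,0,0.04,0,0,0,0],[0,0,0.04,0,0,0,0],[0,0,0.04,0,0,0,0]]' 55|egrep 'pos|force'
python3 -m creep '[[0,0,0.02,0,0,0,0],[0,0,0.02,0,0,0,0],[0,0,0.02,0,0,0,0]]' 55|egrep 'pos|force'
```

```text
tool_pos: [611.8, 245.8, 18.1]
force: [-0.2, 0.6, -4.7]
tool_pos: [612.1, 245.8, 17.2]
force: [-2.7, -0.9, 2.3]
```

```bash
python3 -m creep '[[0,0,0,0,0,0,0.4],[0,0,0,0,0,0,0.4],[0,0,0,0,0,0,0.4],[0,0,0,0,0,0,0.4],[0,0,0,0,0,0,0.4],[0,0,0,0,0,0,0.4]]' 20|egrep 'pos|force|open'
python3 -m creep '[[0,0,-0.3,0,0,0,0.4],[0,0,-0.6,0,0,0,0.4],[0,0,-1,0,0,0,0.4],[0,0,-1,0,0,0,0.4]]' 20|egrep 'pos|force'
python3 -m creep '[[0,0,-0.3,0,0,0,0.4],[0,0,-0.6,0,0,0,0.4],[0,-0.5,-1,0,0,0,0.4],[0,-1,-1,0,0,0,0.4],[0,-1,-1,0,0,0,0.4]]' 20|egrep 'pos|force'
python3 -c "
from h import *
plan((450,0,150),-7);snap('wrist','w31');snap('scene','s31')"
```

```text
tool_pos: [612.2, 245.9, 17.2]
force: [-0.8, 0.5, -0.3]
opening: 36.3
tool_pos: [616.9, 247.9, 103.8]
force: [0.6, 1.1, 0.7]
tool_pos: [606.8, 160.1, 186.6]
force: [-0.8, -2.9, -0.6]
t 34.63 pos [606.8 160.1 186.6] shift [1.637, -2.276, 0.445] turn [0.008, 0.012, 1.961] F [-0.8 -2.9 -0.6] op 36.7 q [-0.35, 0.44, 0.06, 1.65, -0.02, 1.05, 1.13]
```

View pics/s31.png

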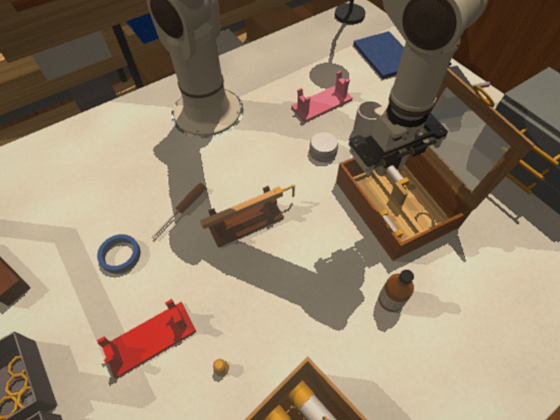

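View pics/w31.png

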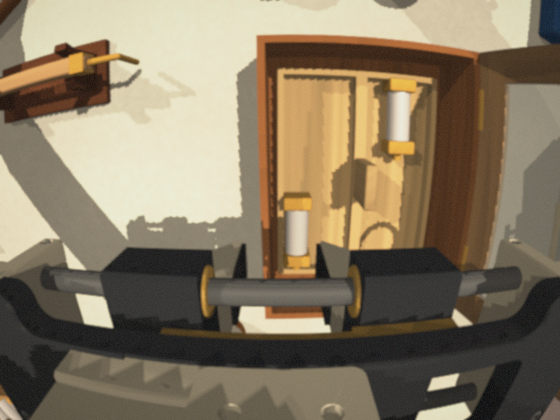

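```bash
python3 -m creep '[[0.3,-0.4,0,0,0,0,0.5],[0.6,-0.8,0,0,0,0,0.5],[0.8,-1,0,0,0,0,0.5],[0.8,-1,0,0,0,0,0.5]]' 20|egrep 'pos|force'
python3 -m creep '[[0.3,-0.4,0,0,0,0,0.5],[0.6,-0.8,0,0,0,0,0.5],[0.6,-1,0,0,0,0,0.5],[0.6,-1,0,0,0,0.15,0.5],[0.6,-1,0,0,0,0.3,0.5],[0.6,-1,0,0,0,0.45,0.5],[0.6,-1,0,0,0,0.6,0.5],[0.6,-1,0,0,0,0.75,0.5],[0.6,-1,0,0,0,0.9,0.5],[0.6,-1,0,0,0,0.9,0.5]]' 20|egrep 'pos|force'
python3 -c "
from h import *
plan((440,-110,170),-8)"
```

```text
tool_pos: [526.3, 91.6, 183.3]
force: [0.4, -0.3, -0.3]
tool_pos: [467.2, 21.5, 183.1]
force: [0.6, -0.5, 1.0]
t 35.9 pos [467.2  21.5 183.1] shift [-1.028, -1.326, 0.166] turn [0.003, 0.004, 1.078] F [ 0.6 -0.5  1. ] op 46.1 q [-0.27, 0.17, 0.18, 2.03, -0.03, 0.94, 0.64]
```

```bash
python3 -m creep '[[-0.3,-0.3,0,0,0,0.15,0.5],[-0.5,-0.66,0,0,0,0.3,0.5],[-0.5,-0.66,0,0,0,0.45,0.5],[-0.5,-0.66,0,0,0,0.6,0.5],[-0.5,-0.66,0,0,0,0.75,0.5],[-0.5,-0.66,0,0,0,0.9,0.5],[-0.5,-0.66,0,0,0,1,0.5],[-0.5,-0.66,0,0,0,1,0.5],[-0.5,-0.66,0,0,0,1,0.5]]' 20|egrep 'pos|force'
python3 -c "
from h import *
plan((440,-110,170),-8);snap('wrist','w32')"
```

```text
tool_pos: [453.4, -42.5, 183.1]
force: [0.4, -0.9, 0.0]
t 36.65 pos [453.4 -42.5 183.1] shift [-0.853, -0.107, 0.165] turn [0.004, 0.002, 0.086] F [ 0.4 -0.9  0. ] op 46.1 q [-0.25, 0.15, 0.31, 2.07, -0.05, 0.94, 0.02]
```

View pics/w32.png

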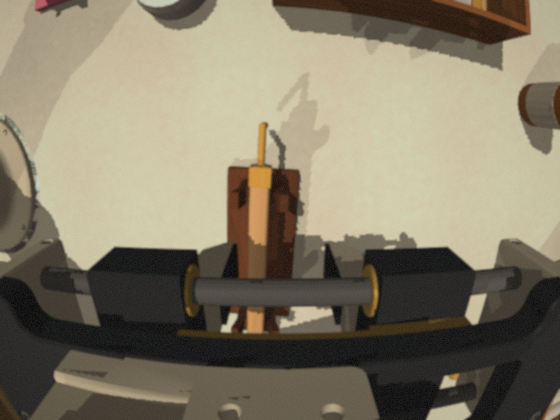

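Run:
```python
from h import *
d=snap('wrist')
H=onz(d,263.2,125,73,True); F=onz(d,261.2,167,80,True); M=onz(d,257.5,240,80,True)
print(H,F,M,np.degrees(np.arctan2(*(F-M)[[1,0]])),np.degrees(np.arctan2(*(H-M)[[1,0]])))
for th in (82,82.6): 
  u=np.array([np.cos(np.radians(th)),np.sin(np.radians(th)),0]); print(th,H-148*u,F-110*u)
plan((440,-110,170),-8)
```

```text
[443.34811209  25.97919605  73.        ] [438.95132172 -10.60803223  80.        ] [429.35837382 -78.8309632   80.        ] 81.99601379172272 82.39727302300209
82 [ 422.75049315 -120.58047812   73.        ] [ 423.64228061 -119.53751979   80.        ]
82.6 [ 424.2863638  -120.78813598   73.        ] [ 424.78380609 -119.69186009   80.        ]
t 36.75 pos [453.2 -42.8 183.1] shift [-0.85, -0.103, 0.165] turn [0.004, 0.002, 0.084] F [-0.2  0.8 -0.3] op 46.0 q [-0.25, 0.15, 0.31, 2.07, -0.05, 0.94, 0.01]
```

```bash
python3 -m creep '[[-0.3,-0.05,0,0,0,0.08,0.5],[-0.6,-0.1,0.2,0,0,0.08,0.5],[-0.6,-0.25,0.5,0,0,0.08,0.5],[-0.6,-0.25,0.9,0,0,0.08,0.5],[-0.6,-0.25,0.9,0,0,0.08,0.5],[-0.6,-0.25,0.9,0,0,0.08,0.5]]' 20|egrep 'pos|force'
python3 -c "
from h import *
plan((427.6,-95.2,70),-7.7);snap('wrist','w33')"
```

```text
tool_pos: [428.6, -89.2, 110.3]
force: [0.0, 0.5, 0.6]
t 37.25 pos [428.6 -89.2 110.3] shift [-0.075, -0.002, 0.504] turn [-0.001, 0.003, -0.001] F [0.  0.5 0.6] op 45.8 q [-0.17, 0.24, 0.35, 2.17, -0.11, 0.76, 0.12]
```

View pics/w33.png

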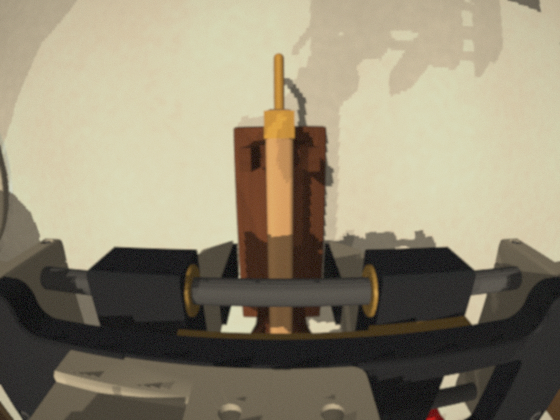

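```bash
python3 -m creep '[[-0.07,0,0.2,0,0,0,0.5],[-0.07,0,0.4,0,0,0,0.5],[-0.07,0,0.6,0,0,0,0.5],[-0.07,0,0.7,0,0,0,0.5],[-0.07,0,0.7,0,0,0,0.5]]' 20|egrep 'pos|force'
python3 -c "
from h import *
plan((427.6,-95.2,27),-7.7);snap('wrist','w34')"
```

```text
tool_pos: [430.1, -94.6, 55.7]
force: [-0.5, -0.1, -0.3]
t 37.72 pos [430.1 -94.6  55.7] shift [-0.011, -0.03, 0.358] turn [0.003, 0.002, 0.001] F [-0.5 -0.1 -0.3] op 45.6 q [-0.12, 0.34, 0.32, 2.2, -0.18, 0.62, 0.19]
```

View pics/w34.png

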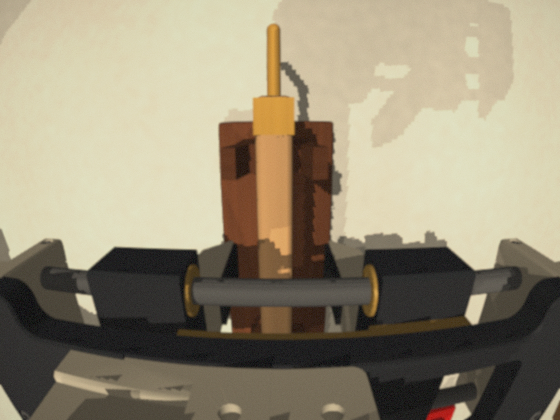

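```bash
python3 -m creep '[[-0.01,-0.04,0.1,0,0,0,0.5],[-0.01,-0.04,0.2,0,0,0,0.5],[-0.01,-0.04,0.36,0,0,0,0.5],[-0.01,-0.04,0.36,0,0,0,0.5],[-0.01,-0.04,0.36,0,0,0,0.5]]' 20|egrep 'pos|force'
python3 -c "
from h import *
plan((427.6,-95.2,27),-7.7);snap('wrist','w35')"
```

```text
tool_pos: [426.6, -95.2, 27.2]
force: [-0.4, -0.6, 0.3]
t 38.18 pos [426.6 -95.2  27.2] shift [0.001, 0.012, 0.002] turn [0.002, 0.002, 0.0] F [-0.4 -0.6  0.3] op 45.8 q [-0.1, 0.4, 0.3, 2.22, -0.22, 0.55, 0.23]
```

View pics/w35.png

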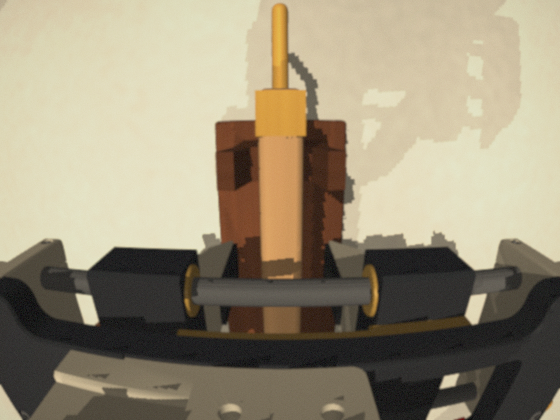

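```bash
python3 -m creep '[[0,0,0,0,0,0,0],[0,0,0,0,0,0,0],[0,0,0,0,0,0,0],[0,0,0,0,0,0,0],[0,0,0,0,0,0,0],[0,0,0,0,0,0,0],[0,0,0,0,0,0,0]]' 60
python3 -m creep '[[0,0,-0.1,0,0,0,0],[0,0,-0.3,0,0,0,0],[0,0,-0.6,0,0,0,0],[0,0,-0.9,0,0,0,0],[0,0,-0.9,0,0,0,0]]' 60
python3 -c "
from h import *
plan((427.6,-95.2,27),-7.7);snap('wrist','w36');snap('scene','s36')"
```

```text
t: 38.82
tool_pos: [427.4, -95.3, 27.8]
ee_rot: [2.363, 2.065, 0.001]
force: [-0.1, -0.2, 3.2]
opening: 17.5
t: 39.23
tool_pos: [429.9, -95.7, 103.6]
ee_rot: [2.36, 2.062, 0.008]
force: [1.8, -0.8, -1.5]
opening: 17.3
t 39.23 pos [429.9 -95.7 103.6] shift [0.004, -0.038, 0.957] turn [0.012, 0.002, -0.001] F [ 1.8 -0.8 -1.5] op 17.3 q [-0.16, 0.25, 0.36, 2.18, -0.13, 0.73, 0.15]
```

View pics/w36.png

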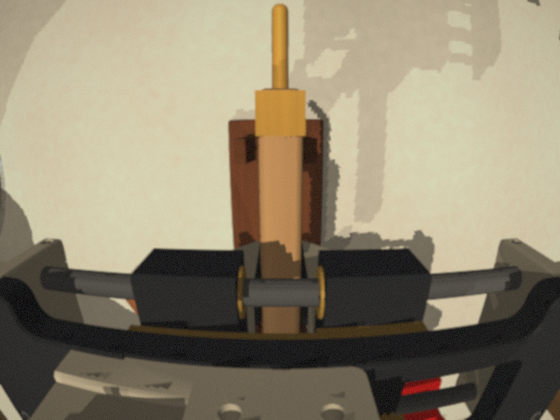

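View pics/s36.png

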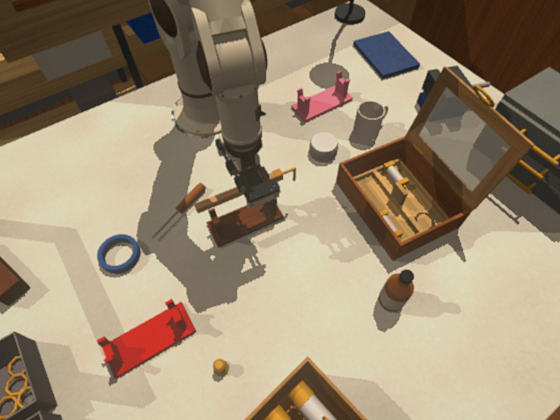

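```bash
for i in 1 2 3 4; do python3 -m creep '[[0.2,0.1,-0.2,0,0,0,0],[0.4,0.2,-0.4,0,0,0,0],[0.6,0.3,-0.6,0,0,0,0],[0.75,0.34,-0.7,0,0,0,0],[0.75,0.34,-0.7,0,0,0,0]]' 60 | egrep 'pos|rot'; done
python3 -c "
from h import *
plan((602,186,370),-8.2)"
```

```text
tool_pos: [464.2, -36.3, 157.3]
ee_rot: [2.357, 2.069, 0.007]
tool_pos: [499.6, 21.9, 213.5]
ee_rot: [2.354, 2.073, 0.01]
tool_pos: [534.5, 80.0, 269.6]
ee_rot: [2.352, 2.076, 0.011]
tool_pos: [568.8, 137.6, 325.5]
ee_rot: [2.349, 2.079, 0.012]
t 41.0 pos [568.8 137.6 325.5] shift [0.652, 0.343, -0.551] turn [0.011, -0.004, 0.027] F [ 0.7  1.  -1.6] op 17.7 q [-0.48, 0.26, 0.24, 1.59, -0.06, 1.29, -0.35]
```

```bash
python3 -m creep '[[0.2,0.1,-0.2,0,0,0,0],[0.4,0.2,-0.4,0.01,0,0.03,0],[0.65,0.34,-0.55,0.01,0,0.03,0],[0.65,0.34,-0.55,0.01,0.1,0.03,0],[0.65,0.34,-0.55,0.01,0.25,0.03,0],[0.65,0.34,-0.55,0.01,0.4,0.03,0],[0.65,0.34,-0.55,0.01,0.5,0.03,0],[0.65,0.34,-0.55,0.01,0.5,0.03,0],[0.65,0.34,-0.55,0.01,0.5,0.03,0]]' 60 | egrep 'pos|rot'
python3 -c "
from h import *
plan((602,186,370),-8.2);snap('wrist','w37');snap('scene','s37');snap('top','t37')
cv2.imwrite('pics/s37c.png',cv2.resize(cv2.imread('pics/s37.png')[0:240,300:560],None,fx=2.9,fy=2.5))"
```

```text
tool_pos: [600.8, 181.7, 367.4]
ee_rot: [-2.161, -1.858, -0.422]
t 41.75 pos [600.8 181.7 367.4] shift [0.064, 0.007, -0.009] turn [-0.008, -0.499, -0.01] F [ 0.4  1.1 -1.6] op 17.6 q [-0.28, 0.25, 0.22, 1.57, -0.46, 1.28, -0.1]
```

View pics/w37.png

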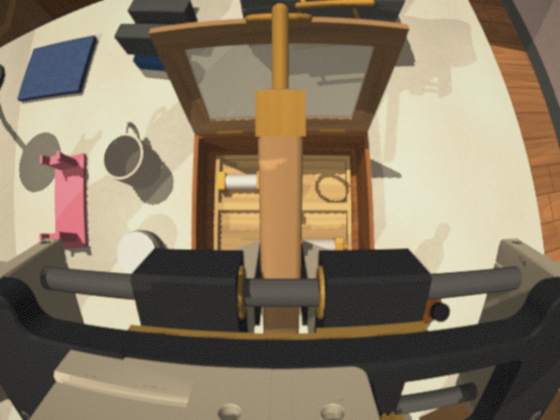

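View pics/s37c.png

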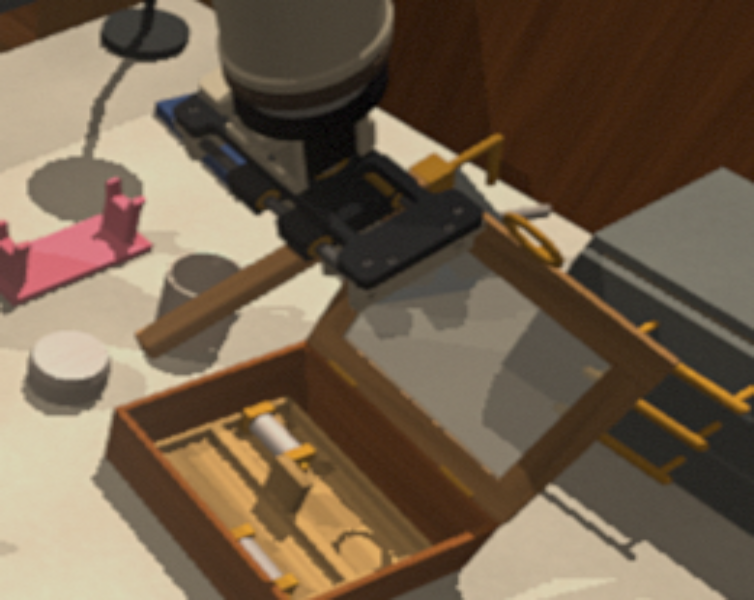

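View pics/t37.png

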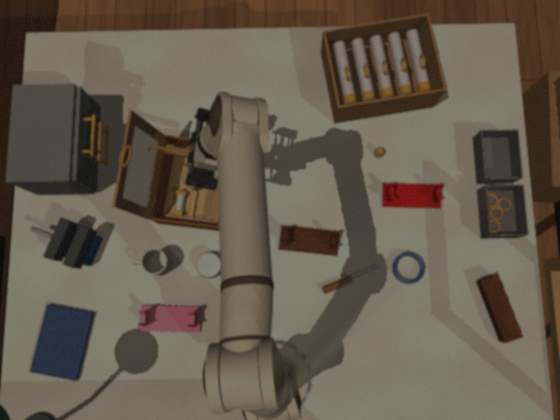

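```bash
python3 -m creep '[[0.06,0,0,0,-0.15,-0.01,0],[0.06,0,0,0,-0.3,-0.01,0],[0.06,0,0,-0.01,-0.45,-0.01,0],[0.06,0,0,-0.01,-0.5,-0.01,0],[0.06,0,0,-0.01,-0.5,-0.01,0],[0.06,0,0,-0.01,-0.5,-0.01,0]]' 60 | egrep 'pos|rot'
python3 -c "
from h import *
plan((610,240,364),-8.2)"
```

```text
tool_pos: [601.1, 194.7, 370.6]
ee_rot: [2.359, 2.072, 0.006]
t 42.4 pos [601.1 194.7 370.6] shift [0.576, 0.037, 0.084] turn [0.005, -0.003, 0.017] F [ 0.8 -1.1 -1.3] op 17.4 q [-0.52, 0.33, 0.22, 1.39, -0.07, 1.42, -0.43]
```

```bash
python3 -m creep '[[0.2,0.02,0,0,0,0.01,0],[0.4,0.03,0,0,0,0.01,0],[0.58,0.03,0,0,0,0.01,0],[0.58,0.03,0,0,0,0.01,0],[0.58,0.03,0,0,0,0.01,0]]' 60 | egrep 'pos|rot'
python3 -c "
from h import *
plan((613.5,264.9,362),-8.2);snap('scene','s38');snap('top','t38')
cv2.imwrite('pics/s38c.png',cv2.resize(cv2.imread('pics/s38.png')[20:150,420:540],None,fx=5,fy=4.5))
cv2.imwrite('pics/t38c.png',cv2.resize(cv2.imread('pics/t38.png')[110:210,90:220],None,fx=5,fy=5))"
```

```text
tool_pos: [609.2, 241.1, 370.2]
ee_rot: [2.366, 2.065, 0.006]
t 42.82 pos [609.2 241.1 370.2] shift [0.302, 0.012, 0.104] turn [0.004, -0.003, 0.009] F [-0.3 -0.4 -0.9] op 17.5 q [-0.56, 0.38, 0.2, 1.33, -0.08, 1.44, -0.5]
```

View pics/s38c.png

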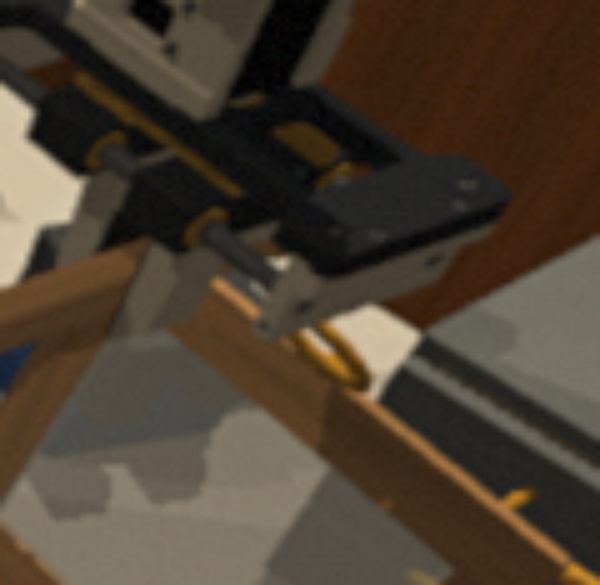

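View pics/t38c.png

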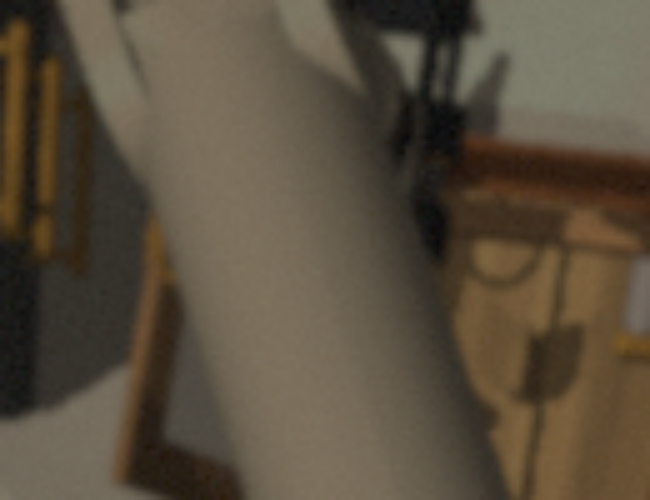

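```bash
python3 -c "
from h import *
cv2.imwrite('pics/w37c.png',cv2.resize(cv2.imread('pics/w37.png')[0:90,140:420],None,fx=2.8,fy=5))"
```

```text
(no output)
```

View pics/w37c.png

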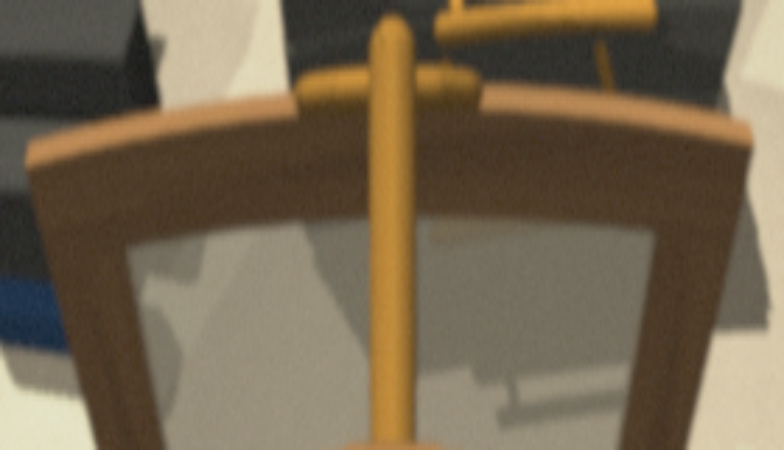

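```bash
cat >> h.py <<'E'
CT=np.array([[0,1,0.001],[-0.961,0,-0.275],[-0.275,-0.001,0.961]]); CP=np.array([72.8,-0.2,-181.8])
def wray(tool,rv,u,v):
    R=Ro.from_rotvec(rv); o=np.array(tool)+R.apply(CP); f=325.2
    x=u-280.64; y=v-207.85; r=np.hypot(x,y); th=r/f
    c=np.array([x/r*np.sin(th),y/r*np.sin(th),np.cos(th)]); return o, R.apply(CT.T@c)
E
python3 - <<'E'
from h import *
o,r=wray((600.8,181.7,367.4),(-2.161,-1.858,-0.422),278.8,17.4)
print(o,r)
for L in (290,302,315): print(L,o+L*r)
t=np.radians(-8.2);ex=np.array([np.cos(t),np.sin(t)]);ey=np.array([-ex[1],ex[0]]);c=np.array([612,246])
for a in np.radians([97,100,102,103,105,107]):
    s=107-238*np.cos(a)-22*np.sin(a); z=84+238*np.sin(a)-22*np.cos(a); p=np.array([*(c+s*ey),z])
    w=p-o; k=w@r; print(np.degrees(a),p,'range',k,'miss',w-k*r)
# edge direction slope
print('sight elevation',np.degrees(np.arcsin(r[2])))
# hatch corners in w37
for u,v in ((140+30/2.8,150/5),(140+748/2.8,130/5)):
    o2,r2=wray((600.8,181.7,367.4),(-2.161,-1.858,-0.422),u,v); print(o2+r2*300)
E
```

```text
[601.73016605 179.32346813 563.21779002] [ 0.08369924  0.63789755 -0.76500105]
290 [626.00294607 364.31375638 341.36748661]
302 [627.00733697 371.96852693 332.18747405]
315 [628.0954271  380.26119502 322.24246045]
97.0 [628.28378681 359.00165204 322.90710965] range 300.676712353177 miss [  1.38720802 -12.12275294 -10.29268084]
100.0 [630.0657367  371.36752761 322.20450513] range 309.2515150750887 miss [ 2.45145343 -5.22672299 -4.43555231]
102.0 [631.24973364 379.58389713 321.37318617] range 315.22777654326694 miss [ 3.13524181 -0.82259598 -0.69502499]
103.0 [631.83999982 383.68006064 320.84899861] range 318.291118051195 miss [3.46910863 1.31946949 1.12424692]
105.00000000000001 [633.01616865 391.84210686 319.58436565] range 324.5635572814742 miss [4.12027905 5.48034212 4.65803652]
107.0 [634.18532605 399.95549715 318.03270942] range 331.0239452599234 miss [4.74870688 9.47266677 8.04858386]
sight elevation -49.90708509313515
[516.53456605 371.28371309 349.16301395]
[733.37826296 342.01863569 348.41684252]
```

```bash
python3 -m creep '[[0.15,0,0,0,0,0.01,0],[0.29,0,0,0,0,0.01,0],[0.29,0,0,0,0,0.01,0],[0.29,0,0,0,0,0.01,0]]' 60 | egrep 'pos|rot'
python3 -c "
from h import *
plan((611.5,264.2,312),-8.2);snap('scene','s39');snap('wrist','w39')
cv2.imwrite('pics/s39c.png',cv2.resize(cv2.imread('pics/s39.png')[20:150,420:540],None,fx=5,fy=4.5))"
```

```text
tool_pos: [612.5, 263.6, 370.3]
ee_rot: [2.374, 2.055, 0.005]
t 43.25 pos [612.5 263.6 370.3] shift [0.005, -0.017, 0.729] turn [0.004, -0.002, -0.001] F [ 0.5  0.2 -2.1] op 17.3 q [-0.58, 0.4, 0.2, 1.29, -0.08, 1.45, -0.53]
```

View pics/s39c.png

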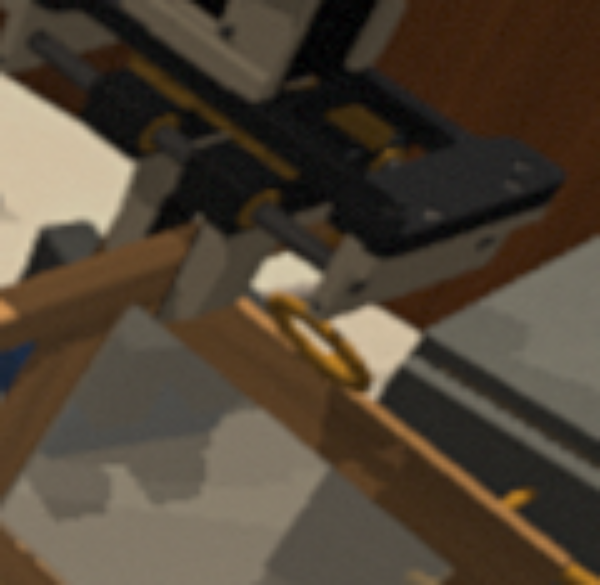

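View pics/w39.png

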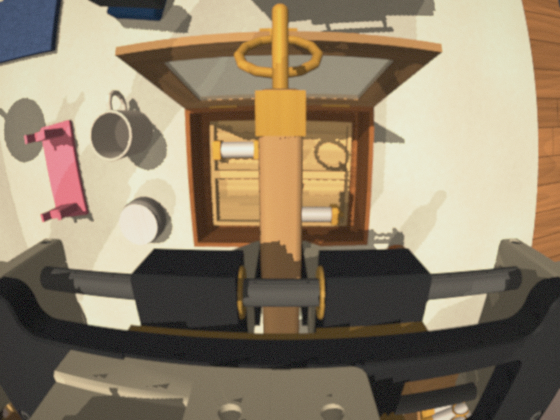

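Run:
```python
from h import *
s=monitor.read_state()
o,r=wray(s['tool_pos'],s['ee_rot'],279,56)
o2,r2=wray((600.8,181.7,367.4),(-2.161,-1.858,-0.422),278.8,17.4)
A=np.stack([r,-r2],1); k=np.linalg.lstsq(A,o2-o,rcond=None)[0]; print(k,o+k[0]*r,o2+k[1]*r2)
for z in (315,321,327): print(o+r*(z-o[2])/r[2])
# hook bend top: v=7 outer
o,r=wray(s['tool_pos'],s['ee_rot'],280,7); z=s['tool_pos'][2]+42.2
for zz in (z,z-5,z+5): print('hook end',o+r*(zz-o[2])/r[2])
print(62/((322-236)/325.2))
```

```text
[230.28474696 309.76745309] [628.40076295 376.82695394 326.24629526] [627.6574669  376.92336619 326.24536431]
[628.69128692 378.9581726  315.        ]
[628.53628976 377.82114821 321.        ]
[628.3812926  376.68412383 327.        ]
hook end [629.8833282  382.77904427 412.68371136]
hook end [630.14552018 384.52614081 407.68371136]
hook end [629.62113623 381.03194773 417.68371136]
234.44651162790694
```

```bash
python3 -m creep '[[0,-0.01,0.15,0,0,0,0],[0,-0.01,0.3,0,0,0,0],[0,-0.01,0.45,0,0,0,0],[0,-0.01,0.45,0,0,0,0]]' 60 | egrep 'pos|force'
python3 -c "
from h import *
plan((611.5,263,318),-8.2);snap('wrist','w40');snap('scene','s40')
cv2.imwrite('pics/s40c.png',cv2.resize(cv2.imread('pics/s40.png')[20:150,420:540],None,fx=5,fy=4.5))"
```

```text
tool_pos: [610.3, 261.0, 330.0]
force: [-0.0, -0.0, -2.8]
t 43.68 pos [610.3 261.  330. ] shift [0.027, 0.011, 0.149] turn [-0.002, 0.004, -0.004] F [-0.  -0.  -2.8] op 17.6 q [-0.58, 0.42, 0.19, 1.36, -0.08, 1.37, -0.53]
```

View pics/w40.png

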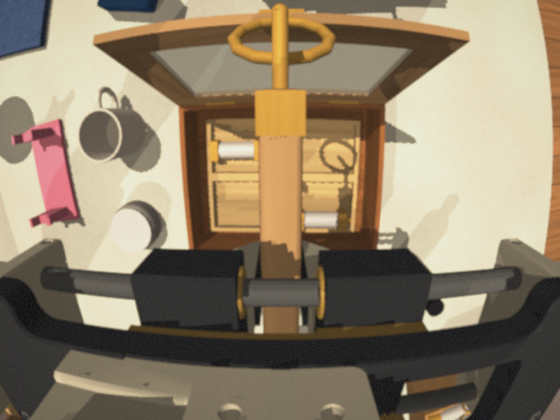

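View pics/s40c.png

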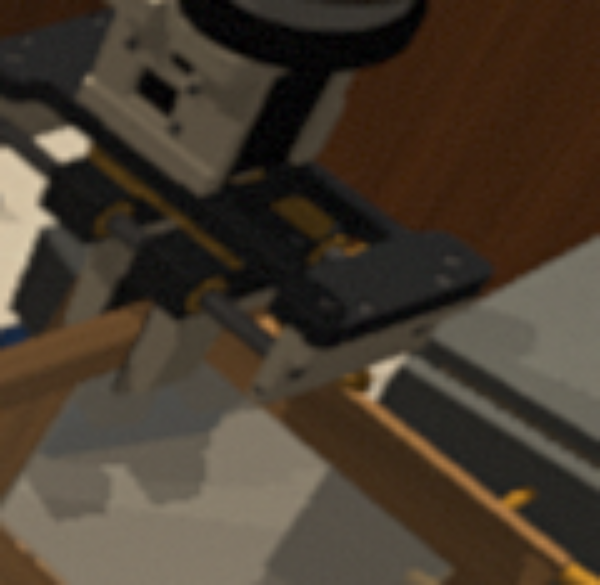

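```bash
python3 -m creep '[[0.03,0.01,0.05,0,0,0,0],[0.04,0.01,0.1,0,0,0,0],[0.04,0.01,0.15,0,0,0,0],[0.04,0.01,0.15,0,0,0,0],[0.04,0.01,0.15,0,0,0,0]]' 60 | egrep 'pos|force'
python3 -c "
from h import *
plan((611.5,263,314),-8.2);snap('wrist','w41')"
```

```text
tool_pos: [612.7, 264.7, 320.7]
force: [0.6, 0.1, -0.8]
t 44.2 pos [612.7 264.7 320.7] shift [-0.023, -0.012, 0.084] turn [0.002, 0.001, -0.004] F [ 0.6  0.1 -0.8] op 17.7 q [-0.58, 0.42, 0.19, 1.37, -0.08, 1.35, -0.53]
```

View pics/w41.png

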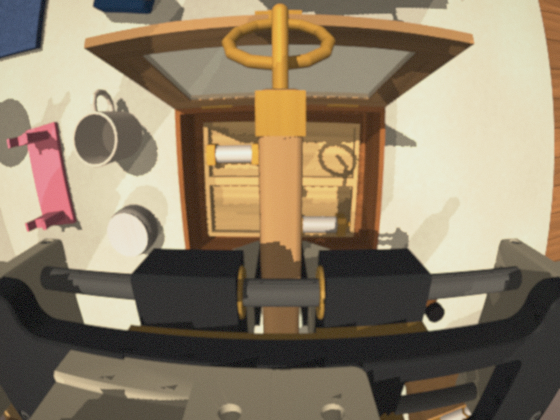

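```bash
python3 -m creep '[[0,0,0.04,0,0,0,0],[0,0,0.07,0,0,0,0],[0,0,0.07,0,0,0,0],[0,0,0.07,0,0,0,0]]' 60 | egrep 'pos|force'
python3 -c "
from h import *
plan((611.5,263,314),-8.2);snap('wrist','w42')
cv2.imwrite('pics/w42c.png',cv2.resize(cv2.imread('pics/w42.png')[0:180,180:380],None,fx=4,fy=3.3))"
```

```text
tool_pos: [612.7, 264.6, 315.2]
force: [-0.9, -0.4, -1.3]
t 44.58 pos [612.7 264.6 315.2] shift [-0.022, -0.012, 0.015] turn [0.002, 0.001, -0.004] F [-0.9 -0.4 -1.3] op 17.5 q [-0.58, 0.43, 0.19, 1.38, -0.08, 1.34, -0.53]
```

View pics/w42c.png

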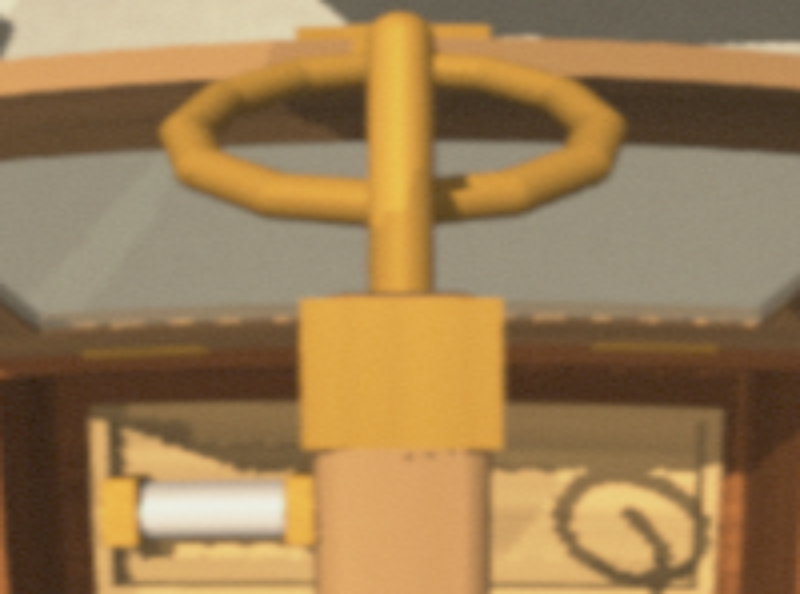

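```bash
cat >> h.py <<'E'
def arc(alist,m,lat=0.):
    """table of tool shifts (shares) from present pose to arc waypoints"""
    s=monitor.read_state(); R=Ro.from_rotvec(s['ee_rot']); t=np.array(s['tool_pos'])
    th=np.radians(-8.2);ex=np.array([np.cos(th),np.sin(th)]);ey=np.array([-ex[1],ex[0]]);c=np.array([612.,246.])
    print('t',round(s['t'],2),'pos',np.round(t,1),'F',np.round(s['force'],1),'op',round(s['opening'],1),'lat',round(float((t[:2]-c)@ex),1))
    for a in alist:
        A=np.radians(a); b=np.radians(a-50)
        rs=107-238*np.cos(A)-22*np.sin(A); rz=84+238*np.sin(A)-22*np.cos(A)
        ps=rs-27.5*np.cos(b)+7-119; pz=rz+27.5*np.sin(b)+7+m-42.2
        p=np.array([*(c+ps*ey+lat*ex),pz]); print(a,np.round(p,1),np.round(R.inv().apply(p-t)/80,3).tolist())
E
python3 -c "
from h import *
arc([102,97,92,87,82],5,-1)"
```

```text
t 44.63 pos [612.8 264.6 315.4] F [ 0.7  0.3 -0.7] op 17.5 lat -1.8
102 [611.9 252.1 312.8] [-0.157, 0.011, 0.032]
97 [608.6 229.7 312.8] [-0.439, 0.012, 0.032]
92 [605.4 207.4 310.8] [-0.721, 0.013, 0.058]
87 [602.3 185.4 306.9] [-0.999, 0.013, 0.107]
82 [599.1 163.8 301. ] [-1.272, 0.014, 0.181]
```

```bash
python3 -m creep '[[-0.08,0.01,0.03,0,0,0,0],[-0.16,0.01,0.03,0,0,0,0],[-0.25,0.01,0.03,0,0,0,0],[-0.34,0.01,0.03,0,0,0,0],[-0.44,0.01,0.03,0,0,0,0],[-0.44,0.01,0.03,0,0,0,0]]' 60 | egrep 'pos|rot|force'
python3 -c "
from h import *
arc([97,92,87,82,77],5,-1);snap('wrist','w43');snap('scene','s43')"
```

```text
tool_pos: [608.6, 226.8, 313.4]
ee_rot: [2.379, 2.048, -0.0]
force: [0.7, -0.9, -1.0]
t 45.13 pos [608.6 226.8 313.4] F [ 0.7 -0.9 -1. ] op 17.8 lat -0.7
97 [608.6 229.7 312.8] [0.036, -0.004, 0.007]
92 [605.4 207.4 310.8] [-0.245, -0.003, 0.032]
87 [602.3 185.4 306.9] [-0.523, -0.001, 0.082]
82 [599.1 163.8 301. ] [-0.796, 0.0, 0.156]
77 [596.1 142.7 293.2] [-1.062, 0.002, 0.254]
```

View pics/w43.png

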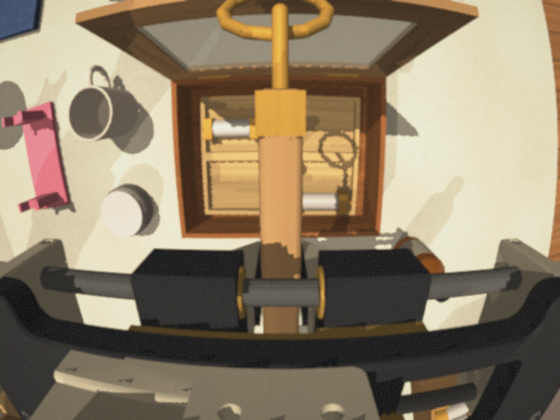

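View pics/s43.png

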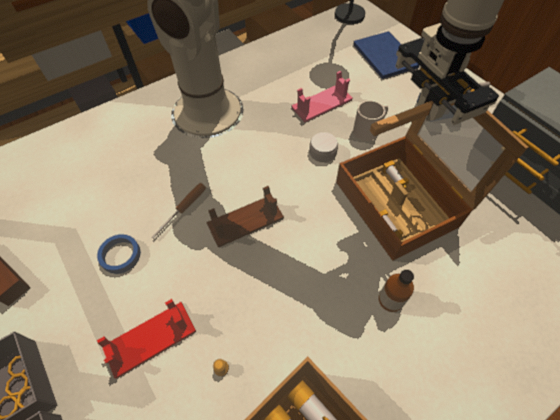

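```bash
python3 -m creep '[[-0.12,0,0.01,0,0,0,0],[-0.25,0,0.03,0,0,0,0],[-0.38,0,0.05,0,0,0,0],[-0.52,0,0.08,0,0,0,0],[-0.66,0,0.12,0,0,0,0],[-0.8,0,0.16,0,0,0,0],[-0.8,0,0.16,0,0,0,0]]' 60 | egrep 'pos|rot|force'
python3 -c "
from h import *
arc([82,77,72,67,62],5,-1);snap('wrist','w44')"
```

```text
tool_pos: [598.9, 160.6, 299.9]
ee_rot: [2.381, 2.044, -0.003]
force: [-0.3, 0.1, -1.4]
t 45.82 pos [598.9 160.6 299.9] F [-0.3  0.1 -1.4] op 17.7 lat -0.8
82 [599.1 163.8 301. ] [0.039, -0.003, -0.014]
77 [596.1 142.7 293.2] [-0.226, -0.001, 0.084]
72 [593.2 122.5 283.7] [-0.481, 0.002, 0.205]
67 [590.4 103.1 272.3] [-0.726, 0.004, 0.347]
62 [587.8  84.8 259.3] [-0.956, 0.006, 0.511]
```

View pics/w44.png

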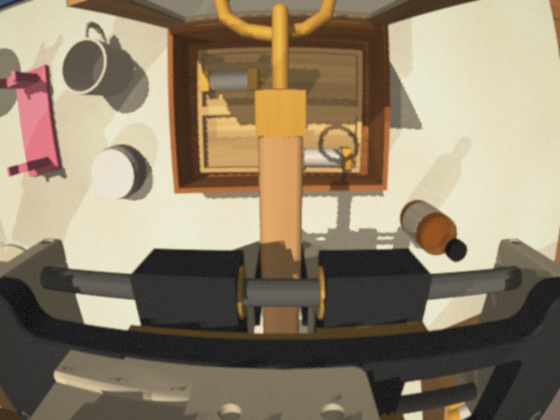

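```bash
python3 -m creep '[[-0.12,0,0.04,0,0,0,0],[-0.23,0,0.08,0,0,0,0],[-0.35,0,0.15,0,0,0,0],[-0.48,0,0.21,0,0,0,0],[-0.6,0,0.28,0,0,0,0],[-0.73,0,0.36,0,0,0,0],[-0.73,0,0.36,0,0,0,0]]' 60 | egrep 'pos|rot|force'
python3 -c "
from h import *
arc([67,62,57,52,47],4,-1);snap('wrist','w45')"
```

```text
tool_pos: [589.3, 100.5, 269.8]
ee_rot: [2.385, 2.041, -0.007]
force: [0.2, -0.8, -2.2]
t 46.45 pos [589.3 100.5 269.8] F [ 0.2 -0.8 -2.2] op 17.3 lat -1.8
67 [590.4 103.1 271.3] [0.034, 0.009, -0.019]
62 [587.8  84.8 258.3] [-0.197, 0.012, 0.145]
57 [585.3  67.6 243.8] [-0.412, 0.015, 0.328]
52 [583.   51.8 227.8] [-0.611, 0.017, 0.529]
47 [580.9  37.4 210.4] [-0.791, 0.019, 0.747]
```

View pics/w45.png

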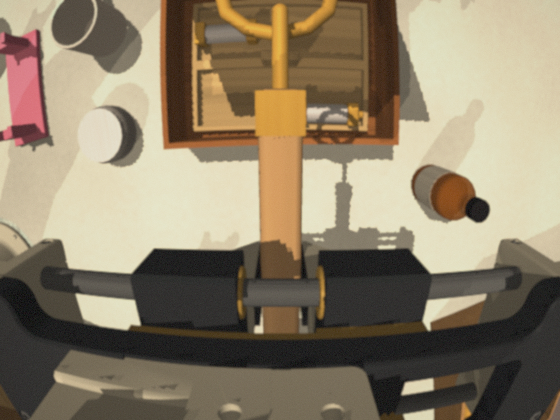

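```bash
python3 -m creep '[[-0.1,0.01,0.07,0,0,0,0],[-0.2,0.01,0.15,0,0,0,0],[-0.31,0.01,0.24,0,0,0,0],[-0.41,0.01,0.33,0,0,0,0],[-0.51,0.01,0.43,0,0,0,0],[-0.61,0.01,0.53,0,0,0,0],[-0.61,0.01,0.53,0,0,0,0]]' 60 | egrep 'pos|rot|force'
python3 -c "
from h import *
arc([52,47,42,37,32],3,-1);snap('wrist','w46');snap('scene','s46')"
```

```text
tool_pos: [581.3, 50.5, 226.1]
ee_rot: [2.388, 2.039, -0.011]
force: [0.1, -0.8, -0.7]
t 47.08 pos [581.3  50.5 226.1] F [ 0.1 -0.8 -0.7] op 17.5 lat -2.5
52 [583.   51.8 226.8] [0.019, 0.018, -0.009]
47 [580.9  37.4 209.4] [-0.161, 0.022, 0.209]
42 [579.1  24.6 190.9] [-0.321, 0.025, 0.442]
37 [577.5  13.4 171.3] [-0.461, 0.028, 0.688]
32 [576.1   4.  150.8] [-0.578, 0.03, 0.945]
```

View pics/s46.png

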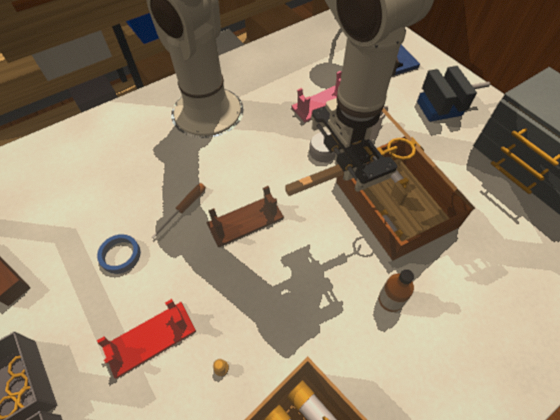

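View pics/w46.png

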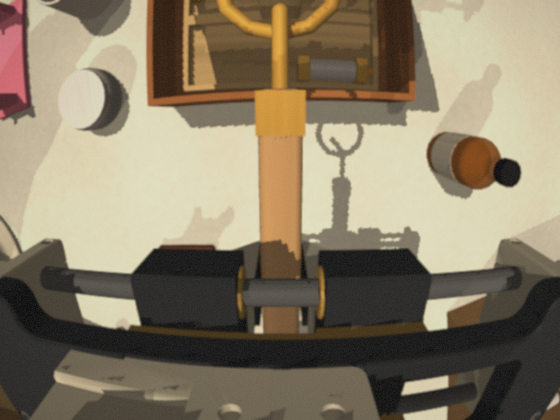

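```bash
python3 -m creep '[[-0.08,0.02,0.1,0,0,0,0],[-0.16,0.02,0.21,0,0,0,0],[-0.24,0.02,0.32,0,0,0,0],[-0.32,0.02,0.44,0,0,0,0],[-0.39,0.03,0.56,0,0,0,0],[-0.46,0.03,0.69,0,0,0,0],[-0.46,0.03,0.69,0,0,0,0]]' 60 | egrep 'pos|rot|force'
python3 -c "
from h import *
arc([37,32,27,22,17],2,-1);snap('wrist','w47')"
```

```text
tool_pos: [577.0, 13.6, 169.9]
ee_rot: [2.389, 2.039, -0.014]
force: [-0.5, -0.2, -1.5]
t 47.77 pos [577.   13.6 169.9] F [-0.5 -0.2 -1.5] op 17.8 lat -1.5
37 [577.5  13.4 170.3] [-0.001, 0.006, -0.005]
32 [576.1   4.  149.8] [-0.118, 0.009, 0.252]
27 [575.   -3.6 128.5] [-0.213, 0.012, 0.519]
22 [574.2  -9.4 106.6] [-0.284, 0.015, 0.793]
17 [573.6 -13.3  84.4] [-0.33, 0.017, 1.071]
```

View pics/w47.png

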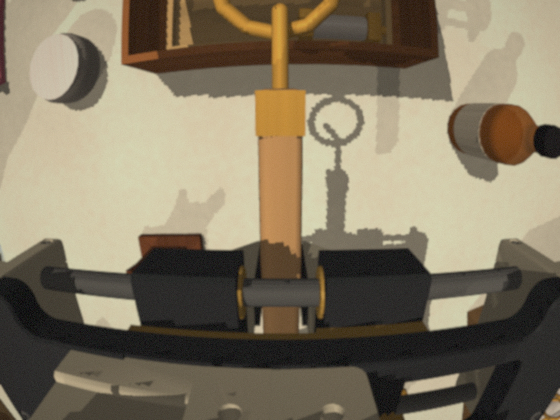

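```bash
python3 -m creep '[[-0.06,0.01,0.12,0,0,0,0],[-0.12,0.01,0.25,0,0,0,0],[-0.17,0.01,0.38,0,0,0,0],[-0.21,0.01,0.52,0,0,0,0],[-0.25,0.01,0.66,0,0,0,0],[-0.28,0.01,0.8,0,0,0,0],[-0.28,0.01,0.8,0,0,0,0]]' 60 | egrep 'pos|rot|force'
python3 -c "
from h import *
arc([22,17,12,7,3,0],0,-1);snap('wrist','w48');snap('scene','s48')"
```

```text
tool_pos: [572.3, -9.5, 104.2]
ee_rot: [-2.389, -2.038, 0.019]
force: [-0.8, 0.6, -1.9]
t 48.4 pos [572.3  -9.5 104.2] F [-0.8  0.6 -1.9] op 17.4 lat -2.8
22 [574.2  -9.4 104.6] [0.005, 0.023, -0.006]
17 [573.6 -13.3  82.4] [-0.042, 0.026, 0.273]
12 [573.3 -15.2  59.8] [-0.064, 0.029, 0.555]
7 [573.4 -15.2  37.2] [-0.061, 0.031, 0.838]
3 [573.6 -13.8  19.2] [-0.041, 0.033, 1.063]
0 [573.8 -11.9   5.7] [-0.016, 0.034, 1.231]
```

View pics/w48.png

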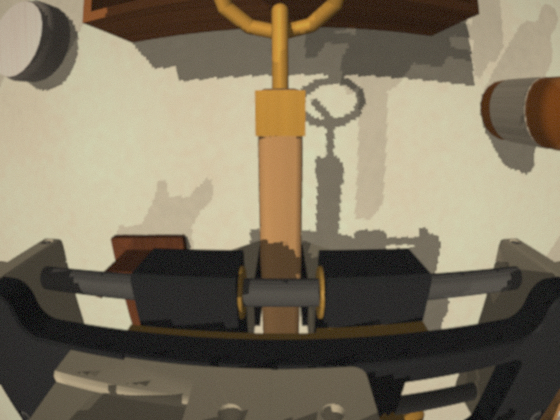

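View pics/s48.png

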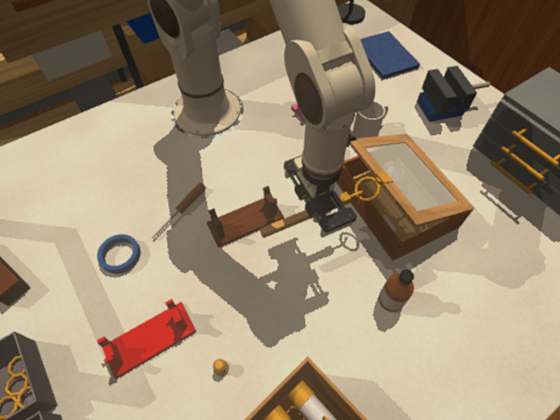

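```bash
python3 -m creep '[[-0.02,0.02,0.12,0,0,0,0],[-0.04,0.02,0.26,0,0,0,0],[-0.05,0.02,0.4,0,0,0,0],[-0.06,0.02,0.55,0,0,0,0],[-0.06,0.02,0.55,0,0,0,0]]' 60 | egrep 'pos|rot|force'
python3 -c "
from h import *
arc([12,7,3,0],0,-1);snap('wrist','w49')"
```

```text
tool_pos: [572.1, -14.4, 59.2]
ee_rot: [-2.388, -2.038, 0.021]
force: [-1.0, -0.7, -1.5]
t 48.92 pos [572.1 -14.4  59.2] F [-1.  -0.7 -1.5] op 17.4 lat -2.4
12 [573.3 -15.2  59.8] [-0.007, 0.017, -0.007]
7 [573.4 -15.2  37.2] [-0.004, 0.02, 0.275]
3 [573.6 -13.8  19.2] [0.016, 0.022, 0.501]
0 [573.8 -11.9   5.7] [0.041, 0.024, 0.668]
```

View pics/w49.png

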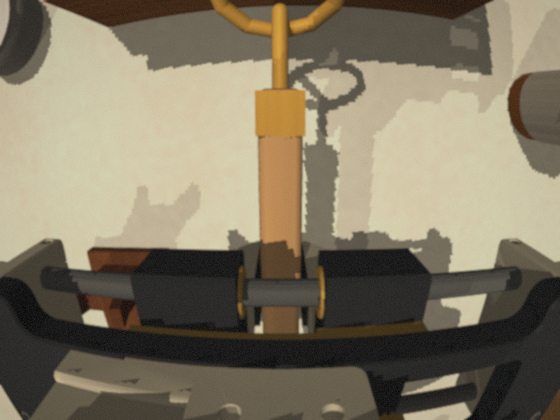

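```bash
python3 -m creep '[[0,0.02,0.1,0,0,0,0],[0,0.02,0.2,0,0,0,0],[0,0.02,0.3,0,0,0,0],[0.01,0.02,0.4,0,0,0,0],[0.01,0.02,0.4,0,0,0,0],[0.01,0.02,0.4,0,0,0,0]]' 60 | egrep 'pos|rot|force'
python3 -c "
from h import *
arc([5,3,0],0,-1);snap('wrist','w50');snap('scene','s50')
cv2.imwrite('pics/s50c.png',cv2.resize(cv2.imread('pics/s50.png')[100:270,230:480],None,fx=3.2,fy=3.2))"
```

```text
tool_pos: [573.0, -13.7, 27.4]
ee_rot: [-2.386, -2.038, 0.022]
force: [-1.0, 2.1, -3.2]
t 49.47 pos [573.  -13.7  27.4] F [-1.   2.1 -3.2] op 17.7 lat -1.6
5 [573.4 -14.6  28.2] [-0.011, 0.007, -0.01]
3 [573.6 -13.8  19.2] [0.001, 0.008, 0.102]
0 [573.8 -11.9   5.7] [0.026, 0.01, 0.27]
```

View pics/s50c.png

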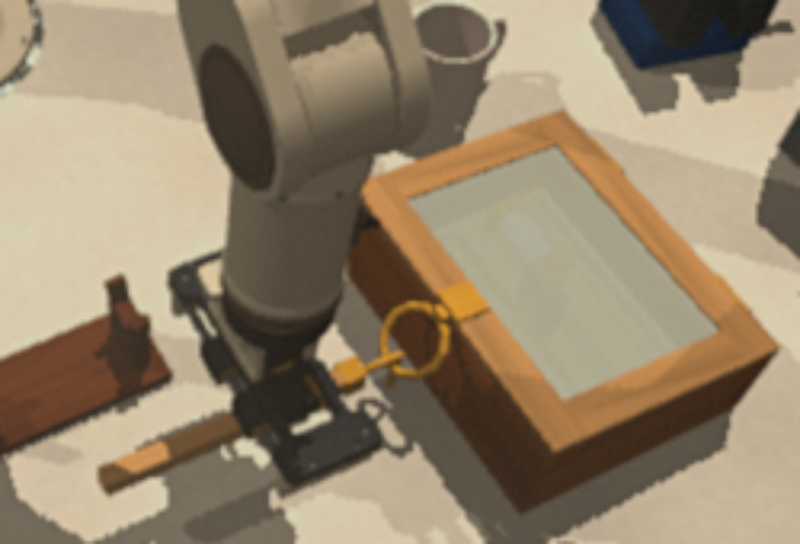

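View pics/w50.png

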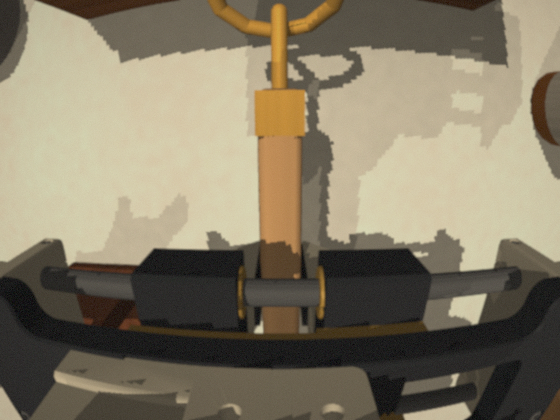

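```bash
python3 -m creep '[[0,0,0.05,0,0,0,0],[0,0,0.1,0,0,0,0],[0.01,0,0.15,0,0,0,0],[0.015,0,0.19,0,0,0,0],[0.015,0,0.19,0,0,0,0],[0.015,0,0.19,0,0,0,0]]' 60 | egrep 'pos|rot|force'
python3 -c "
from h import *
arc([3,0],0,-1)"
python3 -m creep '[[0.005,0,0.04,0,0,0,0],[0.01,0,0.07,0,0,0,0],[0.01,0,0.07,0,0,0,0],[0.01,0,0.07,0,0,0,0]]' 60 | egrep 'pos|rot|force'
python3 -c "
from h import *
arc([0],0,-1);snap('wrist','w51');snap('scene','s51')
cv2.imwrite('pics/s51c.png',cv2.resize(cv2.imread('pics/s51.png')[100:270,230:480],None,fx=3.2,fy=3.2))"
```

```text
tool_pos: [573.8, -11.9, 12.7]
ee_rot: [-2.386, -2.038, 0.02]
force: [1.1, 5.2, -3.2]
t 50.07 pos [573.8 -11.9  12.7] F [ 1.1  5.2 -3.2] op 17.3 lat -1.0
3 [573.6 -13.8  19.2] [-0.024, -0.0, -0.08]
0 [573.8 -11.9   5.7] [0.001, 0.001, 0.087]
tool_pos: [573.7, -11.4, 6.9]
ee_rot: [-2.387, -2.038, 0.021]
force: [0.9, 2.9, -2.1]
t 50.4 pos [573.7 -11.4   6.9] F [ 0.9  2.9 -2.1] op 17.5 lat -1.2
0 [573.8 -11.9   5.7] [-0.006, 0.003, 0.015]
```

View pics/s51c.png

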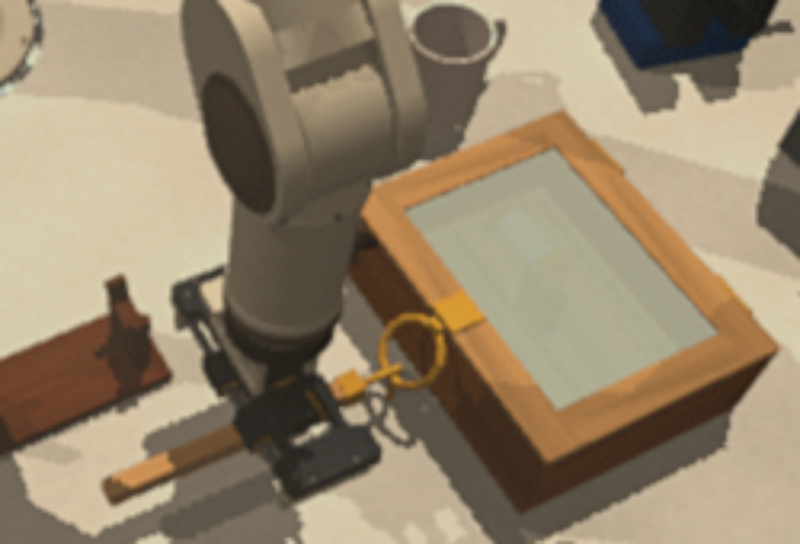

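View pics/w51.png

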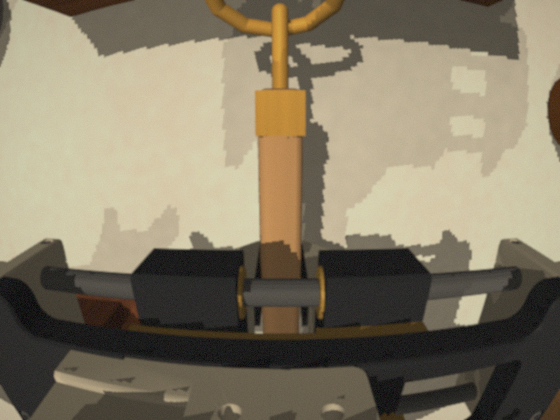

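```bash
python3 -m creep '[[0,0,0.025,0,0,0,0],[0,0,0.025,0,0,0,0],[0,0,0.025,0,0,0,0]]' 60 | egrep 'pos|force'
python3 -m creep '[[0,0,0.02,0,0,0,0],[0,0,0.02,0,0,0,0],[0,0,0.02,0,0,0,0]]' 60 | egrep 'pos|force'
python3 -c "
from h import *
arc([0],0,-1);snap('wrist','w52');snap('scene','s52');snap('top','t52')
cv2.imwrite('pics/s52c.png',cv2.resize(cv2.imread('pics/s52.png')[130:260,330:480],None,fx=5,fy=4.6))
cv2.imwrite('pics/t52c.png',cv2.resize(cv2.imread('pics/t52.png')[110:250,110:260],None,fx=4,fy=4))"
```

```text
tool_pos: [573.9, -11.4, 5.3]
force: [-0.4, 1.7, 1.6]
tool_pos: [574.1, -11.5, 4.0]
force: [-1.3, 1.4, 4.3]
t 51.0 pos [574.1 -11.5   4. ] F [-1.3  1.4  4.3] op 17.3 lat -0.7
0 [573.8 -11.9   5.7] [-0.005, -0.003, -0.021]
```

View pics/s52c.png

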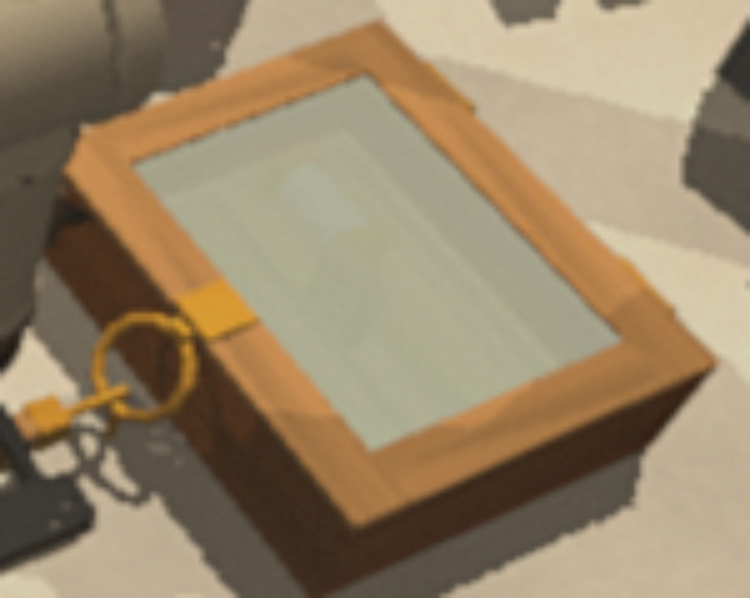

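View pics/t52c.png

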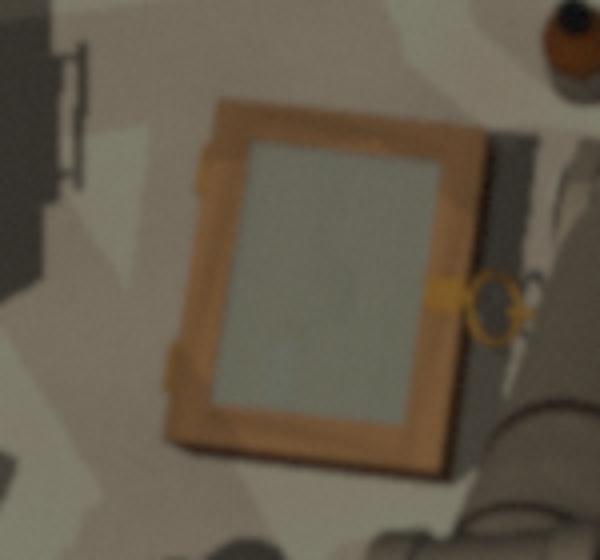

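```bash
python3 -m creep '[[0,0,0.025,0,0,0,0],[0,0,0.025,0,0,0,0],[0,0,0.025,0,0,0,0]]' 60 | egrep 'pos|force'
python3 - <<'E'
from h import *
snap('wrist','w53'); cv2.imwrite('pics/w53c.png',cv2.resize(cv2.imread('pics/w53.png')[0:150,180:380],None,fx=4,fy=4))
T=snap('top');S=snap('scene')
t=lambda x,y:(110+x/4,110+y/4); s=lambda x,y:(330+x/5,130+y/4.6)
for n,a,b in (('f+x',(488,130),(360,527)),('r+x',(218,100),(715,363)),('r-x',(168,440),(378,20)),('f-x',(445,475),(85,132))):
    p,e=tri(T,t(*a),S,s(*b)); print(n,p.round(1),round(e,1))
E
```

```text
tool_pos: [574.1, -11.7, 1.9]
force: [-0.3, 1.6, 3.7]
f+x [732.2 122.6  87.2] 8.2
r+x [760.4 335.8  86.3] 4.6
r-x [488.3 369.2  90.3] 8.3
f-x [462.6 163.9  99.8] 31.6
```

View pics/w53c.png

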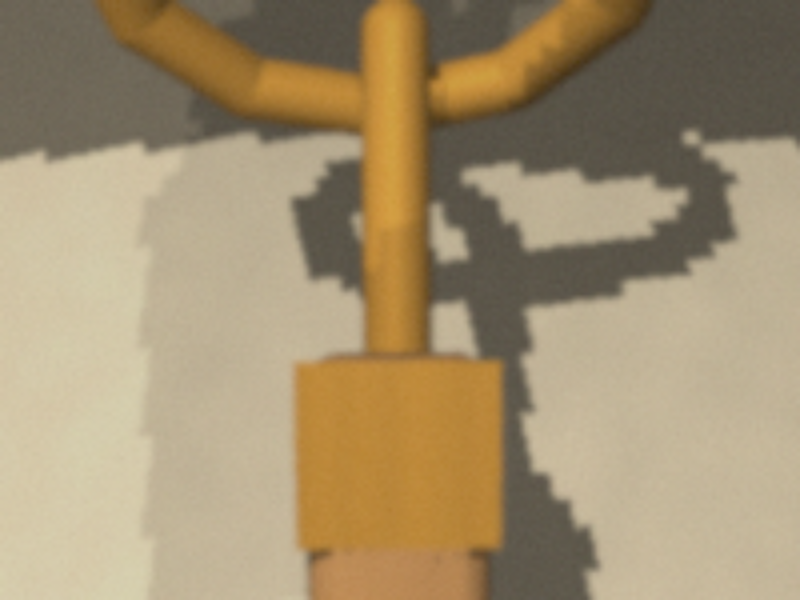

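```bash
python3 -m creep '[[0.02,0,-0.05,0,0,0,0],[0.06,0,-0.08,0,0,0,0],[0.08,0,-0.1,0,0,0,0],[0.08,0,-0.1,0,0,0,0]]' 60 | egrep 'pos|force'
python3 -c "
from h import *
snap('wrist','w54'); cv2.imwrite('pics/w54c.png',cv2.resize(cv2.imread('pics/w54.png')[0:150,180:380],None,fx=4,fy=4))"
```

```text
tool_pos: [575.3, -5.0, 10.0]
force: [-0.6, 1.0, -2.2]
```

View pics/w54c.png

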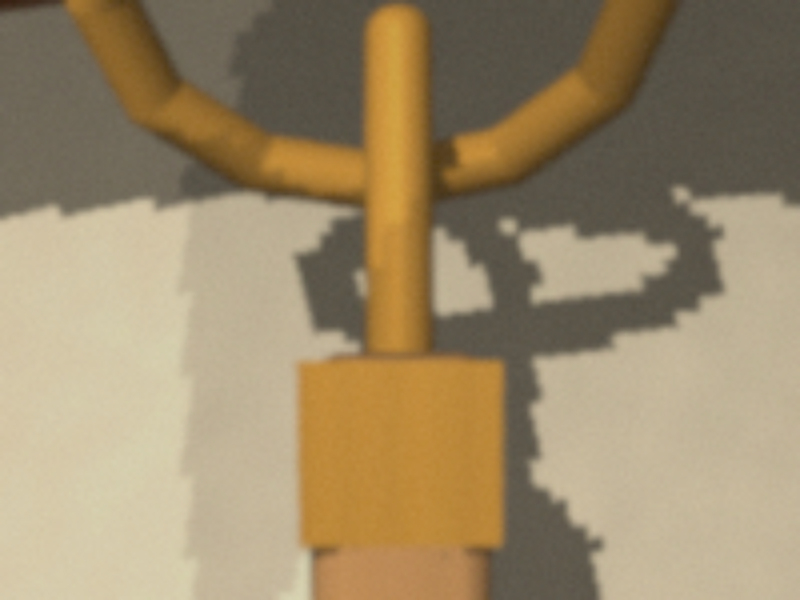

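```bash
python3 -m creep '[[0,0,-0.1,0,0,0,0],[0,0,-0.2,0,0,0,0],[0,0,-0.3,0,0,0,0],[0,0,-0.4,0,0,0,0],[0,0,-0.4,0,0,0,0]]' 60 | egrep 'pos|force'
python3 -c "
from h import *
snap('wrist','w55'); cv2.imwrite('pics/w55c.png',cv2.resize(cv2.imread('pics/w55.png')[0:150,180:380],None,fx=4,fy=4))"
```

```text
tool_pos: [577.3, -5.1, 44.2]
force: [1.4, 0.2, -0.6]
```

View pics/w55c.png

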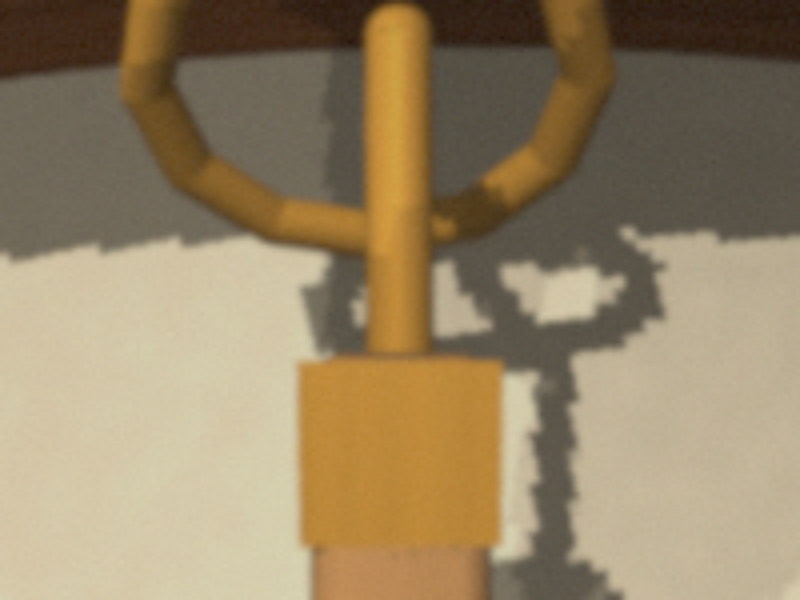

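```bash
python3 -m creep '[[0,0,-0.1,0,0,0,0],[0,0,-0.3,0,0,0,0],[0,0,-0.5,0,0,0,0],[0,0,-0.75,0,0,0,0],[0,0,-0.75,0,0,0,0]]' 60 | egrep 'pos|force'
python3 -c "
from h import *
snap('wrist','w56'); snap('scene','s56');cv2.imwrite('pics/s56c.png',cv2.resize(cv2.imread('pics/s56.png')[100:270,230:480],None,fx=3.2,fy=3.2))
plan((427.4,-95.3,104),-7.7)"
```

```text
tool_pos: [580.1, -4.7, 107.3]
force: [0.2, -0.1, -0.7]
t 52.92 pos [577.9  -4.6 104.2] shift [-1.414, -1.68, 0.021] turn [-0.007, 0.009, -0.029] F [-0.   0.9 -1.2] op 17.8 q [-0.25, 0.47, 0.26, 1.83, -0.15, 0.86, -0.07]
```

View pics/s56c.png

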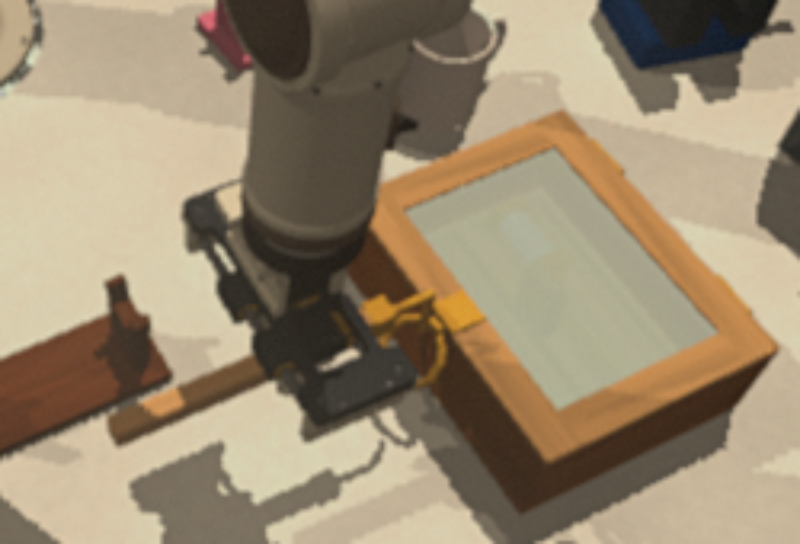

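View pics/w56.png

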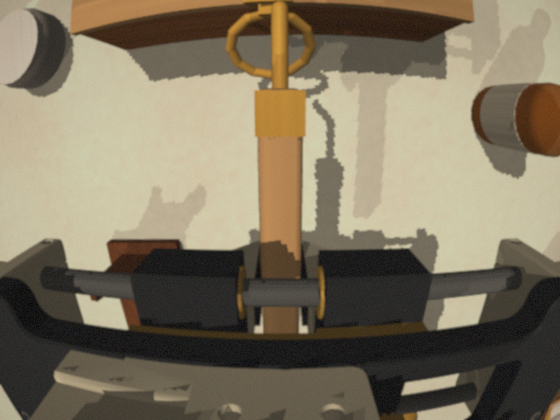

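```bash
python3 -m creep '[[-0.2,-0.1,-0.3,0,0,0,0],[-0.4,-0.4,-0.3,0,0,0,0],[-0.7,-0.8,-0.3,0,0,0,0],[-0.7,-0.85,-0.3,0,0,-0.03,0],[-0.7,-0.85,-0.3,0,0,-0.03,0]]' 60 | egrep 'pos|force'
python3 -c "
from h import *
plan((427.4,-95.3,104),-7.7)"
```

```text
tool_pos: [498.0, -50.4, 127.5]
force: [0.6, -0.2, -2.2]
t 53.33 pos [498.  -50.4 127.5] shift [-0.673, -0.796, 0.307] turn [-0.013, 0.009, -0.001] F [ 0.6 -0.2 -2.2] op 18.1 q [-0.2, 0.32, 0.29, 2.0, -0.11, 0.85, 0.01]
```

```bash
python3 -m creep '[[-0.2,-0.2,0,-0.01,0,0,0],[-0.4,-0.5,0,-0.01,0,0,0],[-0.67,-0.8,0.1,-0.01,0,0,0],[-0.67,-0.8,0.3,-0.01,0,0,0],[-0.67,-0.8,0.3,-0.01,0,0,0],[-0.67,-0.8,0.3,-0.01,0,0,0]]' 60 | egrep 'pos|force'
python3 -c "
from h import *
plan((427.4,-95.3,60),-7.7);snap('wrist','w57');snap('scene','s57');cv2.imwrite('pics/s57c.png',cv2.resize(cv2.imread('pics/s57.png')[140:270,160:330],None,fx=4.5,fy=4.5))"
```

```text
tool_pos: [427.0, -94.5, 103.9]
force: [0.7, 0.6, -1.7]
t 53.83 pos [427.  -94.5 103.9] shift [-0.005, 0.008, 0.548] turn [-0.005, 0.009, -0.001] F [ 0.7  0.6 -1.7] op 17.5 q [-0.13, 0.25, 0.32, 2.17, -0.1, 0.74, 0.12]
```

View pics/w57.png

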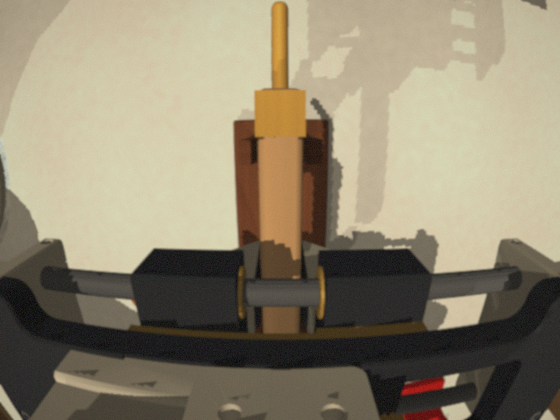

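View pics/s57c.png

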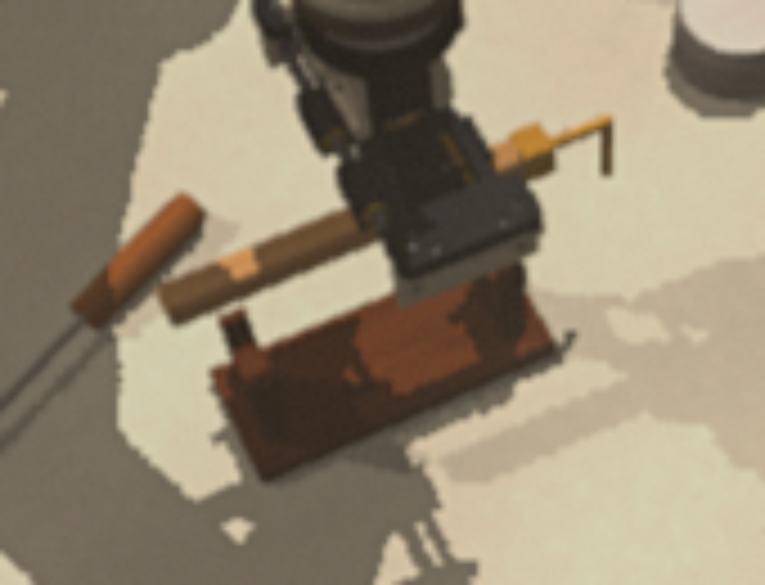

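```bash
python3 -m creep '[[-0.01,0.005,0.2,0,0,0,0],[-0.01,0.005,0.4,0,0,0,0],[-0.01,0.005,0.62,0,0,0,0],[-0.01,0.005,0.62,0,0,0,0],[-0.01,0.005,0.62,0,0,0,0]]' 60 | egrep 'pos|force'
python3 -c "
from h import *
plan((427.4,-95.3,40),-7.7);snap('wrist','w58')"
```

```text
tool_pos: [429.0, -95.1, 55.1]
force: [-1.2, -0.3, -1.0]
t 54.35 pos [429.  -95.1  55.1] shift [-0.004, -0.019, 0.188] turn [-0.004, 0.01, 0.002] F [-1.2 -0.3 -1. ] op 17.5 q [-0.1, 0.34, 0.29, 2.2, -0.15, 0.62, 0.16]
```

View pics/w58.png

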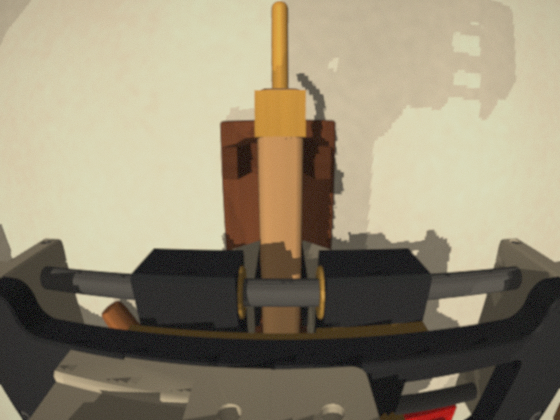

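```bash
python3 -m creep '[[0,-0.02,0.1,0,0,0,0],[0,-0.02,0.19,0,0,0,0],[0,-0.02,0.19,0,0,0,0],[0,-0.02,0.19,0,0,0,0]]' 60 | egrep 'pos|force'
python3 -m creep '[[0,0,0.05,0,0,0,0],[0,0,0.1,0,0,0,0],[0,0,0.1,0,0,0,0],[0,0,0.1,0,0,0,0]]' 60 | egrep 'pos|force'
python3 -c "
from h import *
plan((427.4,-95.3,28),-7.7);snap('wrist','w59')"
```

```text
tool_pos: [427.8, -95.1, 40.3]
force: [-0.3, 0.5, -1.5]
tool_pos: [427.5, -95.2, 32.1]
force: [0.6, -0.0, -1.0]
t 55.07 pos [427.5 -95.2  32.1] shift [-0.001, -0.0, 0.051] turn [-0.003, 0.01, 0.001] F [ 0.6 -0.  -1. ] op 17.6 q [-0.09, 0.39, 0.27, 2.21, -0.18, 0.57, 0.19]
```

View pics/w59.png

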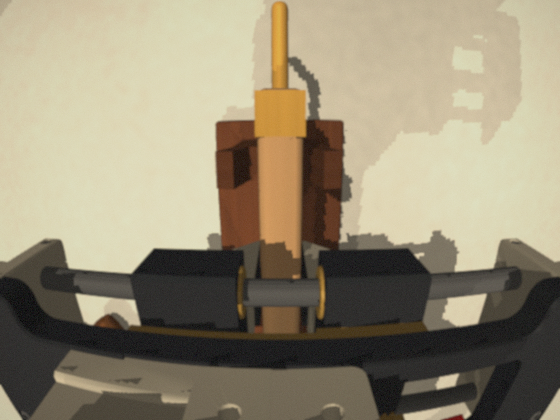

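Matches the pickup view. Lower the last few mm, then release gently.

```bash
python3 -m creep '[[0,0,0.02,0,0,0,0],[0,0,0.045,0,0,0,0],[0,0,0.045,0,0,0,0],[0,0,0.045,0,0,0,0]]' 60 | egrep 'pos|force'
python3 -m creep '[[0,0,0,0,0,0,0.4],[0,0,0,0,0,0,0.4],[0,0,0,0,0,0,0.4],[0,0,0,0,0,0,0.4],[0,0,0,0,0,0,0.4],[0,0,0,0,0,0,0.4]]' 20 | egrep 'pos|force|open'
python3 -m creep '[[0,0,-0.2,0,0,0,0.4],[0,0,-0.5,0,0,0,0.4],[0,0,-1,0,0,0,0.4],[0,0,-1,0,0,0,0.4],[0,0,-1,0,0,0,0.4]]' 20 | egrep 'pos|force|open'
python3 -m creep '[[0,0,-0.3,0,0,0,0.4],[0,0,-0.6,0,0,0,0.4],[-0.4,0,-1,0,0,0,0.4],[-0.8,0,-1,0,0,0,0.4],[-0.8,0,-1,0,0,0,0.4]]' 20 | egrep 'pos|force|open'
python3 -c "
from h import *
snap('wrist','w60');snap('scene','s60');cv2.imwrite('pics/s60c.png',cv2.resize(cv2.imread('pics/s60.png')[140:270,160:330],None,fx=4.5,fy=4.5))"
```

```text
tool_pos: [428.0, -95.3, 28.8]
force: [-0.9, 0.7, 2.0]
tool_pos: [427.9, -95.3, 28.8]
force: [-0.4, -0.1, -0.4]
opening: 36.6
tool_pos: [430.4, -94.9, 110.8]
force: [-0.3, 0.2, -0.1]
opening: 36.5
tool_pos: [421.6, -164.0, 192.6]
force: [0.4, -0.9, -0.0]
opening: 36.7
```

View pics/w60.png

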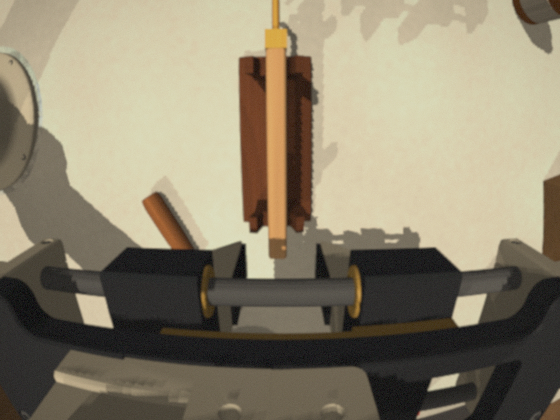

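View pics/s60.png

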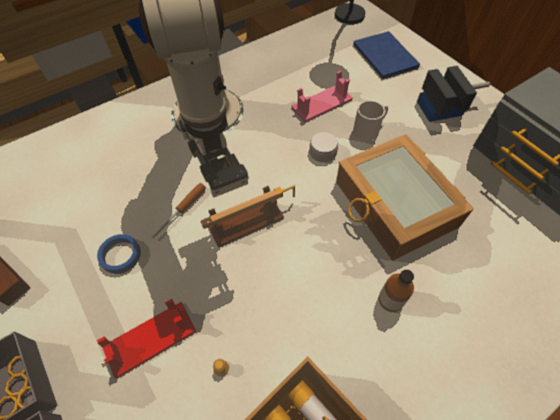

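Run:
```python
from h import *
S=snap('scene','s61'); T=snap('top','t61')
im=cv2.imread('pics/s61.png'); cv2.imwrite('pics/s61c.png',cv2.resize(im[125:265,330:480],None,fx=5.2,fy=4.2,interpolation=cv2.INTER_CUBIC))
th=np.radians(-8.2);ex=np.array([np.cos(th),np.sin(th)]);ey=np.array([-ex[1],ex[0]])
c=np.array([612.,245.])
for a in (0,1,2,4):
    A=np.radians(a); out=[]
    for x in (-138,138):
        for r,n in ((0,4),(216,4),(0,0)):
            s=107-r*np.cos(A)+n*np.sin(A); z=84+r*np.sin(A)+n*np.cos(A)
            p=[*(c+x*ex+s*ey),z]; u=np.array(proj(S,p)); out.append((np.round((u-[330,125])*[5.2,4.2])).astype(int).tolist())
    rs=107-238*np.cos(A)-22*np.sin(A); rz=84+238*np.sin(A)-22*np.cos(A); p=[*(c+rs*ey),rz]
    print(a,out,'ring',np.round((np.array(proj(S,p))-[330,125])*[5.2,4.2]), np.round(proj(T,p),1))
```

```text
0 [[389, 44], [40, 158], [387, 48], [739, 359], [358, 508], [735, 362]] ring [140. 359.] [234.2 186.2]
1 [[389, 44], [41, 154], [387, 48], [739, 359], [360, 504], [735, 362]] ring [141. 355.] [234.1 185.9]
2 [[389, 44], [42, 150], [387, 48], [739, 359], [363, 501], [735, 362]] ring [142. 352.] [234.1 185.6]
4 [[389, 44], [44, 142], [387, 48], [739, 359], [368, 494], [735, 362]] ring [144. 344.] [233.9 185.1]
```

View pics/s61c.png

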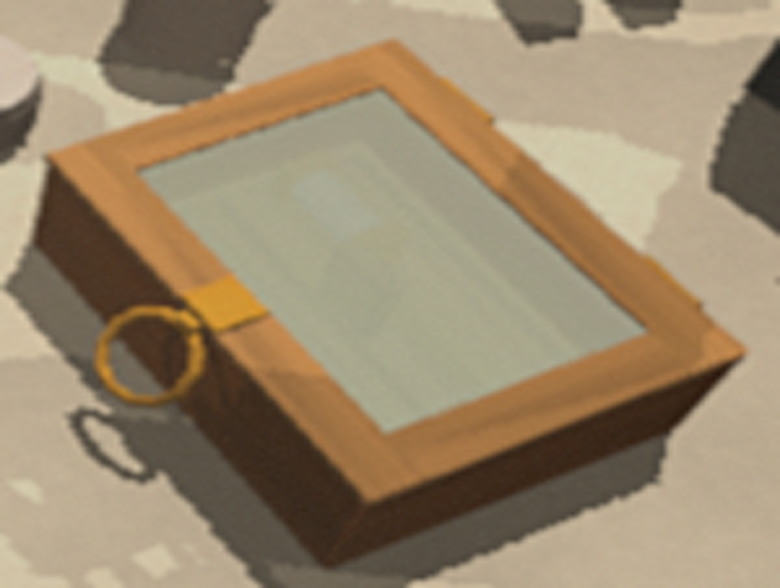

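```bash
python3 -c "
from h import *
print(manip.close_job())"
```

```text
the job is handed in; nothing more can be done
None
```

I finished the job and handed it in at about 57 s on the robot clock; no verdict came back.

**What I did:**
- Only two loose tubes were there. I laid one in each bay of the tray, carried the tray level by its handle into the locker, and set it down.
- I then hooked the pole into the ring, drew the hatch down, unhooked, and laid the pole back in the brown rest.

**Last checks:**
- **Hatch:** Its corners and ring in the last scene picture match the shut position to within about 1°, and no gap shows. I read the angle from the pictures, so I can't rule out a smaller gap.
- **Pole:** It lies in both forks of the rest.
- **Bystanders:** They look unmoved compared with the first picture.
- **Tubes and tray:** Both tubes showed in the tray in the last clear view before the hatch closed.
- **Wrist force:** Readings at the ends of moves stayed under 9 N. The gripper never touched the hatch.

**What went wrong or disagreed:**
- The reported tool position lies about 24 mm beyond the real fingertips. My first grasp closed above a tube and missed it, without moving it. I set heights by contact after that.
- During the final press on the hatch, the pole tilted about 1–2° in the grip, with about 4 N at the wrist. I took this as the hatch reaching its stop, because contact came within 1 mm of the height expected for shut.
- The cameras disagreed on positions by about 5–9 mm, so I relied on the wrist camera for the close work.

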